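# Weigh the glass charge and seat it on the indexing table

### The job

Put every glass nugget on the bench into the weighing basket, then hang the basket by its handle bar in the two prongs of the spring scale's hook, letting it down slowly so that the hook never drops, and let go until the pointer stands still for a good second. Then, with the basket still hanging, turn the indexing table one click anticlockwise (seen from above) so that its empty square seat comes to rest over the brass index tongue, take the basket off the scale with its nuggets and set it level inside the rim of that seat. Leave the other things where they are.

Things in the scene. Friction and masses are not known exactly. Their poses are not given: they have to be found in the camera images.
- nugget1_c (a point): One of three to five identical green glass nuggets (None if absent): short round cylinder 30 mm in diameter, 24 mm high, about 42 g, standing on the bench on a flat end. The point is its centre, half-way up; z is the cylinder's axis.
- nugget2_c (a point): One of three to five identical green glass nuggets (None if absent): short round cylinder 30 mm in diameter, 24 mm high, about 42 g, standing on the bench on a flat end. The point is its centre, half-way up; z is the cylinder's axis.
- nugget3_c (a point): One of three to five identical green glass nuggets (None if absent): short round cylinder 30 mm in diameter, 24 mm high, about 42 g, standing on the bench on a flat end. The point is its centre, half-way up; z is the cylinder's axis.
- nugget4_c (a point): One of three to five identical green glass nuggets (None if absent): short round cylinder 30 mm in diameter, 24 mm high, about 42 g, standing on the bench on a flat end. The point is its centre, half-way up; z is the cylinder's axis.
- nugget5_c (a point): One of three to five identical green glass nuggets (None if absent): short round cylinder 30 mm in diameter, 24 mm high, about 42 g, standing on the bench on a flat end. The point is its centre, half-way up; z is the cylinder's axis.
- basket_bar (a point): Weighing basket: open steel box 100 mm (x) by 110 mm (y), walls 42 mm high, 3 mm thick. Two 12 mm wide posts at its y ends carry a fixed handle bar along y over the middle of the opening: 12 mm wide (x), 10 mm high, 110 mm long. The point is the bar's centre, 115 mm above the underside; z up. Nuggets go in beside the bar, some 27 mm from its centre line. Empty mass 180 to 270 g.
- hook_seat (a point): Where the bar's centre comes to lie in the scale's hook; moves with it; 225 mm above the bench unloaded. The hook is two steel V prongs, 8 mm thick, at y = -32 and +32 mm, open upwards, sides at 45 degrees, reaching 27 mm each way along x; front tips (-x) rise 24 mm above the point. The bar lies along this y, lowered in from above and gripped between the prongs.
- scale_hook (a joint): How far the scale's hook has gone down, in m: 0 unloaded, at most 0.050. Spring 120 N/m (1 mm for 12 g; the first 20 g do not move it); a filled basket takes it to 0.022 to 0.039. The copper pointer moves with it. It must stay slower than 0.15 m/s downwards.
- turn_grip (a point): The indexing table's knob: a wooden bar 60 mm long along x, 14 mm thick along y, 36 mm high, at the table's turning axis; the point is the centre of the bar, 64 mm above the bench, and turns with the table. Around it, 135 mm from the axis, the table carries two lidded jars, fixed to it, tops 74 mm above the bench.
- turntable (a joint): Angle of the indexing table in rad, growing anticlockwise seen from above. Spring-detented stops at -1.047, 0 and 1.047; it starts at the stop 0. Turned past half-way it pulls itself into the next stop (peak torque about 0.2 N m); hard ends at -1.15 and 1.15. The stop wanted is 1.047.
- seat (a point): Centre of the floor of the table's empty square seat, 150 mm from the axis, 32 mm above the bench; z up, y radially outwards. The floor is 114 mm (x) by 124 mm (y) inside a rim 6 mm high, 5 mm thick. The basket's bar lies along this y (either way round). Turns with the table; the brass tongue fixed on the bench, 60 degrees anticlockwise of its start, shows where it must come.
- scale: Fixed spring scale; origin on the bench below the unloaded hook point, x pointing backwards to its column. The carriage block starts 85 mm behind the hook point, level with 32 to 58 mm below it; the column stands 117 to 143 mm behind, 44 mm wide, top 214 mm above the bench; foot 60 to 210 mm behind, 14 mm high. Nothing in front: bring the basket in from there, bar above the prong tips, box below the prongs.
- index_base: Fixed base of the indexing table; origin on the bench under the turning axis. A flat brass tongue, 16 mm wide, points along its +y to 235 mm from the axis.
- spacer_ring: Bystander: steel spacer ring lying flat, 48 mm across, 12 mm high; origin at the underside's centre. Leave alone.
- eyepiece: Bystander: brass eyepiece standing, 44 mm across, 40 mm high; origin under its centre. Leave alone.
- copper_wheel: Bystander: copper wheel lying flat, 100 mm across, 18 mm high; origin under its centre. Leave alone.
- glue_block: Bystander: cork block 50 x 80 x 30 mm; origin under its centre. Leave alone.

How it is judged:
On the way, in this order (a step that is already met when the one before it is completed fails the run):
1. all nuggets lie in the basket (x of nugget1_c in the frame of basket_bar between -0.05 and 0.05 m and y of nugget1_c in the frame of basket_bar between -0.055 and 0.055 m and z of nugget1_c in the frame of basket_bar between -0.118 and -0.06 m and x of nugget2_c in the frame of basket_bar between -0.05 and 0.05 m and y of nugget2_c in the frame of basket_bar between -0.055 and 0.055 m and z of nugget2_c in the frame of basket_bar between -0.118 and -0.06 m and x of nugget3_c in the frame of basket_bar between -0.05 and 0.05 m and y of nugget3_c in the frame of basket_bar between -0.055 and 0.055 m and z of nugget3_c in the frame of basket_bar between -0.118 and -0.06 m and x of nugget4_c in the frame of basket_bar between -0.05 and 0.05 m and y of nugget4_c in the frame of basket_bar between -0.055 and 0.055 m and z of nugget4_c in the frame of basket_bar between -0.118 and -0.06 m and x of nugget5_c in the frame of basket_bar between -0.05 and 0.05 m and y of nugget5_c in the frame of basket_bar between -0.055 and 0.055 m and z of nugget5_c in the frame of basket_bar between -0.118 and -0.06 m), for 0.3 s.
2. the basket with all nuggets hangs free on the scale's hook, let go, pointer at rest for a second (all of step 1 and distance between basket_bar and hook_seat below 0.022 m and value of joint scale_hook above 0.01 m and velocity of joint scale_hook between -0.01 and 0.01 m/s and contact force between the fingers and basket below 0.05 N and contact force between the fingers and scale_hook below 0.05 N), for 1 s.
3. the table is at the next stop anticlockwise while the basket still hangs (value of joint turntable between 0.95 and 1.14 rad and distance between basket_bar and hook_seat below 0.022 m and value of joint scale_hook above 0.01 m), for 0.3 s.
4. the basket stands in the empty seat (x of basket_bar in the frame of seat between -0.013 and 0.013 m and y of basket_bar in the frame of seat between -0.013 and 0.013 m and z of basket_bar in the frame of seat between 0.108 and 0.119 m and angle between basket_bar's own z axis and vertical below 0.06 rad), for 0.2 s.
At the end, for the whole second after the job is handed in: Every nugget lies inside the basket; the basket stands level and at rest on the floor of the seat, centred within 13 mm and inside its rim; the table rests within 0.09 rad of the stop 1.047; the gripper has let go; the bystanders are within 30 mm of where they were (all of step 1 and all of step 4 and value of joint turntable between 0.95 and 1.14 rad and contact force between the fingers and basket below 0.05 N and linear speed of basket below 0.02 m/s and distance of each of spacer_ring, eyepiece, copper_wheel, glue_block from where it was at the start of the episode below 0.03 m); the robot touches nothing.
It fails at once if the hook drops (faster than 0.15 m/s downwards) (velocity of joint scale_hook above 0.15 m/s).
It fails at once if the table is turned backwards (beyond -0.6 rad) (value of joint turntable below -0.6 rad).
Of nugget1, nugget2, nugget3, nugget4, nugget5 only 3 to 5 are there at a start; the rules pass over those that are not, and their reading is None.
At some moment in a run one of nugget1, nugget2, nugget3, nugget4, nugget5 may be knocked a few centimetres aside while the robot is not near it.
It also fails if it takes over 210 s, if anything falls off the work surface, if the arm or the gripper's body presses on something with over 40 N, if the wrist force passes 120 N, or if a joint passes its speed limit or range.

### The arm

A 6-joint arm with a two-finger parallel gripper is mounted at the origin on the work surface. World frame = base frame: x ahead of the robot, y to its left, z up, the work surface at z = 0. Lengths are in m, angles in rad, forces in N, time in s.
With the tool pointing down it reaches from about 0.35 to 0.725 m from the base axis. Payload 4.3 kg.
Tool frame: the origin (TCP) lies midway between the tips of the shut fingers; the grasp point (between the pads) lies 19 mm behind it (bot.grip_depth is the distance from the TCP to the grasp point, in m); x points along the fingers, y is the direction in which the jaws open and shut, and the axes are right-handed (so a half turn about x gives the same grasp; the last joint's range is limited). The gripper opens to 85 mm and grips with 20 to 120 N. Pads are 22 mm wide; open, the fingers measure 114 mm over their backs; the gripper's body (76 mm by 85 mm) begins 54 mm behind the grasp point. The pads swing forward as they close: fully open they stand 13 mm farther back than shut.
Start: joints at [1.088, 0.377, 0.081, 1.274, 0, 1.46], TCP at [0.209, 0.536, 0.231] pointing down, gripper open.
Joint ranges: [-2.72, 2.72], [-0.84, 1.66], [-1.02, 1.22], [-1.77, 2.12], [-1.37, 1.28], [-3.14, 3.14]. Speed limits (rad/s): [2.57, 2.57, 3.14, 3.14, 3.14, 3.14].

### API

Orientations are given as a 3x3 rotation matrix whose columns are the frame's x, y, z axes.
In Python, from workcell import bot gives the robot as it stands. The module is installed in compiled form; this text tells all that it offers.
- The arm moves only by the shell command python3 -m inch 'ROWS' [FORCE]. ROWS is JSON, a list of rows, each an object with "delta_pos": the shift along the tool's x, y, z in cm, a list of three; "roll": the turn about the tool's x in rad; "hand": the opening, from 0 (shut) to 1 (fully open). In form: [{"delta_pos": [x, y, z], "roll": roll, "hand": hand}, ...]. A call has exactly 5 rows; each row shifts and turns the commanded pose from where the row before left it, along the tool's axes as they then stand; what a row does not reach is not made up. A row lasts 1/10 s, in which the tool goes at most 50 mm and 8.59 degrees, less where a joint would pass 70% of its speed; a pose out of reach is approached as far as the arm can. A call is refused whole if a number of a shift passes 5 or a number of a turn 0.15, either way. A call with a gripper value outside its range is refused whole. The fingers move at their own pace and stop on an object; FORCE is the grip in N (left out, the last holds). Time passes only in rows, so rows that do not move let the fingers close, or fill a call up. It gives the time, the measured TCP pose, the force and the opening at its end, in the units of the state.
- bot.get_state(): the state, without advancing time (a new reading comes with each control period).
- bot.capture(name): name is "scene" or "top"; returns a dict with "image" (420x560x3 uint8, blue, green, red), "fx", "fy", "cx", "cy" (pixels), "D" ([k1, k2, p1, p2, k3] as OpenCV has them; the pictures are not rectified), "eye" and "rotation" of the camera in the world. Camera axes: x right, y down, z forward; pixel columns grow to the right and rows downward; lengths in m; the calibration is good to about 2 mm. A picture is of the moment at which its call begins. There is no depth.
- bot.sign_off(): hands the job in, once; it reports no verdict.
The state is a dict: "time_s": time; "joints": joint angles; "dq": joint speeds; "effort": joint torques, N m; "eef_pos": TCP position; "tool_rot": TCP orientation; "ft_force": force on the tool from outside, world axes, zero at the start; "torque": the same for the moment, N m; "grip_width": finger opening in m.
Only numpy, scipy, OpenCV 4.12 (cv2) and the standard library are available. Lean on these libraries where they do the work, as an engineer would, in place of code of your own. Each camera call takes 0.05 s, during which the arm holds its last target.

## Working session

There is one attempt and no reset: what is moved stays moved. The work goes in short steps, Python scripts to look and compute and a shell command to move; the robot and the scene stay as the last step left them, time stands still between calls to the robot, and variables do not carry over. Pictures are saved under pics/ and viewed, and the job is handed in when it is done.

```bash
mkdir -p pics; ls; python3 - <<'E'
from workcell import bot
import cv2
print(bot.get_state(), bot.grip_depth)
for n in ("scene","top"):
    c=bot.capture(n); cv2.imwrite(f"pics/{n}0.png",c["image"])
    print(n,{k:v for k,v in c.items() if k!="image"})
E
```

```text
pics
{'time_s': 0.0, 'joints': array([1.08771545e+00, 3.78103072e-01, 7.96309376e-02, 1.27438122e+00,
       9.28760261e-06, 1.46046482e+00]), 'dq': array([ 0.00077205, -0.00170392, -0.00091912, -0.00021171, -0.00151187,
       -0.00080694]), 'effort': array([-6.93437905e-04, -4.63605809e+01,  2.69874305e+01,  2.08489364e-02,
       -2.37114982e-04,  1.94376909e-06]), 'eef_pos': array([0.20910831, 0.53493505, 0.23033997]), 'tool_rot': array([[-9.63734399e-04,  3.64176397e-01,  9.31329492e-01],
       [-1.81732432e-03,  9.31327749e-01, -3.64177595e-01],
       [-9.99997884e-01, -2.04349822e-03, -2.35725964e-04]]), 'ft_force': array([-1.21340823,  0.44624775, -0.45339326]), 'torque': array([ 0.0165719 , -0.01113688,  0.026492  ]), 'grip_width': 0.08548732385921877} 0.0187
scene {'fx': 440.9328938592647, 'fy': 440.9328938592647, 'cx': 270.6905326146213, 'cy': 212.63837879508014, 'D': array([-0.10905743,  0.        ,  0.        ,  0.        ,  0.        ]), 'eye': array([0.88315666, 0.38763626, 1.02347866]), 'rotation': array([[-0.73799293,  0.55723435, -0.38059994],
       [ 0.67477565,  0.61494037, -0.40807616],
       [ 0.00665221, -0.5579769 , -0.82982982]])}
top {'fx': 528.2728926239722, 'fy': 528.2728926239722, 'cx': 281.74295855870105, 'cy': 203.68935305326917, 'D': array([0.06289847, 0.        , 0.        , 0.        , 0.        ]), 'eye': array([ 0.22879616, -0.04032081,  1.64373139]), 'rotation': array([[ 0.00377885, -0.98235729,  0.18697562],
       [-0.99997815, -0.00269787,  0.00603552],
       [-0.0054246 , -0.18699434, -0.98234601]])}
```

View pics/scene0.png

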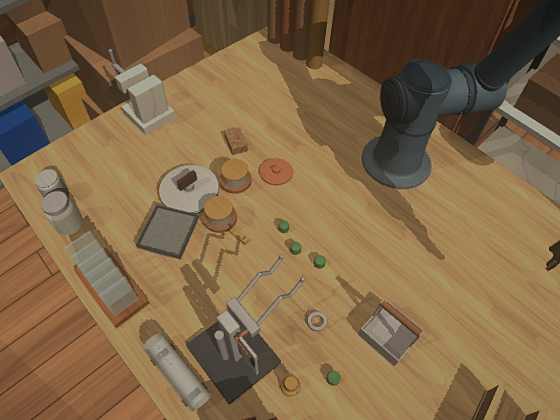

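View pics/top0.png

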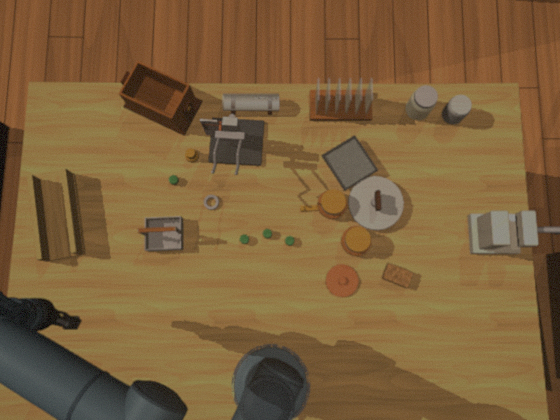

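Both views show four green nuggets (top px ≈ (174,180), (245,239), (268,234), (290,241)). The basket is at top (163,235), the scale hook at (227,155), the table at (376,200), the empty seat at (350,163) and the brass tongue at about (308,209). Next I'll measure these and zoom in.

```bash
cat > h.py <<'E'
import numpy as np, cv2, itertools
from workcell import bot
def K(c): return np.array([[c["fx"],0,c["cx"]],[0,c["fy"],c["cy"]],[0,0,1]])
def ray(c,p):
    q=cv2.undistortPoints(np.array([[p]],float),K(c),c["D"])[0,0]
    d=c["rotation"]@np.array([q[0],q[1],1]); return c["eye"],d
def plane(c,p,z):
    e,d=ray(c,p); return e+d*(z-e[2])/d[2]
def proj(c,P):
    P=np.atleast_2d(P); q=(P-c["eye"])@c["rotation"]
    rv=np.zeros(3); return cv2.projectPoints(q,rv,rv,K(c),c["D"])[0][:,0]
def two(c1,p1,c2,p2):
    e1,d1=ray(c1,p1);e2,d2=ray(c2,p2)
    A=np.stack([d1,-d2],1); s=np.linalg.lstsq(A,e2-e1,rcond=None)[0]
    a=e1+d1*s[0];b=e2+d2*s[1]; return (a+b)/2,np.linalg.norm(a-b)
def blobs(m,amin=15):
    n,l,s,ce=cv2.connectedComponentsWithStats(m.astype(np.uint8))
    return [(ce[i],s[i]) for i in range(1,n) if s[i,4]>=amin]
def green(img):
    h=cv2.cvtColor(img,cv2.COLOR_BGR2HSV); return cv2.inRange(h,(45,80,30),(85,255,255))>0
def crop(name,c,x0,y0,x1,y1,k):
    cv2.imwrite("pics/"+name,cv2.resize(c["image"][y0:y1,x0:x1],None,fx=k,fy=k,interpolation=cv2.INTER_CUBIC))
np.set_printoptions(precision=4,suppress=True)
E
python3 - <<'E'
from h import *
S=bot.capture("scene");T=bot.capture("top")
for n,c in(("S",S),("T",T)):
    for ce,s in blobs(green(c["image"])): print(n,ce,s,plane(c,ce,.014))
crop("t1.png",T,130,100,320,260,4); crop("t2.png",T,290,120,420,300,3)
crop("s1.png",S,180,240,430,410,3); crop("s2.png",S,120,110,310,270,4)
E
```

```text
S [283.6056 224.831 ] [279 221  10   9  71] [ 0.4211 -0.0559  0.014 ]
S [295.7011 246.7816] [291 242  10  13  87] [0.4444 0.0151 0.014 ]
S [319.8506 260.5862] [315 256  10  12  87] [0.4268 0.0864 0.014 ]
S [333.4921 377.3095] [328 371  12  14 126] [0.6158 0.3136 0.014 ]
T [172.9362 179.1277] [169 176   9   8  47] [0.6171 0.3142 0.014 ]
T [267. 233.] [264 230   7   7  45] [0.4462 0.0152 0.014 ]
T [243.9333 238.8444] [241 235   7   8  45] [0.4277 0.0865 0.014 ]
T [289.3191 240.4043] [286 237   8   8  47] [ 0.4233 -0.0542  0.014 ]
```

View pics/t1.png

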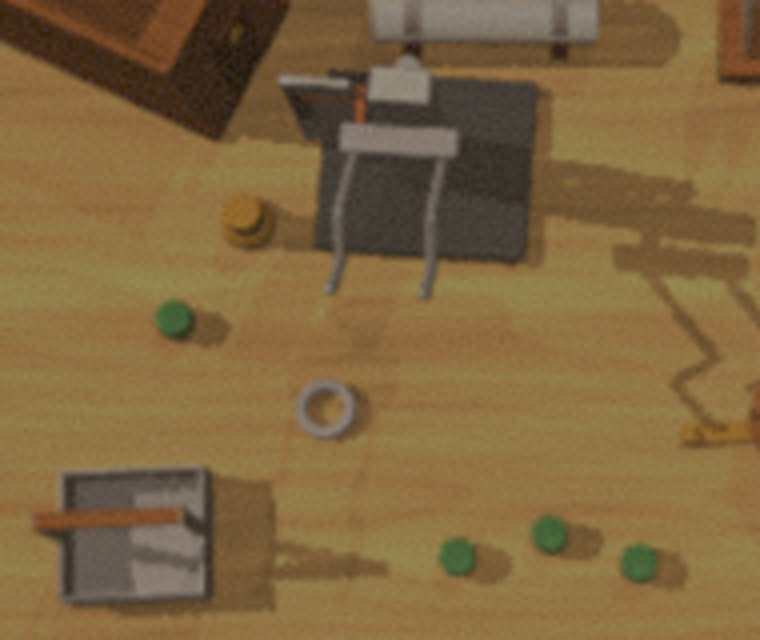

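View pics/t2.png

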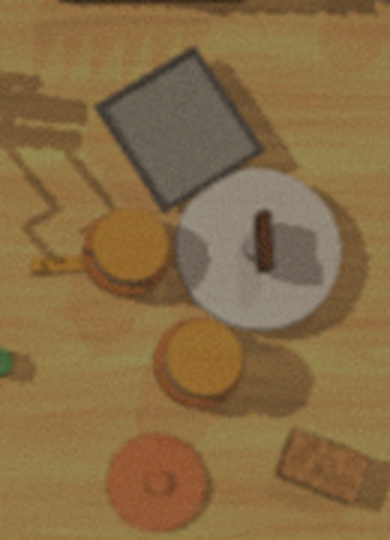

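View pics/s1.png

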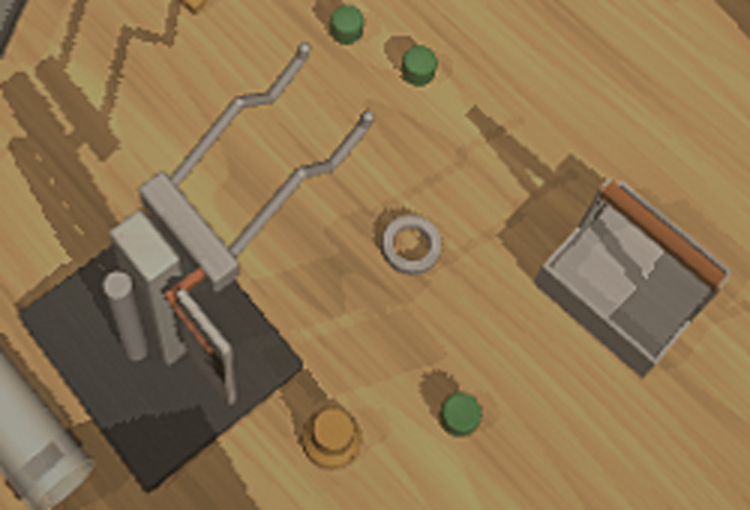

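View pics/s2.png

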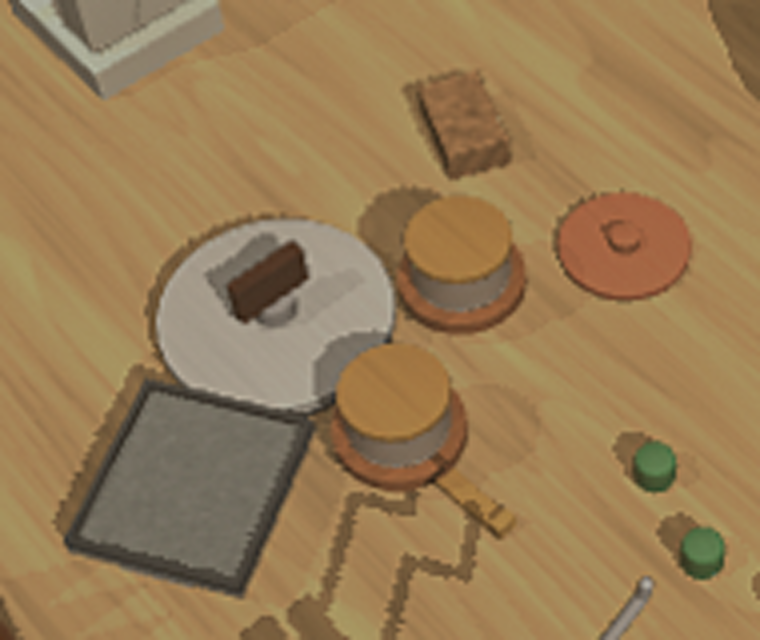

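```bash
cat > m1.py <<'E'
from h import *
S=bot.capture("scene");T=bot.capture("top")
t1=lambda x,y:(130+x/4-.4,100+y/4-.4); t2=lambda x,y:(290+x/3-.4,120+y/3-.4)
s1=lambda x,y:(180+x/3-.4,240+y/3-.4); s2=lambda x,y:(120+x/4-.4,110+y/4-.4)
print("bar T",plane(T,t1(35,522),.12),plane(T,t1(183,517),.12))
print("bar S",plane(S,s1(613,193),.12),plane(S,s1(718,280),.12))
print("bar 2view",two(T,t1(183,517),S,s1(613,193)),two(T,t1(35,522),S,s1(718,280)))
print("box T",[plane(T,t1(*p),.042) for p in((63,470),(208,468),(212,597),(62,600))])
for z in(.249,): print("tips T",plane(T,t1(328,290),z),plane(T,t1(425,295),z),"S",plane(S,s1(303,47),z),plane(S,s1(368,117),z))
print("tips 2",two(T,t1(425,295),S,s1(303,47)),two(T,t1(328,290),S,s1(368,117)))
print("knob T",plane(T,t2(264,240),.082),"ends",plane(T,t2(262,211),.082),plane(T,t2(264,271),.082))
print("knobS",plane(S,s2(266,272),.082))
c=np.array([plane(T,t2(*p),.038) for p in((195,50),(97,105),(165,208),(262,150))]);print("seat T",c,c.mean(0))
c=np.array([plane(S,s2(*p),.038) for p in((145,380),(70,543),(242,590),(313,422))]);print("seat S",c,c.mean(0))
print("tongue tip",plane(T,t2(30,266),.01),plane(S,s2(508,524),.01))
print("ring",plane(T,t1(326,409),.006),"eye",plane(T,t1(244,214),.04),"foot",[plane(T,t1(*p),.014) for p in((520,263),(538,83),(318,248))])
print("wheel",plane(T,t2(158,482),.018), "jars",plane(T,t2(128,243),.074),plane(T,t2(203,357),.074))
E
python3 m1.py
```

```text
bar T [0.4397 0.3845 0.12  ] [0.4436 0.2779 0.12  ]
bar S [0.4475 0.2884 0.12  ] [0.4431 0.3832 0.12  ]
bar 2view (array([0.4436, 0.2838, 0.1079]), np.float64(0.007556679438190496)) (array([0.4407, 0.3843, 0.1163]), np.float64(0.002532938388990816))
box T [array([0.4907, 0.3872, 0.042 ]), array([0.4925, 0.2767, 0.042 ]), array([0.3934, 0.2696, 0.042 ]), array([0.3911, 0.3826, 0.042 ])]
tips T [0.5811 0.1592 0.249 ] [0.5778 0.0932 0.249 ] S [0.5823 0.0955 0.249 ] [0.5863 0.1609 0.249 ]
tips 2 (array([0.5796, 0.0935, 0.2428]), np.float64(0.0008896796462060653)) (array([0.5833, 0.1595, 0.2422]), np.float64(0.001504765067690273))
knob T [ 0.5393 -0.3187  0.082 ] ends [ 0.5691 -0.3176  0.082 ] [ 0.5078 -0.3177  0.082 ]
knobS [ 0.5446 -0.3153  0.082 ]
seat T [[ 0.752  -0.26    0.038 ]
 [ 0.692  -0.1563  0.038 ]
 [ 0.5816 -0.2255  0.038 ]
 [ 0.6436 -0.3273  0.038 ]] [ 0.6673 -0.2423  0.038 ]
seat S [[ 0.6466 -0.328   0.038 ]
 [ 0.756  -0.2537  0.038 ]
 [ 0.6927 -0.1509  0.038 ]
 [ 0.5816 -0.2226  0.038 ]] [ 0.6692 -0.2388  0.038 ]
tongue tip [ 0.5253 -0.0864  0.01  ] [ 0.5262 -0.0877  0.01  ]
ring [0.5458 0.1928 0.006 ] eye [0.6951 0.2566 0.04  ] foot [array([0.6631, 0.0407, 0.014 ]), array([0.8131, 0.0278, 0.014 ]), array([0.6749, 0.2017, 0.014 ])]
wheel [ 0.3017 -0.2152  0.018 ] jars [ 0.5375 -0.1835  0.074 ] [ 0.4223 -0.2562  0.074 ]
```

```bash
cat > d.py <<'E'
# usage: d.py x y z [yaw]  -> shift in tool axes (after turning to yaw) in cm; yaw = angle of tool y from world y, ACW
import sys; from h import *
s=bot.get_state(); R=s["tool_rot"]; yaw=np.arctan2(-R[0,1],R[1,1])
print("t %.2f pos"%s["time_s"],s["eef_pos"],"yaw %.4f"%yaw,"w %.4f"%s["grip_width"],"F",s["ft_force"],"q",s["joints"],"tilt",R[2,0])
if len(sys.argv)>3:
    P=np.array([float(v) for v in sys.argv[1:4]]); d=P-s["eef_pos"]
    y=float(sys.argv[4]) if len(sys.argv)>4 else yaw
    ty=np.array([-np.sin(y),np.cos(y),0]);tz=np.array([np.cos(y),np.sin(y),0])
    print("x(down) %.2f y %.2f z %.2f cm; roll %.3f"%(-d[2]*100,d@ty*100,d@tz*100,-(y-yaw)))
E
python3 -m inch '[{"delta_pos":[0,0,0],"roll":-0.14,"hand":0.65},{"delta_pos":[0,0,0],"roll":-0.14,"hand":0.65},{"delta_pos":[0,0,0],"roll":-0.133,"hand":0.65},{"delta_pos":[0,0,2],"roll":0,"hand":0.65},{"delta_pos":[0,0,4],"roll":0,"hand":0.65}]' 40; python3 d.py 0.6165 0.314 0.08 0.04
```

```text
time_s: 0.8
eef_pos: [0.2687, 0.5382, 0.2317]
tool_rot: [[-0.0, -0.042, 0.999], [0.0, 0.999, 0.042], [-1.0, 0.0, -0.0]]
ft_force: [0.9, 0.7, 1.1]
grip_width: 0.0555
t 0.80 pos [0.2687 0.5382 0.2317] yaw 0.0417 w 0.0555 F [0.8962 0.6689 1.1248] q [1.0021 0.4332 0.1662 1.3037 0.0005 0.9604] tilt -0.99999987436625
x(down) 15.17 y -23.79 z 33.86 cm; roll 0.002
```

```bash
python3 -m inch '[{"delta_pos":[0,-2.64,3.76],"roll":0,"hand":0.65},{"delta_pos":[0,-2.64,3.76],"roll":0,"hand":0.65},{"delta_pos":[0,-2.64,3.76],"roll":0,"hand":0.65},{"delta_pos":[0,-2.64,3.76],"roll":0,"hand":0.65},{"delta_pos":[0,-2.64,3.76],"roll":0,"hand":0.65}]'
python3 -m inch '[{"delta_pos":[0,-2.64,3.76],"roll":0,"hand":0.65},{"delta_pos":[0,-2.64,3.76],"roll":0,"hand":0.65},{"delta_pos":[2,-2.64,3.76],"roll":0,"hand":0.65},{"delta_pos":[4,-2.64,3.76],"roll":0,"hand":0.65},{"delta_pos":[4,0,0],"roll":0,"hand":0.65}]'
python3 d.py 0.6165 0.314 0.05; python3 - <<'E'
from h import *
for n in ("scene","top"):
    c=bot.capture(n); cv2.imwrite(f"pics/{n}1.png",c["image"])
    for ce,s in blobs(green(c["image"])): print(n,ce,s[4],plane(c,ce,.014))
E
```

```text
time_s: 1.3
eef_pos: [0.4651, 0.4119, 0.2313]
tool_rot: [[0.001, -0.037, 0.999], [0.0, 0.999, 0.037], [-1.0, 0.0, 0.001]]
ft_force: [0.5, 1.1, -0.4]
grip_width: 0.0555
time_s: 1.8
eef_pos: [0.617, 0.3145, 0.1384]
tool_rot: [[0.007, -0.031, 0.999], [0.0, 1.0, 0.031], [-1.0, 0.0, 0.007]]
ft_force: [0.5, 1.2, -0.1]
grip_width: 0.0555
t 1.80 pos [0.617  0.3145 0.1384] yaw 0.0310 w 0.0555 F [ 0.4606  1.2084 -0.0996] q [ 0.3808  0.6529  0.2903  1.202  -0.0022  0.3498] tilt -0.9999784608133878
x(down) 8.84 y -0.05 z -0.05 cm; roll -0.000
scene [283.7857 225.7262] 84 [ 0.4227 -0.0535  0.014 ]
scene [295.6957 247.0652] 92 [0.445  0.0157 0.014 ]
scene [319.8737 260.9789] 95 [0.4275 0.0872 0.014 ]
scene [333.4453 377.3984] 128 [0.616  0.3137 0.014 ]
top [173.1273 179.1818] 55 [0.617  0.3136 0.014 ]
top [267.    233.087] 46 [0.4459 0.0152 0.014 ]
top [243.9787 238.8298] 47 [0.4278 0.0864 0.014 ]
top [289.3542 240.3125] 48 [ 0.4235 -0.0543  0.014 ]
```

View pics/scene1.png

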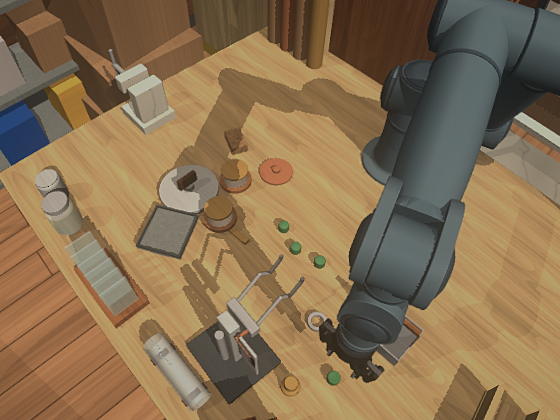

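```bash
python3 -m inch '[{"delta_pos":[4,0,0],"roll":0,"hand":0.65},{"delta_pos":[4,0,0],"roll":0,"hand":0.65},{"delta_pos":[3,0,0],"roll":0,"hand":0.65},{"delta_pos":[1.5,0,0],"roll":0,"hand":0.65},{"delta_pos":[0.7,0,0],"roll":0,"hand":0.65}]'
python3 -m inch '[{"delta_pos":[0,0,0],"roll":0,"hand":0.65},{"delta_pos":[0,0,0],"roll":0,"hand":0},{"delta_pos":[0,0,0],"roll":0,"hand":0},{"delta_pos":[0,0,0],"roll":0,"hand":0},{"delta_pos":[0,0,0],"roll":0,"hand":0}]' 40
python3 d.py 0.4695 0.3065 0.14 0.04
```

```text
time_s: 2.4
eef_pos: [0.6096, 0.3189, 0.0064]
tool_rot: [[-0.001, -0.04, 0.999], [-0.0, 0.999, 0.04], [-1.0, -0.0, -0.001]]
ft_force: [0.2, -0.2, 0.1]
grip_width: 0.0554
time_s: 2.9
eef_pos: [0.6118, 0.3194, 0.009]
tool_rot: [[0.004, -0.04, 0.999], [0.002, 0.999, 0.04], [-1.0, 0.002, 0.004]]
ft_force: [-1.1, -0.8, 6.3]
grip_width: 0.0282
t 2.90 pos [0.6118 0.3194 0.009 ] yaw 0.0402 w 0.0282 F [-1.1111 -0.8361  6.2622] q [0.3893 0.736  0.0956 0.926  0.0001 0.3491] tilt -0.9999905239576417
x(down) -13.10 y -0.72 z -14.27 cm; roll 0.000
```

```bash
python3 -m inch '[{"delta_pos":[-2,0,0],"roll":0,"hand":0},{"delta_pos":[-4,0,0],"roll":0,"hand":0},{"delta_pos":[-4,-0.2,-2],"roll":0,"hand":0},{"delta_pos":[-2,-0.3,-4],"roll":0,"hand":0},{"delta_pos":[0,-0.2,-4],"roll":0,"hand":0}]'
python3 -m inch '[{"delta_pos":[0,0,-3],"roll":0,"hand":0},{"delta_pos":[0,0,-1.2],"roll":0,"hand":0},{"delta_pos":[0,0,0],"roll":0,"hand":0},{"delta_pos":[0,0,0],"roll":0,"hand":0},{"delta_pos":[0,0,0],"roll":0,"hand":0}]'
python3 d.py 0.465 0.307 0.058 0.04;  python3 - <<'E'
from h import *
for n in ("scene","top"):
    c=bot.capture(n); cv2.imwrite(f"pics/{n}2.png",c["image"])
    for ce,s in blobs(green(c["image"])): print(n,ce,s[4],plane(c,ce,.014))
crop("a2.png",bot.capture("scene"),300,230,500,380,4)
E
```

```text
time_s: 3.4
eef_pos: [0.5129, 0.3089, 0.1313]
tool_rot: [[0.008, -0.039, 0.999], [0.004, 0.999, 0.039], [-1.0, 0.004, 0.009]]
ft_force: [0.0, 0.2, -0.9]
grip_width: 0.0281
time_s: 3.9
eef_pos: [0.4698, 0.3062, 0.1268]
tool_rot: [[0.001, -0.04, 0.999], [0.001, 0.999, 0.04], [-1.0, 0.001, 0.001]]
ft_force: [0.5, 0.7, -1.9]
grip_width: 0.0284
t 3.90 pos [0.4698 0.3062 0.1268] yaw 0.0396 w 0.0284 F [ 0.4806  0.672  -1.926 ] q [ 0.4645  0.3985 -0.1638  1.007  -0.0001  0.4249] tilt -0.9999988079752445
x(down) 6.88 y 0.10 z -0.48 cm; roll -0.000
scene [283.7586 225.8966] 87 [ 0.4231 -0.0531  0.014 ]
scene [295.6739 247.0543] 92 [0.445  0.0156 0.014 ]
scene [319.8696 260.837 ] 92 [0.4272 0.0869 0.014 ]
scene [384.3356 315.8767] 146 [0.4195 0.2975 0.014 ]
top [267.0213 233.1702] 47 [0.4456 0.0151 0.014 ]
top [243.8542 238.875 ] 48 [0.4276 0.0867 0.014 ]
top [289.3265 240.4286] 49 [ 0.4232 -0.0542  0.014 ]
```

View pics/a2.png

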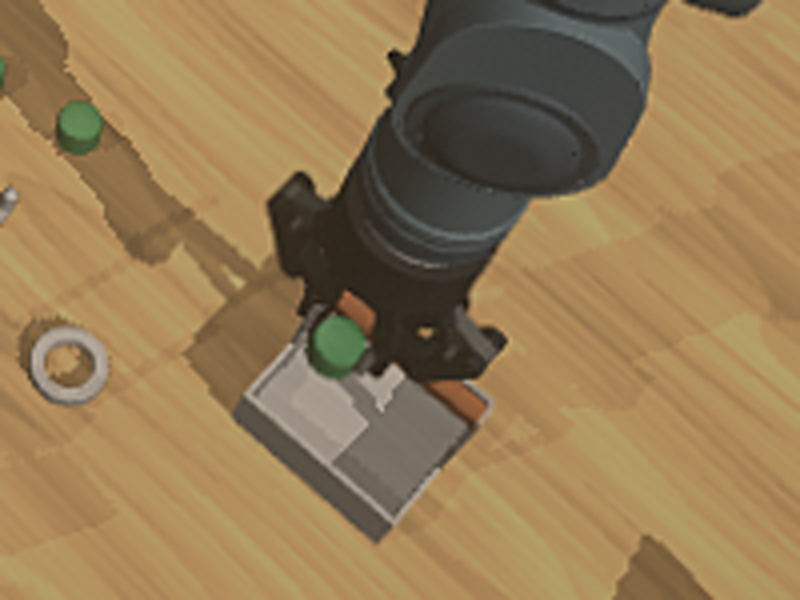

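```bash
python3 - <<'E'
from h import *
S=bot.capture("scene")
for z in(.13,.137): print(plane(S,(384.3,315.9),z))
print(bot.get_state()["eef_pos"])
E
```

```text
[0.4729 0.3078 0.13  ]
[0.4761 0.3084 0.137 ]
[0.4692 0.3059 0.1263]
```

```bash
python3 -m inch '[{"delta_pos":[2.5,0.1,-0.5],"roll":0,"hand":0},{"delta_pos":[2.7,0,0],"roll":0,"hand":0},{"delta_pos":[1.6,0,0],"roll":0,"hand":0},{"delta_pos":[0,0,0],"roll":0,"hand":0},{"delta_pos":[0,0,0],"roll":0,"hand":0}]'
python3 -m inch '[{"delta_pos":[0,0,0],"roll":0,"hand":0.65},{"delta_pos":[0,0,0],"roll":0,"hand":0.65},{"delta_pos":[0,0,0],"roll":0,"hand":0.65},{"delta_pos":[0,0,0],"roll":0,"hand":0.65},{"delta_pos":[0,0,0],"roll":0,"hand":0.65}]'
python3 -m inch '[{"delta_pos":[-4,0,0],"roll":0,"hand":0.65},{"delta_pos":[-4,0,0],"roll":0,"hand":0.65},{"delta_pos":[-1,-5,0],"roll":0,"hand":0.65},{"delta_pos":[0,-5,0],"roll":0,"hand":0.65},{"delta_pos":[0,-5,0],"roll":0,"hand":0.65}]'
python3 -m inch '[{"delta_pos":[0,-4,-2],"roll":0,"hand":0.65},{"delta_pos":[0,0,0],"roll":0,"hand":0.65},{"delta_pos":[0,0,0],"roll":0,"hand":0.65},{"delta_pos":[0,0,0],"roll":0,"hand":0.65},{"delta_pos":[0,0,0],"roll":0,"hand":0.65}]'
python3 - <<'E'
from h import *
for n in ("scene","top"):
    c=bot.capture(n); cv2.imwrite(f"pics/{n}3.png",c["image"])
    for ce,s in blobs(green(c["image"])): print(n,ce,s[4],plane(c,ce,.014))
    if n=="scene": crop("a3.png",c,300,230,500,380,4)
E
python3 d.py 0.4275 0.0868 0.11 0.04
```

```text
time_s: 4.6
eef_pos: [0.4645, 0.307, 0.0587]
tool_rot: [[0.001, -0.04, 0.999], [0.001, 0.999, 0.04], [-1.0, 0.001, 0.001]]
ft_force: [0.6, 0.2, 0.6]
grip_width: 0.0284
time_s: 5.1
eef_pos: [0.4634, 0.3068, 0.0586]
tool_rot: [[0.0, -0.04, 0.999], [0.0, 0.999, 0.04], [-1.0, 0.0, 0.0]]
ft_force: [1.0, -0.4, 0.6]
grip_width: 0.0557
time_s: 5.6
eef_pos: [0.4691, 0.1568, 0.1489]
tool_rot: [[0.001, -0.042, 0.999], [0.0, 0.999, 0.042], [-1.0, 0.0, 0.001]]
ft_force: [1.0, -1.0, -0.6]
grip_width: 0.0556
time_s: 6.1
eef_pos: [0.4514, 0.1181, 0.1484]
tool_rot: [[0.0, -0.042, 0.999], [0.0, 0.999, 0.042], [-1.0, 0.0, 0.0]]
ft_force: [0.2, 0.2, -0.6]
grip_width: 0.0553
scene [283.7701 225.8966] 87 [ 0.4231 -0.0531  0.014 ]
scene [295.6915 247.1596] 94 [0.4452 0.0159 0.014 ]
scene [319.9032 260.871 ] 93 [0.4273 0.087  0.014 ]
scene [376.0901 331.5495] 111 [0.4642 0.3093 0.014 ]
top [171.9394 224.0606] 33 [0.4735 0.3112 0.014 ]
top [267.0213 233.1702] 47 [0.4456 0.0151 0.014 ]
top [243.86 238.7 ] 50 [0.4282 0.0867 0.014 ]
top [289.2128 240.5106] 47 [ 0.4229 -0.0539  0.014 ]
t 6.20 pos [0.4514 0.118  0.1483] yaw 0.0420 w 0.0556 F [0.5814 0.4226 0.0979] q [ 0.1196  0.2054 -0.3762  0.9888  0.0002  0.0776] tilt -0.9999999356536359
x(down) 3.83 y -3.03 z -2.51 cm; roll 0.002
```

View pics/a3.png

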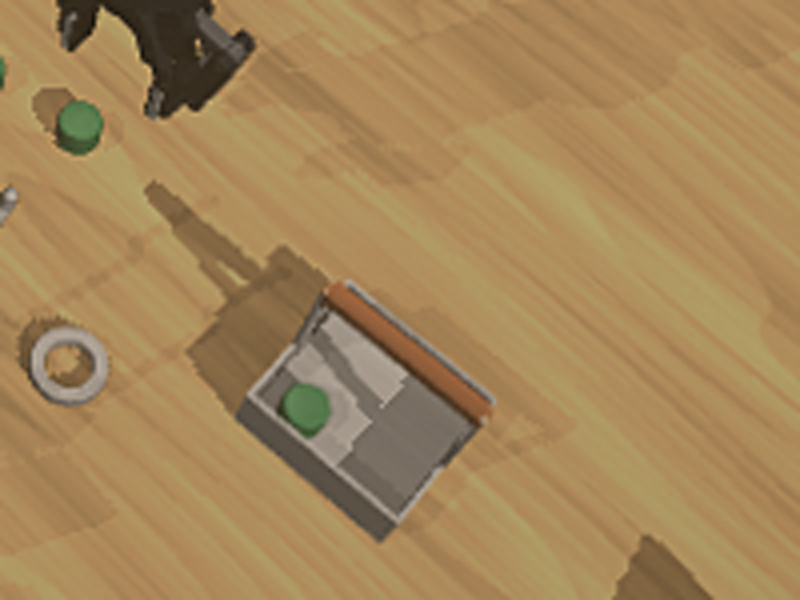

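Nugget A is standing upright in the basket at a3 px (305,408). Next is the one at (0.428, 0.087).

```bash
python3 -m inch '[{"delta_pos":[2,-1.5,-1.2],"roll":0,"hand":0.65},{"delta_pos":[1,-1.6,-1.3],"roll":0,"hand":0.65},{"delta_pos":[0,0,0],"roll":0,"hand":0.65},{"delta_pos":[0,0,0],"roll":0,"hand":0.65},{"delta_pos":[0,0,0],"roll":0,"hand":0.65}]'
python3 d.py 0.4278 0.0868 0.01 0.04
```

```text
time_s: 6.7
eef_pos: [0.4287, 0.0858, 0.1191]
tool_rot: [[0.002, -0.041, 0.999], [0.0, 0.999, 0.041], [-1.0, 0.0, 0.002]]
ft_force: [0.2, 0.2, 0.4]
grip_width: 0.0555
t 6.70 pos [0.4287 0.0858 0.1191] yaw 0.0410 w 0.0555 F [0.2002 0.1615 0.4329] q [ 0.0519  0.1741 -0.4987  0.8959  0.0004  0.0109] tilt -0.9999976600613075
x(down) 10.91 y 0.10 z -0.09 cm; roll 0.001
```

```bash
python3 -m inch '[{"delta_pos":[3.5,0.1,0],"roll":0,"hand":0.65},{"delta_pos":[4,0,0],"roll":0,"hand":0.65},{"delta_pos":[2.5,0,0],"roll":0,"hand":0.65},{"delta_pos":[0.9,0,0],"roll":0,"hand":0.65},{"delta_pos":[0,0,0],"roll":0,"hand":0.65}]'
python3 d.py 0.4278 0.0868 0.01 0.04
python3 -m inch '[{"delta_pos":[0,0,0],"roll":0,"hand":0},{"delta_pos":[0,0,0],"roll":0,"hand":0},{"delta_pos":[0,0,0],"roll":0,"hand":0},{"delta_pos":[0,0,0],"roll":0,"hand":0},{"delta_pos":[0,0,0],"roll":0,"hand":0}]' 40
python3 d.py 0.4695 0.3595 0.145 0.04
```

```text
time_s: 7.2
eef_pos: [0.4271, 0.0865, 0.0088]
tool_rot: [[-0.001, -0.041, 0.999], [0.0, 0.999, 0.041], [-1.0, 0.0, -0.001]]
ft_force: [-0.2, -0.0, 0.3]
grip_width: 0.0553
t 7.20 pos [0.4271 0.0865 0.0088] yaw 0.0409 w 0.0553 F [-0.172  -0.0051  0.3407] q [ 0.0539  0.316  -0.6537  0.6024  0.0002  0.013 ] tilt -0.999999046003711
x(down) -0.12 y 0.03 z 0.07 cm; roll 0.001
time_s: 7.7
eef_pos: [0.4292, 0.0863, 0.0111]
tool_rot: [[0.004, -0.04, 0.999], [0.001, 0.999, 0.04], [-1.0, 0.0, 0.004]]
ft_force: [-0.5, 1.3, 7.6]
grip_width: 0.0281
t 7.70 pos [0.4292 0.0863 0.0111] yaw 0.0402 w 0.0281 F [-0.5448  1.3212  7.6415] q [ 0.0531  0.3119 -0.6521  0.6028  0.0004  0.0129] tilt -0.9999921627882855
x(down) -13.39 y 27.14 z 5.12 cm; roll 0.000
```

```bash
python3 -m inch '[{"delta_pos":[-3,0,0],"roll":0,"hand":0},{"delta_pos":[-4,0,0.5],"roll":0,"hand":0},{"delta_pos":[-4,2,1],"roll":0,"hand":0},{"delta_pos":[-2.4,4,1],"roll":0,"hand":0},{"delta_pos":[0,4.5,1],"roll":0,"hand":0}]'
python3 -m inch '[{"delta_pos":[0,4.5,0.7],"roll":0,"hand":0},{"delta_pos":[0,4.5,0.7],"roll":0,"hand":0},{"delta_pos":[0,4.5,0],"roll":0,"hand":0},{"delta_pos":[0,2.9,0],"roll":0,"hand":0},{"delta_pos":[0,0,0],"roll":0,"hand":0}]'
python3 -m inch '[{"delta_pos":[0,0,0],"roll":0,"hand":0},{"delta_pos":[0,0,0],"roll":0,"hand":0},{"delta_pos":[0,0,0],"roll":0,"hand":0},{"delta_pos":[0,0,0],"roll":0,"hand":0},{"delta_pos":[0,0,0],"roll":0,"hand":0}]'
python3 d.py 0.4685 0.358 0.058 0.04
python3 - <<'E'
from h import *
c=bot.capture("scene"); cv2.imwrite("pics/s4.png",c["image"])
for ce,s in blobs(green(c["image"])): print(ce,s[4],plane(c,ce,.014),plane(c,ce,bot.get_state()["eef_pos"][2]+.003))
E
```

```text
time_s: 8.2
eef_pos: [0.4621, 0.1939, 0.1488]
tool_rot: [[0.01, -0.038, 0.999], [0.002, 0.999, 0.038], [-1.0, 0.002, 0.01]]
ft_force: [1.4, -0.1, 0.0]
grip_width: 0.0285
time_s: 8.7
eef_pos: [0.4654, 0.3607, 0.144]
tool_rot: [[0.002, -0.045, 0.999], [0.002, 0.999, 0.045], [-1.0, 0.002, 0.002]]
ft_force: [0.8, -0.5, -0.8]
grip_width: 0.0277
time_s: 9.2
eef_pos: [0.4656, 0.3561, 0.1435]
tool_rot: [[0.0, -0.039, 0.999], [0.0, 0.999, 0.039], [-1.0, 0.0, 0.0]]
ft_force: [-0.0, -0.6, -0.6]
grip_width: 0.0279
t 9.20 pos [0.4656 0.3561 0.1435] yaw 0.0390 w 0.0279 F [-0.0086 -0.5743 -0.56  ] q [ 0.5447  0.4369 -0.0589  1.0749 -0.      0.5057] tilt -0.9999999939807435
x(down) 8.55 y 0.18 z 0.30 cm; roll -0.001
[283.7907 225.8372] 86 [ 0.4229 -0.0532  0.014 ] [0.4833 0.0046 0.1465]
[295.6813 247.022 ] 91 [0.4449 0.0155 0.014 ] [0.5024 0.0644 0.1465]
[407.085  326.8889] 153 [0.4006 0.3534 0.014 ] [0.4639 0.3579 0.1465]
[376.0625 331.5893] 112 [0.4643 0.3093 0.014 ] [0.5193 0.3196 0.1465]
```

```bash
python3 -m inch '[{"delta_pos":[2.5,0.1,0.3],"roll":0,"hand":0},{"delta_pos":[3.5,0.1,0.1],"roll":0,"hand":0},{"delta_pos":[2.5,0,0],"roll":0,"hand":0},{"delta_pos":[0,0,0],"roll":0,"hand":0},{"delta_pos":[0,0,0],"roll":0,"hand":0}]'
python3 -m inch '[{"delta_pos":[0,0,0],"roll":0,"hand":0.65},{"delta_pos":[0,0,0],"roll":0,"hand":0.65},{"delta_pos":[0,0,0],"roll":0,"hand":0.65},{"delta_pos":[0,0,0],"roll":0,"hand":0.65},{"delta_pos":[-3,0,0],"roll":0,"hand":0.65}]'
python3 -m inch '[{"delta_pos":[-5,0,0],"roll":0,"hand":0.65},{"delta_pos":[-1,-5,0],"roll":0,"hand":0.65},{"delta_pos":[0,-5,0],"roll":0,"hand":0.65},{"delta_pos":[0,-5,0],"roll":0,"hand":0.65},{"delta_pos":[0,-5,0],"roll":0,"hand":0.65}]'
python3 -m inch '[{"delta_pos":[0,-5,0],"roll":0,"hand":0.65},{"delta_pos":[0,-5,-1],"roll":0,"hand":0.65},{"delta_pos":[0,-4.2,-2],"roll":0,"hand":0.65},{"delta_pos":[0,0,0],"roll":0,"hand":0.65},{"delta_pos":[0,0,0],"roll":0,"hand":0.65}]'
python3 - <<'E'
from h import *
for n in ("scene","top"):
    c=bot.capture(n); cv2.imwrite(f"pics/{n}5.png",c["image"])
    for ce,s in blobs(green(c["image"])): print(n,ce,s[4],plane(c,ce,.014))
    if n=="scene": crop("a5.png",c,260,210,460,360,4)
E
python3 d.py 0.4453 0.0153 0.1 0.04
```

```text
time_s: 9.75
eef_pos: [0.4691, 0.3587, 0.0585]
tool_rot: [[-0.001, -0.04, 0.999], [-0.0, 0.999, 0.04], [-1.0, -0.0, -0.001]]
ft_force: [-0.3, -0.0, -0.1]
grip_width: 0.0279
time_s: 10.25
eef_pos: [0.4664, 0.3572, 0.0852]
tool_rot: [[-0.007, -0.04, 0.999], [-0.004, 0.999, 0.04], [-1.0, -0.004, -0.007]]
ft_force: [-0.1, -1.6, -0.2]
grip_width: 0.0555
time_s: 10.75
eef_pos: [0.4774, 0.1586, 0.1488]
tool_rot: [[0.002, -0.041, 0.999], [0.0, 0.999, 0.041], [-1.0, 0.0, 0.002]]
ft_force: [1.3, -0.5, 0.2]
grip_width: 0.0555
time_s: 11.25
eef_pos: [0.4532, 0.0173, 0.1485]
tool_rot: [[0.001, -0.038, 0.999], [0.001, 0.999, 0.038], [-1.0, 0.001, 0.001]]
ft_force: [0.2, -0.1, 0.3]
grip_width: 0.0557
scene [283.7674 225.8488] 86 [ 0.423  -0.0532  0.014 ]
scene [295.6813 247.011 ] 91 [0.4449 0.0155 0.014 ]
scene [376.0901 331.5495] 111 [0.4642 0.3093 0.014 ]
scene [392.7045 347.8182] 88 [0.4656 0.362  0.014 ]
top [154.8627 223.451 ] 51 [0.4753 0.3642 0.014 ]
top [171.7576 224.1212] 33 [0.4733 0.3118 0.014 ]
top [289.3654 240.4231] 52 [ 0.4232 -0.0544  0.014 ]
t 11.35 pos [0.4537 0.0187 0.1484] yaw 0.0410 w 0.0555 F [-0.4201  1.011   1.1982] q [-0.099   0.1811 -0.4068  0.982   0.0006 -0.14  ] tilt -0.9999994213428239
x(down) 4.84 y -0.31 z -0.86 cm; roll 0.001
```

View pics/a5.png

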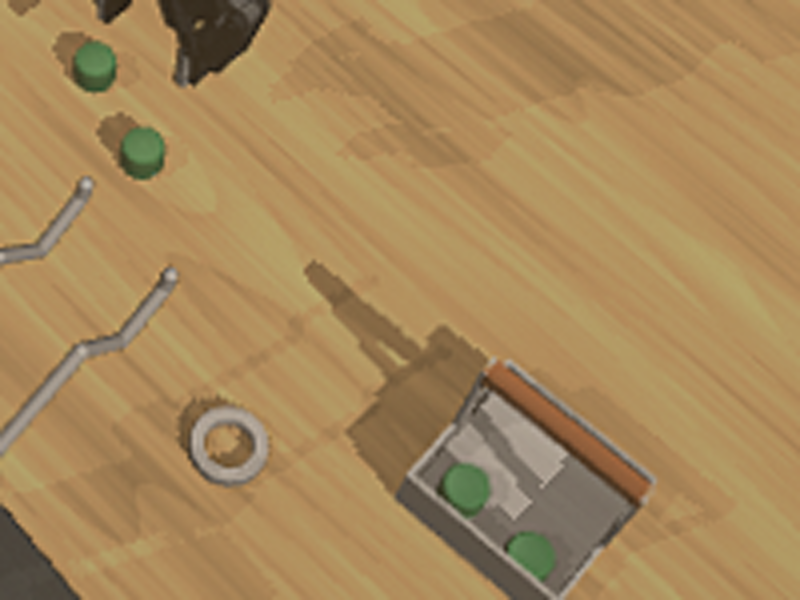

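Two nuggets are standing in the basket, a5 px (465,489) and (530,555). Next is the nugget at (0.445, 0.015).

```bash
python3 -m inch '[{"delta_pos":[3,-0.3,-0.8],"roll":0,"hand":0.65},{"delta_pos":[3,0,0],"roll":0,"hand":0.65},{"delta_pos":[2,0,0],"roll":0,"hand":0.65},{"delta_pos":[0,0,0],"roll":0,"hand":0.65},{"delta_pos":[0,0,0],"roll":0,"hand":0.65}]'
python3 d.py 0.4453 0.0153 0.013 0.04
```

```text
time_s: 11.85
eef_pos: [0.4456, 0.0158, 0.0683]
tool_rot: [[-0.0, -0.042, 0.999], [0.0, 0.999, 0.042], [-1.0, 0.0, -0.0]]
ft_force: [-0.5, 0.2, 0.3]
grip_width: 0.0553
t 11.85 pos [0.4456 0.0158 0.0683] yaw 0.0424 w 0.0553 F [-0.4937  0.2396  0.3428] q [-0.1072  0.2485 -0.5535  0.7693  0.0002 -0.1496] tilt -0.9999998406435038
x(down) 5.53 y -0.05 z -0.03 cm; roll 0.002
```

```bash
python3 -m inch '[{"delta_pos":[3,0,0],"roll":0,"hand":0.65},{"delta_pos":[2,0,0],"roll":0,"hand":0.65},{"delta_pos":[0.5,0,0],"roll":0,"hand":0.65},{"delta_pos":[0,0,0],"roll":0,"hand":0},{"delta_pos":[0,0,0],"roll":0,"hand":0}]'
python3 -m inch '[{"delta_pos":[0,0,0],"roll":0,"hand":0},{"delta_pos":[0,0,0],"roll":0,"hand":0},{"delta_pos":[0,0,0],"roll":0,"hand":0},{"delta_pos":[-3,0,0],"roll":0,"hand":0},{"delta_pos":[-4,0,0],"roll":0,"hand":0}]' 40
python3 d.py 0.4145 0.304 0.15 0.04
```

```text
time_s: 12.35
eef_pos: [0.4468, 0.0148, 0.0146]
tool_rot: [[0.002, -0.041, 0.999], [-0.0, 0.999, 0.041], [-1.0, -0.0, 0.002]]
ft_force: [-5.0, 0.3, 12.0]
grip_width: 0.0279
time_s: 12.85
eef_pos: [0.4436, 0.0148, 0.0831]
tool_rot: [[-0.003, -0.04, 0.999], [0.0, 0.999, 0.04], [-1.0, 0.001, -0.003]]
ft_force: [1.0, -0.0, 0.3]
grip_width: 0.0277
t 12.85 pos [0.4436 0.0148 0.0831] yaw 0.0401 w 0.0277 F [ 1.0219 -0.021   0.2989] q [-0.1097  0.2297 -0.5335  0.8111  0.     -0.1497] tilt -0.9999938969142033
x(down) -6.69 y 29.01 z -1.75 cm; roll 0.000
```

```bash
python3 -m inch '[{"delta_pos":[-3.5,2,0],"roll":0,"hand":0},{"delta_pos":[-3.2,4,-0.4],"roll":0,"hand":0},{"delta_pos":[0,4.5,-0.4],"roll":0,"hand":0},{"delta_pos":[0,4.5,-0.4],"roll":0,"hand":0},{"delta_pos":[0,4.5,-0.4],"roll":0,"hand":0}]'
python3 -m inch '[{"delta_pos":[0,4.5,0],"roll":0,"hand":0},{"delta_pos":[0,4,0],"roll":0,"hand":0},{"delta_pos":[0,1,0],"roll":0,"hand":0},{"delta_pos":[0,0,0],"roll":0,"hand":0},{"delta_pos":[0,0,0],"roll":0,"hand":0}]'
python3 d.py 0.416 0.304 0.06 0.04
python3 - <<'E'
from h import *
c=bot.capture("scene"); cv2.imwrite("pics/s6.png",c["image"]);crop("a6.png",c,260,210,460,360,4)
for ce,s in blobs(green(c["image"])): print(ce,s[4],plane(c,ce,.014),plane(c,ce,bot.get_state()["eef_pos"][2]+.003))
E
```

```text
time_s: 13.35
eef_pos: [0.422, 0.2096, 0.1507]
tool_rot: [[0.003, -0.04, 0.999], [0.001, 0.999, 0.04], [-1.0, 0.001, 0.003]]
ft_force: [0.2, -0.3, -0.5]
grip_width: 0.0277
time_s: 13.85
eef_pos: [0.4178, 0.3018, 0.1494]
tool_rot: [[-0.0, -0.04, 0.999], [-0.001, 0.999, 0.04], [-1.0, -0.001, -0.0]]
ft_force: [0.3, -0.2, 0.9]
grip_width: 0.0277
t 13.85 pos [0.4178 0.3018 0.1494] yaw 0.0398 w 0.0277 F [ 0.2767 -0.204   0.8652] q [ 0.503   0.2981 -0.2489  1.0241 -0.0007  0.4632] tilt -0.999999663262285
x(down) 8.94 y 0.22 z -0.17 cm; roll -0.000
[283.7831 225.6747] 83 [ 0.4226 -0.0536  0.014 ] [0.4857 0.0069 0.1524]
[401.2366 294.0611] 131 [0.3441 0.2897 0.014 ] [0.418  0.3032 0.1524]
[376.0901 331.5495] 111 [0.4642 0.3093 0.014 ] [0.5216 0.3201 0.1524]
[392.6404 347.7865] 89 [0.4656 0.3619 0.014 ] [0.5229 0.3654 0.1524]
```

View pics/a6.png

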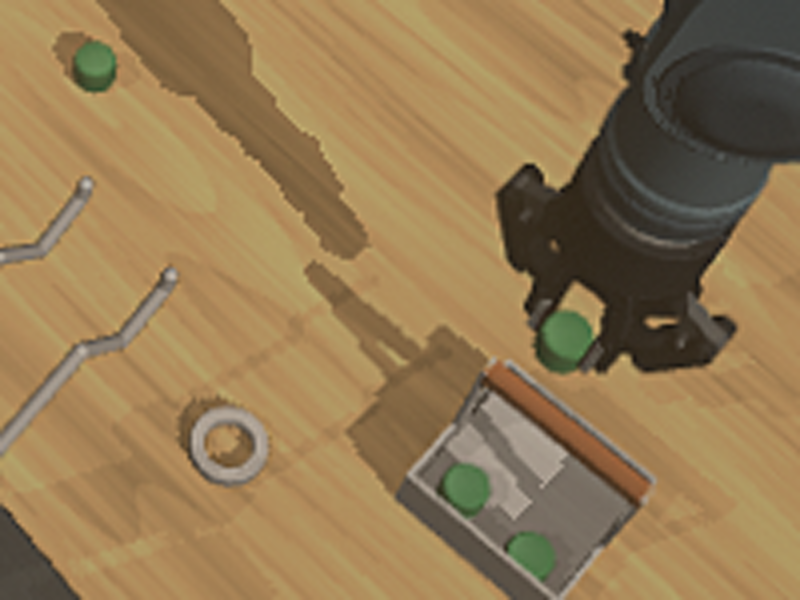

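```bash
python3 - <<'E'
from h import *
c=bot.capture("scene"); h=cv2.cvtColor(c["image"],cv2.COLOR_BGR2HSV)
m=cv2.inRange(h,(5,130,60),(14,255,200)); m2=np.zeros_like(m); m2[295:340,375:430]=m[295:340,375:430]
b=max(blobs(m2),key=lambda t:t[1][4]);print(b)
cn=max(cv2.findContours(m2,0,cv2.CHAIN_APPROX_NONE)[0],key=cv2.contourArea)
r=cv2.minAreaRect(cn);print(r)
print(plane(c,b[0],.117)); 
for p in cv2.boxPoints(r): print(p,plane(c,p,.118))
c=bot.capture("top"); h=cv2.cvtColor(c["image"],cv2.COLOR_BGR2HSV)
m=cv2.inRange(h,(3,110,60),(14,255,220)); m2=np.zeros_like(m); m2[215:245,130:185]=m[215:245,130:185]
b=max(blobs(m2),key=lambda t:t[1][4]);print(b,plane(c,b[0],.119))
E
```

```text
(array([401.2727, 317.5455]), array([381, 300,  41,  37, 308], dtype=int32))
((401.1885070800781, 317.5737609863281), (50.958683013916016, 6.529881000518799), 39.80556869506836)
[0.4425 0.3347 0.117 ]
[379.5246 303.7705] [0.4535 0.2813 0.118 ]
[383.7049 298.7541] [0.4375 0.28   0.118 ]
[422.8524 331.377 ] [0.4332 0.387  0.118 ]
[418.6721 336.3934] [0.4487 0.3875 0.118 ]Traceback (most recent call last):
  File "<stdin>", line 11, in <module>
ValueError: max() iterable argument is empty
```

```bash
python3 -m inch '[{"delta_pos":[2.5,0.2,-0.1],"roll":0,"hand":0},{"delta_pos":[3.5,0,0],"roll":0,"hand":0},{"delta_pos":[2.9,0,0],"roll":0,"hand":0},{"delta_pos":[0,0,0],"roll":0,"hand":0},{"delta_pos":[0,0,0],"roll":0,"hand":0}]'
python3 -m inch '[{"delta_pos":[0,0,0],"roll":0,"hand":0.65},{"delta_pos":[0,0,0],"roll":0,"hand":0.65},{"delta_pos":[0,0,0],"roll":0,"hand":0.65},{"delta_pos":[0,0,0],"roll":0,"hand":0.65},{"delta_pos":[-3,0,0],"roll":0,"hand":0.65}]'
python3 -m inch '[{"delta_pos":[-5,0,0],"roll":0,"hand":0.65},{"delta_pos":[-1,-5,0],"roll":0,"hand":0.65},{"delta_pos":[0,-5,0],"roll":0,"hand":0.65},{"delta_pos":[0,-5,0],"roll":0,"hand":0.65},{"delta_pos":[0,-5,0],"roll":0,"hand":0.65}]'
python3 -m inch '[{"delta_pos":[0,-5,0],"roll":0,"hand":0.65},{"delta_pos":[0,-5,0],"roll":0,"hand":0.65},{"delta_pos":[0,-5,0],"roll":0,"hand":0.65},{"delta_pos":[0,0,0],"roll":0,"hand":0.65},{"delta_pos":[0,0,0],"roll":0,"hand":0.65}]'
python3 - <<'E'
from h import *
for n in ("scene","top"):
    c=bot.capture(n); cv2.imwrite(f"pics/{n}7.png",c["image"])
    for ce,s in blobs(green(c["image"])): print(n,ce,s[4],plane(c,ce,.014))
    if n=="scene": crop("a7.png",c,260,210,460,360,4)
    else: crop("b7.png",c,130,180,330,280,4)
E
python3 d.py 0.423 -0.0537 0.1 0.04
```

```text
time_s: 14.5
eef_pos: [0.4166, 0.3037, 0.0605]
tool_rot: [[-0.001, -0.039, 0.999], [-0.001, 0.999, 0.039], [-1.0, -0.001, -0.001]]
ft_force: [1.7, 0.4, 0.3]
grip_width: 0.0285
time_s: 15.0
eef_pos: [0.414, 0.3032, 0.0877]
tool_rot: [[-0.006, -0.04, 0.999], [-0.003, 0.999, 0.04], [-1.0, -0.003, -0.006]]
ft_force: [0.3, 0.8, 0.3]
grip_width: 0.0558
time_s: 15.5
eef_pos: [0.4249, 0.1044, 0.1508]
tool_rot: [[0.002, -0.041, 0.999], [0.0, 0.999, 0.041], [-1.0, 0.0, 0.002]]
ft_force: [0.6, -1.5, -0.1]
grip_width: 0.0554
time_s: 16.0
eef_pos: [0.4309, -0.0451, 0.1503]
tool_rot: [[0.0, -0.037, 0.999], [0.0, 0.999, 0.037], [-1.0, 0.0, 0.0]]
ft_force: [-0.4, 0.3, -0.7]
grip_width: 0.0553
scene [283.7738 225.7381] 84 [ 0.4228 -0.0535  0.014 ]
scene [387.902  318.1373] 102 [0.4176 0.3072 0.014 ]
scene [376.0901 331.5495] 111 [0.4642 0.3093 0.014 ]
scene [392.7045 347.8182] 88 [0.4656 0.362  0.014 ]
top [154.7551 223.5306] 49 [0.4751 0.3645 0.014 ]
top [171.4483 223.9655] 29 [0.4738 0.3127 0.014 ]
top [172.1017 241.339 ] 59 [0.4195 0.3083 0.014 ]
t 16.10 pos [ 0.4306 -0.0432  0.1501] yaw 0.0411 w 0.0552 F [-0.1611  0.3144 -0.5284] q [-0.2472  0.1396 -0.4526  0.9788  0.0006 -0.2883] tilt -0.9999998082631654
x(down) 5.01 y -1.02 z -0.80 cm; roll 0.001
```

View pics/a7.png

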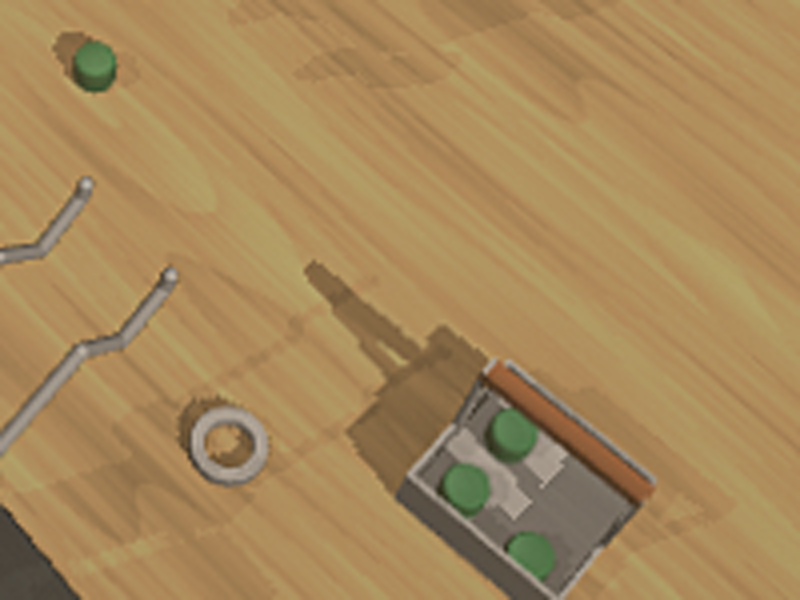

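View pics/b7.png

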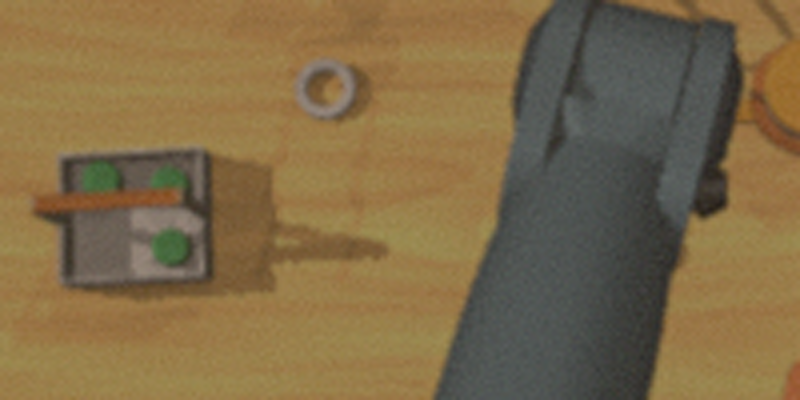

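Three nuggets are in the basket and one is left at (0.423, -0.054). The gripper fingers have enough clearance from the jar at (0.42, -0.256).

```bash
python3 -m inch '[{"delta_pos":[3,-1,-0.8],"roll":0,"hand":0.65},{"delta_pos":[3,0,0],"roll":0,"hand":0.65},{"delta_pos":[2,0,0],"roll":0,"hand":0.65},{"delta_pos":[0,0,0],"roll":0,"hand":0.65},{"delta_pos":[0,0,0],"roll":0,"hand":0.65}]'
python3 d.py 0.423 -0.0537 0.013 0.04
```

```text
time_s: 16.6
eef_pos: [0.423, -0.053, 0.0703]
tool_rot: [[-0.001, -0.043, 0.999], [0.0, 0.999, 0.043], [-1.0, 0.0, -0.001]]
ft_force: [0.9, -0.3, 0.8]
grip_width: 0.0554
t 16.60 pos [ 0.423  -0.053   0.0703] yaw 0.0428 w 0.0554 F [ 0.8528 -0.2666  0.7714] q [-0.2738  0.2115 -0.5976  0.7626  0.0002 -0.3166] tilt -0.9999995701237341
x(down) 5.73 y -0.07 z -0.01 cm; roll 0.003
```

```bash
python3 -m inch '[{"delta_pos":[3,0,0],"roll":0,"hand":0.65},{"delta_pos":[2,0,0],"roll":0,"hand":0.65},{"delta_pos":[0.7,0,0],"roll":0,"hand":0.65},{"delta_pos":[0,0,0],"roll":0,"hand":0},{"delta_pos":[0,0,0],"roll":0,"hand":0}]'
python3 -m inch '[{"delta_pos":[0,0,0],"roll":0,"hand":0},{"delta_pos":[0,0,0],"roll":0,"hand":0},{"delta_pos":[0,0,0],"roll":0,"hand":0},{"delta_pos":[-3,0,0],"roll":0,"hand":0},{"delta_pos":[-4,0,0],"roll":0,"hand":0}]' 40
python3 d.py 0.4155 0.3595 0.15 0.04
```

```text
time_s: 17.1
eef_pos: [0.4243, -0.0544, 0.0143]
tool_rot: [[0.002, -0.041, 0.999], [-0.0, 0.999, 0.041], [-1.0, -0.0, 0.002]]
ft_force: [-5.9, 2.5, 10.8]
grip_width: 0.0279
time_s: 17.6
eef_pos: [0.4215, -0.0539, 0.083]
tool_rot: [[-0.004, -0.04, 0.999], [0.001, 0.999, 0.04], [-1.0, 0.001, -0.003]]
ft_force: [1.4, -0.8, -1.4]
grip_width: 0.028
t 17.60 pos [ 0.4215 -0.0539  0.083 ] yaw 0.0401 w 0.0280 F [ 1.4002 -0.8117 -1.3864] q [-0.2768  0.1954 -0.5791  0.7999 -0.     -0.3169] tilt -0.9999933720376476
x(down) -6.70 y 41.33 z 1.06 cm; roll 0.000
```

```bash
python3 -m inch '[{"delta_pos":[-3.5,2,0],"roll":0,"hand":0},{"delta_pos":[-3.2,4,0.1],"roll":0,"hand":0},{"delta_pos":[0,4.5,0.2],"roll":0,"hand":0},{"delta_pos":[0,4.5,0.2],"roll":0,"hand":0},{"delta_pos":[0,4.5,0.2],"roll":0,"hand":0}]'
python3 -m inch '[{"delta_pos":[0,4.5,0.1],"roll":0,"hand":0},{"delta_pos":[0,4.5,0],"roll":0,"hand":0},{"delta_pos":[0,4.5,0],"roll":0,"hand":0},{"delta_pos":[0,4.5,0],"roll":0,"hand":0},{"delta_pos":[0,3.5,0],"roll":0,"hand":0}]'
python3 -m inch '[{"delta_pos":[0,0.3,0],"roll":0,"hand":0},{"delta_pos":[0,0,0],"roll":0,"hand":0},{"delta_pos":[0,0,0],"roll":0,"hand":0},{"delta_pos":[0,0,0],"roll":0,"hand":0},{"delta_pos":[0,0,0],"roll":0,"hand":0}]'
python3 d.py 0.416 0.3595 0.06 0.04
python3 - <<'E'
from h import *
c=bot.capture("scene"); cv2.imwrite("pics/s8.png",c["image"])
for ce,s in blobs(green(c["image"])): print(ce,s[4],plane(c,ce,.014),plane(c,ce,bot.get_state()["eef_pos"][2]+.003))
E
```

```text
time_s: 18.1
eef_pos: [0.423, 0.1415, 0.1507]
tool_rot: [[0.003, -0.04, 0.999], [0.0, 0.999, 0.04], [-1.0, 0.0, 0.003]]
ft_force: [1.0, 0.4, -0.6]
grip_width: 0.0274
time_s: 18.6
eef_pos: [0.4146, 0.3574, 0.1501]
tool_rot: [[0.001, -0.042, 0.999], [0.001, 0.999, 0.042], [-1.0, 0.001, 0.002]]
ft_force: [0.7, 0.3, -0.6]
grip_width: 0.0276
time_s: 19.1
eef_pos: [0.4148, 0.3566, 0.1495]
tool_rot: [[-0.0, -0.039, 0.999], [-0.0, 0.999, 0.039], [-1.0, -0.0, -0.0]]
ft_force: [-0.5, 0.3, -0.7]
grip_width: 0.0277
t 19.10 pos [0.4148 0.3566 0.1495] yaw 0.0385 w 0.0277 F [-0.4936  0.2572 -0.6877] q [ 0.5941  0.3578 -0.1629  1.0501 -0.0001  0.5555] tilt -0.9999999946826167
x(down) 8.95 y 0.29 z 0.13 cm; roll -0.001
[422.3551 311.0797] 138 [0.3411 0.3543 0.014 ] [0.4154 0.3589 0.1525]
[387.9029 318.0777] 103 [0.4175 0.3071 0.014 ] [0.4813 0.3181 0.1525]
[376.0625 331.5893] 112 [0.4643 0.3093 0.014 ] [0.5218 0.3201 0.1525]
[392.6404 347.7865] 89 [0.4656 0.3619 0.014 ] [0.5229 0.3654 0.1525]
```

```bash
python3 -m inch '[{"delta_pos":[2.5,0.2,0.1],"roll":0,"hand":0},{"delta_pos":[3.5,0.1,0],"roll":0,"hand":0},{"delta_pos":[2.9,0,0],"roll":0,"hand":0},{"delta_pos":[0,0,0],"roll":0,"hand":0},{"delta_pos":[0,0,0],"roll":0,"hand":0}]'
python3 -m inch '[{"delta_pos":[0,0,0],"roll":0,"hand":0.65},{"delta_pos":[0,0,0],"roll":0,"hand":0.65},{"delta_pos":[0,0,0],"roll":0,"hand":0.65},{"delta_pos":[0,0,0],"roll":0,"hand":0.65},{"delta_pos":[-3,0,0],"roll":0,"hand":0.65}]'
python3 -m inch '[{"delta_pos":[-5,0,0],"roll":0,"hand":0.65},{"delta_pos":[-5,-2,0],"roll":0,"hand":0.65},{"delta_pos":[-1,-5,0],"roll":0,"hand":0.65},{"delta_pos":[0,-5,0],"roll":0,"hand":0.65},{"delta_pos":[0,-5,0],"roll":0,"hand":0.65}]'
python3 -m inch '[{"delta_pos":[0,0,0],"roll":-0.143,"hand":0.65},{"delta_pos":[0,0,0],"roll":-0.143,"hand":0.65},{"delta_pos":[0,0,0],"roll":-0.143,"hand":0.65},{"delta_pos":[0,0,0],"roll":-0.143,"hand":0.65},{"delta_pos":[0,0,0],"roll":-0.143,"hand":0.65}]'
python3 -m inch '[{"delta_pos":[0,0,0],"roll":-0.143,"hand":0.65},{"delta_pos":[0,0,0],"roll":-0.143,"hand":0.65},{"delta_pos":[0,0,0],"roll":-0.143,"hand":0.65},{"delta_pos":[0,0,0],"roll":-0.143,"hand":0.65},{"delta_pos":[0,0,0],"roll":-0.143,"hand":0.65}]'
python3 -m inch '[{"delta_pos":[0,0,0],"roll":-0.143,"hand":0.65},{"delta_pos":[0,0,0],"roll":0,"hand":0.65},{"delta_pos":[0,0,0],"roll":0,"hand":0.65},{"delta_pos":[0,0,0],"roll":0,"hand":0.65},{"delta_pos":[0,0,0],"roll":0,"hand":0.65}]'
python3 - <<'E'
from h import *
for n in ("scene","top"):
    c=bot.capture(n); cv2.imwrite(f"pics/{n}9.png",c["image"])
    for ce,s in blobs(green(c["image"])): print(n,ce,s[4],plane(c,ce,.014))
    if n=="scene": crop("a9.png",c,300,230,500,380,4)
    else: crop("b9.png",c,110,190,310,290,4)
E
python3 d.py 0.443 0.3335 0.15 1.61
```

```text
time_s: 19.65
eef_pos: [0.4152, 0.3601, 0.0605]
tool_rot: [[-0.001, -0.04, 0.999], [-0.001, 0.999, 0.04], [-1.0, -0.001, -0.001]]
ft_force: [0.7, 0.4, -0.6]
grip_width: 0.0278
time_s: 20.15
eef_pos: [0.4128, 0.3589, 0.0875]
tool_rot: [[-0.006, -0.04, 0.999], [-0.004, 0.999, 0.04], [-1.0, -0.004, -0.006]]
ft_force: [0.1, -0.3, 0.5]
grip_width: 0.0555
time_s: 20.65
eef_pos: [0.4229, 0.1921, 0.1978]
tool_rot: [[0.003, -0.042, 0.999], [0.001, 0.999, 0.042], [-1.0, 0.001, 0.003]]
ft_force: [1.1, -0.8, -0.0]
grip_width: 0.0551
time_s: 21.15
eef_pos: [0.4223, 0.1932, 0.1969]
tool_rot: [[0.001, -0.69, 0.724], [0.0, 0.724, 0.69], [-1.0, -0.0, 0.001]]
ft_force: [0.2, -0.4, -0.1]
grip_width: 0.0554
time_s: 21.65
eef_pos: [0.4222, 0.1933, 0.1969]
tool_rot: [[0.001, -0.996, 0.094], [0.0, 0.094, 0.996], [-1.0, -0.0, 0.0]]
ft_force: [-0.0, 0.3, -0.5]
grip_width: 0.0556
time_s: 22.15
eef_pos: [0.4222, 0.1933, 0.1966]
tool_rot: [[0.0, -0.999, -0.041], [0.0, -0.041, 0.999], [-1.0, -0.0, 0.0]]
ft_force: [0.1, -0.3, 0.1]
grip_width: 0.0558
scene [387.91 318.09] 100 [0.4175 0.3071 0.014 ]
scene [376.0901 331.5495] 111 [0.4642 0.3093 0.014 ]
scene [406.9646 334.292 ] 113 [0.4153 0.3647 0.014 ]
scene [392.764  347.8539] 89 [0.4655 0.3622 0.014 ]
t 22.25 pos [0.4222 0.1932 0.1965] yaw 1.6125 w 0.0557 F [0.1313 0.0224 0.6033] q [ 0.2925  0.1694 -0.2906  1.1108  0.0001 -1.3201] tilt -0.9999999972646216
x(down) 4.65 y -2.63 z 13.93 cm; roll 0.003
```

View pics/a9.png

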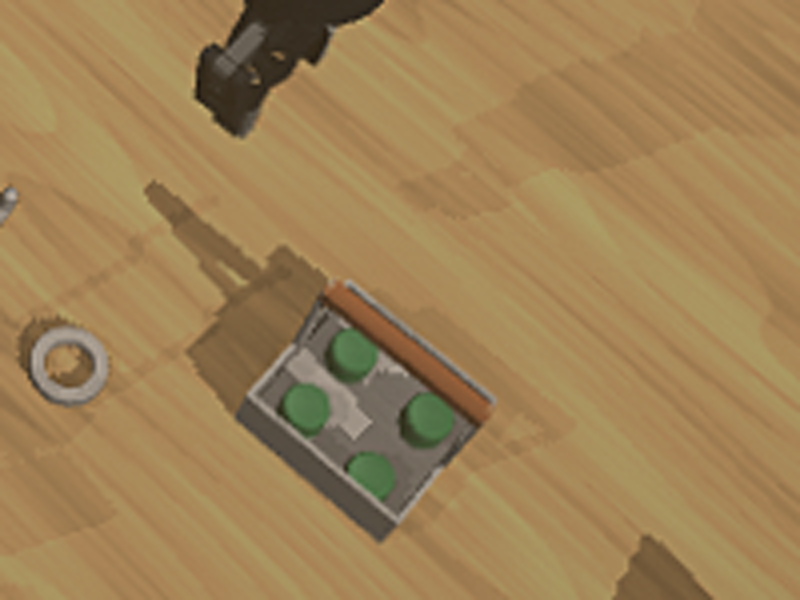

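View pics/scene9.png

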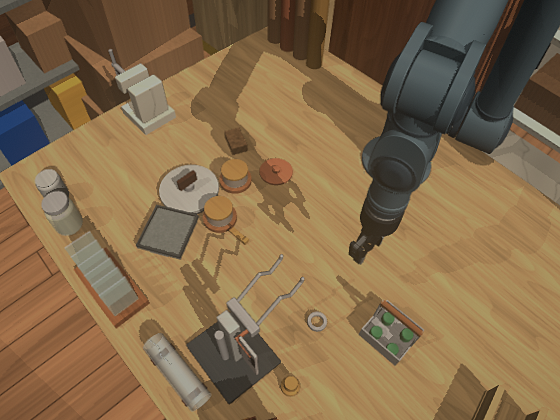

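View pics/b9.png

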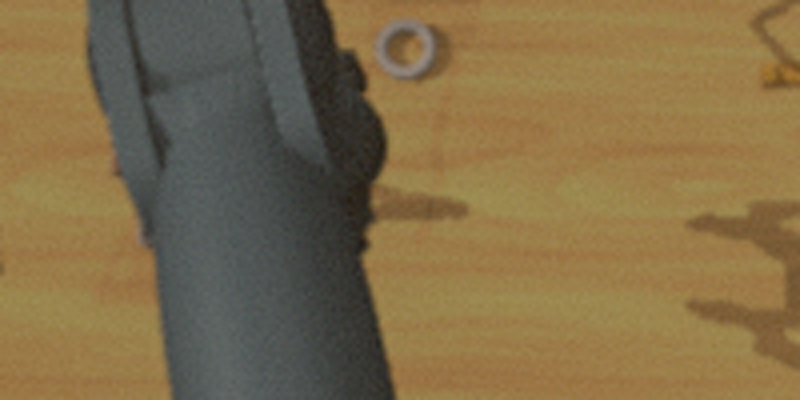

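All four nuggets stand in the basket, a9 px (353,354), (305,408), (428,418) and (371,474), and no green is left on the bench. Now the bar.

```bash
python3 -m inch '[{"delta_pos":[0,-0.6,3.5],"roll":0,"hand":0.65},{"delta_pos":[0,-0.7,3.5],"roll":0,"hand":0.65},{"delta_pos":[0,-0.7,3.5],"roll":0,"hand":0.65},{"delta_pos":[0,-0.6,3.4],"roll":0,"hand":0.65},{"delta_pos":[2,0,0],"roll":0,"hand":0.65}]'
python3 -m inch '[{"delta_pos":[0,0,0],"roll":0,"hand":0.65},{"delta_pos":[0,0,0],"roll":0,"hand":0.65},{"delta_pos":[0,0,0],"roll":0,"hand":0.65},{"delta_pos":[0,0,0],"roll":0,"hand":0.65},{"delta_pos":[0,0,0],"roll":0,"hand":0.65}]'
python3 d.py 0.443 0.3335 0.098 1.61
python3 - <<'E'
from h import *
c=bot.capture("scene"); crop("a10.png",c,320,230,480,350,5)
E
```

```text
time_s: 22.75
eef_pos: [0.4448, 0.3382, 0.1786]
tool_rot: [[0.006, -0.999, -0.046], [0.005, -0.046, 0.999], [-1.0, -0.006, 0.005]]
ft_force: [0.2, 0.2, -0.6]
grip_width: 0.0557
time_s: 23.25
eef_pos: [0.4427, 0.3329, 0.1773]
tool_rot: [[0.001, -0.999, -0.042], [0.001, -0.042, 0.999], [-1.0, -0.001, 0.001]]
ft_force: [-0.6, -0.1, -0.7]
grip_width: 0.0556
t 23.25 pos [0.4427 0.3329 0.1773] yaw 1.6123 w 0.0556 F [-0.5762 -0.1106 -0.7245] q [ 0.5303  0.3538 -0.0943  1.1215  0.     -1.0821] tilt -0.9999992194252447
x(down) 7.93 y -0.03 z 0.06 cm; roll 0.002
```

View pics/a10.png

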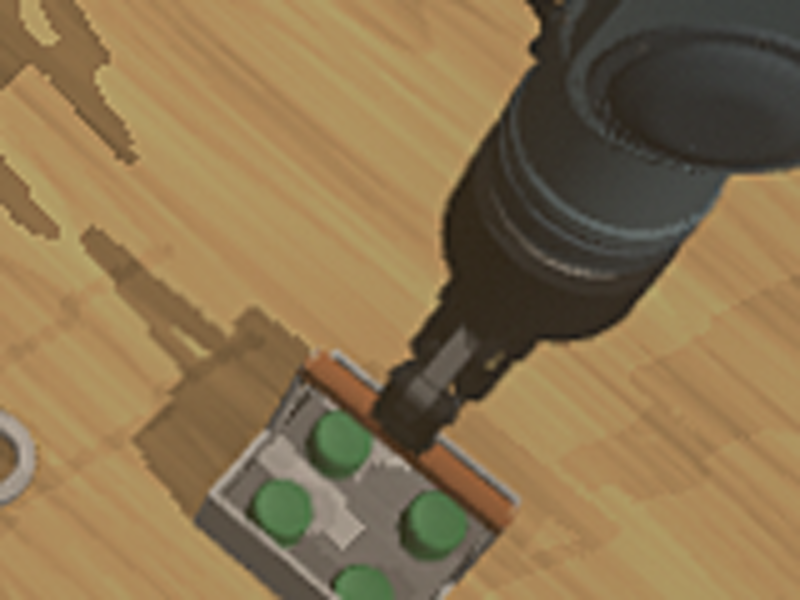

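```bash
python3 -m inch '[{"delta_pos":[3,0,0],"roll":0,"hand":0.65},{"delta_pos":[3,0,0],"roll":0,"hand":0.65},{"delta_pos":[1.9,0,0],"roll":0,"hand":0.65},{"delta_pos":[0,0,0],"roll":0,"hand":0.65},{"delta_pos":[0,0,0],"roll":0,"hand":0.4}]' 30
python3 d.py 0.443 0.3335 0.098
python3 -m inch '[{"delta_pos":[0,0,0],"roll":0,"hand":0},{"delta_pos":[0,0,0],"roll":0,"hand":0},{"delta_pos":[0,0,0],"roll":0,"hand":0},{"delta_pos":[0,0,0],"roll":0,"hand":0},{"delta_pos":[0,0,0],"roll":0,"hand":0}]' 60
python3 d.py
```

```text
time_s: 23.8
eef_pos: [0.4423, 0.3331, 0.098]
tool_rot: [[-0.0, -0.999, -0.042], [-0.0, -0.042, 0.999], [-1.0, 0.0, 0.0]]
ft_force: [-0.3, 0.1, -0.8]
grip_width: 0.0423
t 23.80 pos [0.4423 0.3331 0.098 ] yaw 1.6130 w 0.0423 F [-0.3471  0.0707 -0.765 ] q [ 0.5309  0.4099 -0.2266  0.9344  0.     -1.0821] tilt -0.9999999961149117
x(down) 0.00 y -0.07 z 0.03 cm; roll -0.000
time_s: 24.3
eef_pos: [0.4434, 0.334, 0.0992]
tool_rot: [[0.003, -0.999, -0.043], [0.002, -0.043, 0.999], [-1.0, -0.003, 0.002]]
ft_force: [-0.8, 1.8, 5.8]
grip_width: 0.0108
t 24.30 pos [0.4434 0.334  0.0992] yaw 1.6133 w 0.0108 F [-0.7855  1.8034  5.8375] q [ 0.5312  0.4085 -0.2253  0.9338  0.0002 -1.0821] tilt -0.9999947986006832
```

```bash
python3 -m inch '[{"delta_pos":[-1,0,0],"roll":0,"hand":0},{"delta_pos":[-2,0,0],"roll":0,"hand":0},{"delta_pos":[-2.5,0,0],"roll":0,"hand":0},{"delta_pos":[-2.5,0,0],"roll":0,"hand":0},{"delta_pos":[-2.5,0,0],"roll":0,"hand":0}]'
python3 -m inch '[{"delta_pos":[-2.5,0,0],"roll":0,"hand":0},{"delta_pos":[-2,0,0],"roll":0,"hand":0},{"delta_pos":[0,0,0],"roll":0,"hand":0},{"delta_pos":[0,0,0],"roll":0,"hand":0},{"delta_pos":[0,0,0],"roll":0,"hand":0}]'
python3 d.py 0.488 0.134 0.248 1.50
python3 - <<'E'
from h import *
c=bot.capture("scene"); crop("a11.png",c,260,200,480,380,4)
E
```

```text
time_s: 24.8
eef_pos: [0.4415, 0.3327, 0.2031]
tool_rot: [[-0.002, -0.999, -0.042], [-0.001, -0.042, 0.999], [-1.0, 0.002, -0.001]]
ft_force: [0.8, -0.4, -4.0]
grip_width: 0.0105
time_s: 25.3
eef_pos: [0.4413, 0.3326, 0.2457]
tool_rot: [[-0.003, -0.999, -0.042], [-0.002, -0.042, 0.999], [-1.0, 0.003, -0.002]]
ft_force: [0.3, -0.2, -4.0]
grip_width: 0.0109
t 25.30 pos [0.4413 0.3326 0.2457] yaw 1.6132 w 0.0109 F [ 0.2875 -0.1749 -4.0139] q [ 0.5311  0.3309  0.0511  1.2944 -0.     -1.0821] tilt -0.999994201967682
x(down) -0.23 y -6.06 z -19.48 cm; roll 0.113
```

View pics/a11.png

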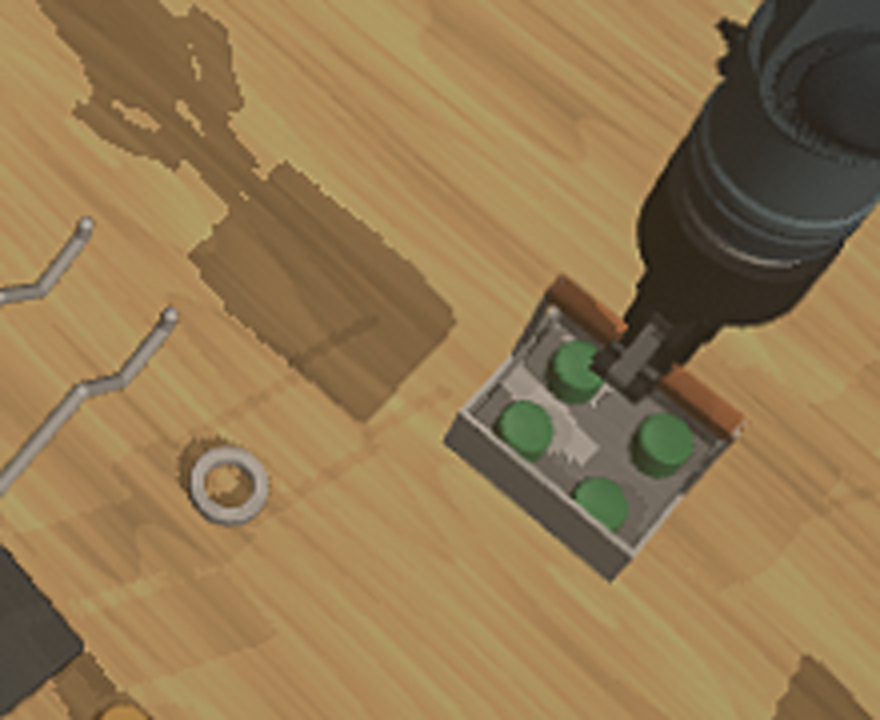

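The basket is lifted level and still holds its four nuggets; the ft reading is about 4.0 N, or 410 g. Before hanging it I'll refine the scale's pose.

```bash
python3 - <<'E'
from h import *
c=bot.capture("scene"); crop("a12.png",c,180,240,310,340,6)
c=bot.capture("top"); crop("b12.png",c,195,105,275,185,8)
E
```

```text
(no output)
```

View pics/a12.png

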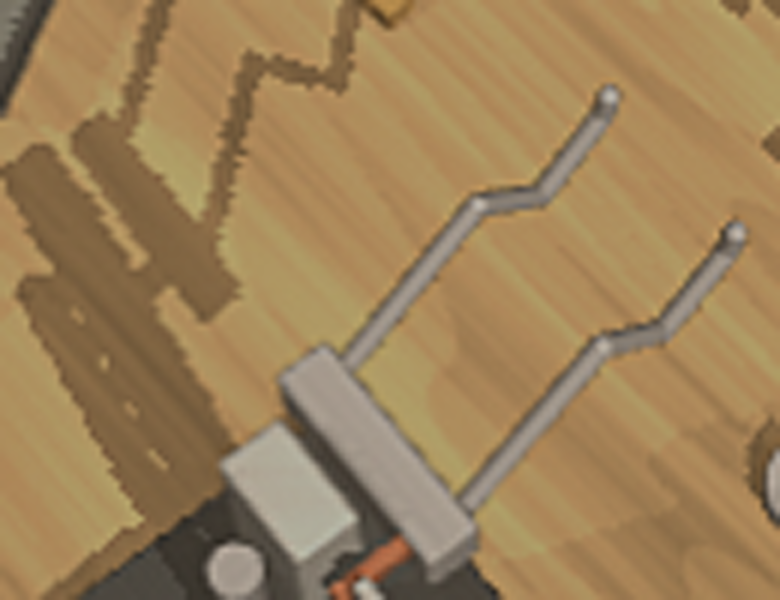

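View pics/b12.png

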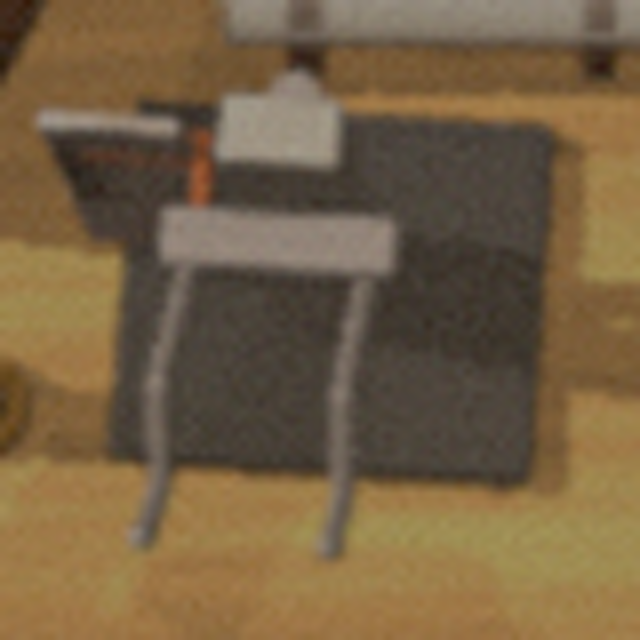

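```bash
python3 - <<'E'
from h import *
S=bot.capture("scene");T=bot.capture("top")
s=lambda x,y:(180+(x+.5)/6-.5,240+(y+.5)/6-.5); t=lambda x,y:(195+(x+.5)/8-.5,105+(y+.5)/8-.5)
P={}
for n,a,b in(("tipR",(610,95),(330,550)),("tipL",(735,232),(140,537)),("valR",(543,193),(345,470)),("valL",(665,332),(157,462)),("pkR",(480,203),(340,395)),("pkL",(602,345),(153,383))):
    P[n],e=two(T,t(*b),S,s(*a)); print(n,P[n],"%.4f"%e)
for k in("tip","val","pk"):
    d=P[k+"L"]-P[k+"R"]; print(k,"mid",(P[k+"L"]+P[k+"R"])/2,"yaw",np.arctan2(-d[0],d[1]),np.linalg.norm(d))
f=[plane(T,t(*p),.014) for p in((112,460),(527,482),(550,128))];print(f)
e=f[0]-f[1];print("foot front yaw",np.arctan2(-e[0],e[1]),np.linalg.norm(e)); e=f[2]-f[1];print("side yaw",np.arctan2(e[1],e[0]),np.linalg.norm(e))
c=[plane(T,t(*p),.193) for p in((162,208),(395,217))];e=c[0]-c[1];print("carr",np.arctan2(-e[0],e[1]),np.linalg.norm(e))
c=[plane(S,s(*p),.193) for p in((325,345),(475,530))];e=c[1]-c[0];print("carrS",c,np.arctan2(-e[0],e[1]),np.linalg.norm(e))
E
```

```text
tipR [0.5793 0.0941 0.2429] 0.0004
tipL [0.5838 0.1586 0.2434] 0.0003
valR [0.613  0.0941 0.2165] 0.0058
valL [0.6166 0.159  0.2156] 0.0037
pkR [0.636  0.0923 0.2364] 0.0004
pkL [0.6403 0.1564 0.2366] 0.0007
tip mid [0.5816 0.1264 0.2431] yaw -0.0689677584889491 0.06464608490679294
val mid [0.6148 0.1265 0.216 ] yaw -0.055769562848082134 0.06502105822223661
pk mid [0.6381 0.1244 0.2365] yaw -0.0674343389174954 0.06425908115264933
[array([0.6733, 0.2033, 0.014 ]), array([0.6648, 0.038 , 0.014 ]), array([0.8124, 0.0303, 0.014 ])]
foot front yaw -0.051448421467390024 0.16553451168173056
side yaw -0.052193330238358114 0.14774660057779757
carr -0.03652825135132393 0.0835622759918745
carrS [array([0.6961, 0.0807, 0.193 ]), array([0.7015, 0.1628, 0.193 ])] -0.06645235979731959 0.08226402380830496
```

```bash
python3 -m inch '[{"delta_pos":[0,0,0],"roll":0.05,"hand":0},{"delta_pos":[0,0,0],"roll":0.053,"hand":0},{"delta_pos":[0,-0.5,-1.5],"roll":0,"hand":0},{"delta_pos":[0,-0.8,-3],"roll":0,"hand":0},{"delta_pos":[0,-0.8,-3],"roll":0,"hand":0}]'
python3 -m inch '[{"delta_pos":[0,-0.8,-3],"roll":0,"hand":0},{"delta_pos":[0,-0.8,-3],"roll":0,"hand":0},{"delta_pos":[0,0,-2.5],"roll":0,"hand":0},{"delta_pos":[0,0,-1],"roll":0,"hand":0},{"delta_pos":[0,0,0],"roll":0,"hand":0}]'
python3 -m inch '[{"delta_pos":[0,0,0],"roll":0,"hand":0},{"delta_pos":[0,0,0],"roll":0,"hand":0},{"delta_pos":[0,0,0],"roll":0,"hand":0},{"delta_pos":[0,0,0],"roll":0,"hand":0},{"delta_pos":[0,0,0],"roll":0,"hand":0}]'
python3 d.py 0.490 0.1327 0.247 1.51
```

```text
time_s: 26.05
eef_pos: [0.4588, 0.2557, 0.2473]
tool_rot: [[0.0, -0.998, 0.058], [-0.001, 0.058, 0.998], [-1.0, -0.0, -0.001]]
ft_force: [0.4, -0.4, -4.2]
grip_width: 0.0107
time_s: 26.55
eef_pos: [0.4687, 0.1598, 0.2475]
tool_rot: [[-0.0, -0.998, 0.063], [-0.0, 0.063, 0.998], [-1.0, 0.0, -0.0]]
ft_force: [0.1, 1.2, -4.0]
grip_width: 0.0106
time_s: 27.05
eef_pos: [0.4689, 0.1618, 0.2475]
tool_rot: [[-0.0, -0.998, 0.06], [0.0, 0.06, 0.998], [-1.0, 0.0, 0.0]]
ft_force: [-0.9, 0.2, -3.8]
grip_width: 0.0109
t 27.05 pos [0.4689 0.1618 0.2475] yaw 1.5111 w 0.0109 F [-0.876   0.2122 -3.8155] q [ 0.2042  0.2121 -0.1041  1.2546  0.0001 -1.307 ] tilt -0.9999999926736537
x(down) 0.05 y -2.28 z -2.77 cm; roll 0.001
```

```bash
python3 -m inch '[{"delta_pos":[0,-0.8,-1],"roll":0,"hand":0},{"delta_pos":[0,-1,-1.2],"roll":0,"hand":0},{"delta_pos":[0,-0.5,-0.6],"roll":0,"hand":0},{"delta_pos":[0,0,0],"roll":0,"hand":0},{"delta_pos":[0,0,0],"roll":0,"hand":0}]'
python3 d.py 0.610 0.1255 0.247 1.51
python3 - <<'E'
from h import *
c=bot.capture("scene"); crop("a13.png",c,220,210,400,345,4)
c=bot.capture("top"); crop("b13.png",c,180,105,280,245,4)
E
```

```text
time_s: 27.55
eef_pos: [0.4903, 0.1315, 0.2474]
tool_rot: [[-0.0, -0.998, 0.062], [0.0, 0.062, 0.998], [-1.0, 0.001, 0.0]]
ft_force: [0.0, -1.0, -4.1]
grip_width: 0.0106
t 27.55 pos [0.4903 0.1315 0.2474] yaw 1.5091 w 0.0106 F [ 0.0018 -1.049  -4.145 ] q [ 0.1367  0.2359 -0.0736  1.2616  0.0005 -1.3723] tilt -0.9999997737016089
x(down) 0.04 y -11.98 z 0.13 cm; roll -0.001
```

View pics/a13.png

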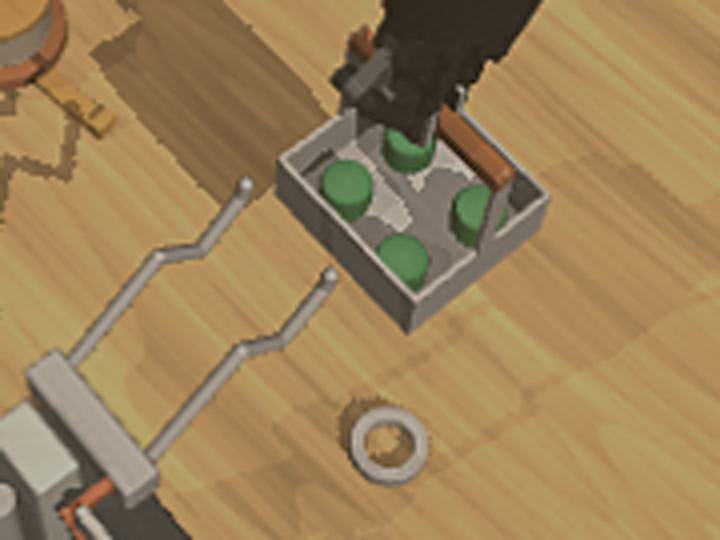

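View pics/b13.png

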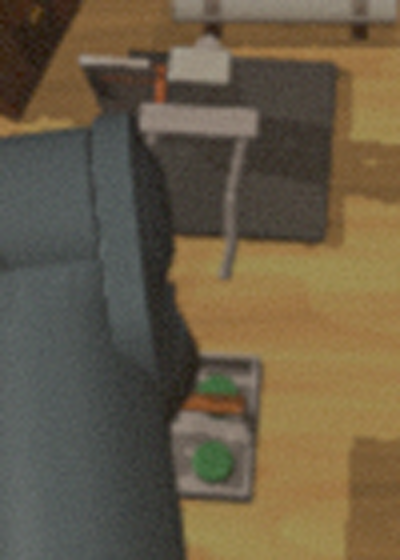

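```bash
cat > ov.py <<'E'
# overlay expected basket (grip offset dz) and hook points in crop
import sys; from h import *
name,x0,y0,x1,y1,k=sys.argv[1],*map(int,sys.argv[2:7]); dz=.0158
s=bot.get_state(); R=s["tool_rot"]; bar=s["eef_pos"]+np.array([0,0,dz]); yaw=np.arctan2(-R[0,1],R[1,1])-np.pi/2
X=np.array([np.cos(yaw),np.sin(yaw),0]);Y=np.array([-np.sin(yaw),np.cos(yaw),0]);Z=np.array([0,0,1])
c=bot.capture("scene")
im=cv2.resize(c["image"][y0:y1,x0:x1],None,fx=k,fy=k,interpolation=cv2.INTER_CUBIC)
def dot(P,col):
    p=proj(c,P)[0]; p=((p-np.array([x0,y0])+.5)*k-.5).round().astype(int); cv2.circle(im,tuple(int(v) for v in p),3,col,-1)
for sy in(-1,1):
    dot(bar+Y*.055*sy+Z*.005,(255,0,0))
    for sx in(-1,1): dot(bar+X*.05*sx+Y*.055*sy-Z*.073,(0,0,255)); dot(bar+X*.05*sx+Y*.055*sy-Z*.115,(255,0,255))
cv2.imwrite("pics/"+name,im); print("bar",bar,yaw)
E
python3 ov.py a14.png 220 210 400 345 4
```

```text
bar [0.49   0.132  0.2633] -0.06070766511000136
```

View pics/a14.png

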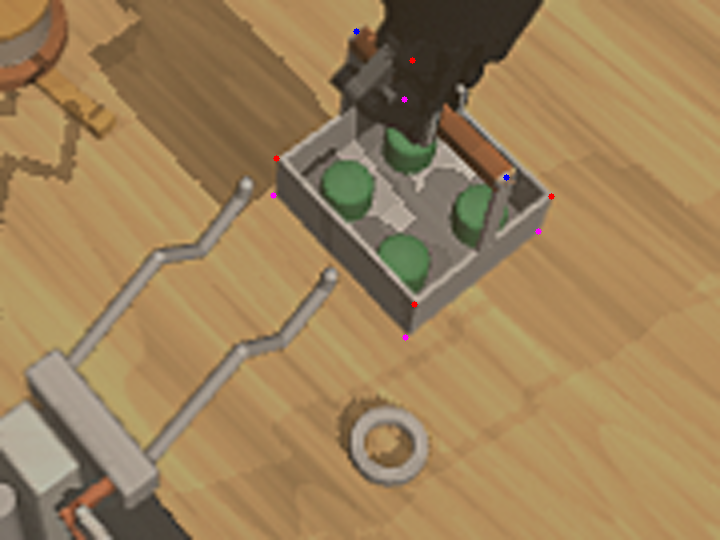

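The overlay fits, so the basket is level and sits as expected in the gripper. I'll bring it in over the prongs.

```bash
python3 -m inch '[{"delta_pos":[0,-1,0],"roll":0,"hand":0},{"delta_pos":[0,-1.5,0],"roll":0,"hand":0},{"delta_pos":[0,-1.5,0],"roll":0,"hand":0},{"delta_pos":[0,-1.5,0],"roll":0,"hand":0},{"delta_pos":[0,-0.5,0],"roll":0,"hand":0}]'
python3 -m inch '[{"delta_pos":[0,-1.5,0],"roll":0,"hand":0},{"delta_pos":[0,-1.5,0],"roll":0,"hand":0},{"delta_pos":[0,-1.5,0],"roll":0,"hand":0},{"delta_pos":[0,-1,0],"roll":0,"hand":0},{"delta_pos":[0,-0.5,0],"roll":0,"hand":0}]'
python3 -m inch '[{"delta_pos":[0,0,0],"roll":0,"hand":0},{"delta_pos":[0,0,0],"roll":0,"hand":0},{"delta_pos":[0,0,0],"roll":0,"hand":0},{"delta_pos":[0,0,0],"roll":0,"hand":0},{"delta_pos":[0,0,0],"roll":0,"hand":0}]'
python3 d.py 0.610 0.1255 0.247 1.51
python3 ov.py a15.png 200 230 350 350 5
```

```text
time_s: 28.2
eef_pos: [0.552, 0.1284, 0.2473]
tool_rot: [[0.001, -0.998, 0.061], [0.0, 0.061, 0.998], [-1.0, -0.001, 0.0]]
ft_force: [-1.2, 0.4, -4.1]
grip_width: 0.0107
time_s: 28.7
eef_pos: [0.6107, 0.1247, 0.2471]
tool_rot: [[-0.0, -0.998, 0.06], [0.0, 0.06, 0.998], [-1.0, 0.0, 0.0]]
ft_force: [-0.2, 0.9, -3.3]
grip_width: 0.0106
time_s: 29.2
eef_pos: [0.6097, 0.1247, 0.2478]
tool_rot: [[0.0, -0.998, 0.06], [0.0, 0.06, 0.998], [-1.0, -0.0, 0.0]]
ft_force: [0.3, 0.3, -4.4]
grip_width: 0.0102
t 29.20 pos [0.6097 0.1247 0.2478] yaw 1.5104 w 0.0102 F [ 0.276   0.3021 -4.3641] q [ 0.0999  0.4773  0.2761  1.3695  0.0001 -1.4105] tilt -0.9999999857651406
x(down) 0.08 y -0.03 z 0.08 cm; roll 0.000
bar [0.6097 0.1247 0.2636] -0.060442924600689674
```

View pics/a15.png

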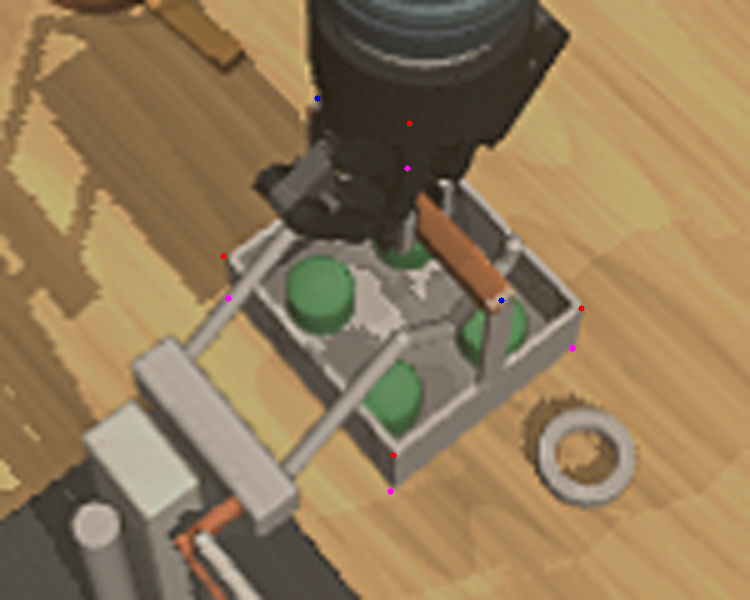

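```bash
python3 -m inch '[{"delta_pos":[0.4,0,0.05],"roll":0,"hand":0},{"delta_pos":[0.6,0,0],"roll":0,"hand":0},{"delta_pos":[0.6,0,0],"roll":0,"hand":0},{"delta_pos":[0.6,0,0],"roll":0,"hand":0},{"delta_pos":[0.4,0,0],"roll":0,"hand":0}]'
python3 -m inch '[{"delta_pos":[0.3,0,0],"roll":0,"hand":0},{"delta_pos":[0.3,0,0],"roll":0,"hand":0},{"delta_pos":[0.3,0,0],"roll":0,"hand":0},{"delta_pos":[0.3,0,0],"roll":0,"hand":0},{"delta_pos":[0.3,0,0],"roll":0,"hand":0}]'
python3 d.py
```

```text
time_s: 29.75
eef_pos: [0.6096, 0.1251, 0.2204]
tool_rot: [[-0.001, -0.998, 0.061], [-0.0, 0.061, 0.998], [-1.0, 0.001, -0.0]]
ft_force: [-0.2, 1.4, -4.3]
grip_width: 0.0105
time_s: 30.25
eef_pos: [0.6103, 0.1252, 0.2066]
tool_rot: [[0.001, -0.998, 0.061], [0.0, 0.061, 0.998], [-1.0, -0.001, 0.0]]
ft_force: [-0.6, -0.7, -3.8]
grip_width: 0.0108
t 30.25 pos [0.6103 0.1252 0.2066] yaw 1.5102 w 0.0108 F [-0.5834 -0.7232 -3.7963] q [ 0.1005  0.4839  0.1809  1.2671  0.0001 -1.4096] tilt -0.999999752688309
```

```bash
for i in 1; do python3 -m inch '[{"delta_pos":[0.3,0,0],"roll":0,"hand":0},{"delta_pos":[0.3,0,0],"roll":0,"hand":0},{"delta_pos":[0.3,0,0],"roll":0,"hand":0},{"delta_pos":[0.3,0,0],"roll":0,"hand":0},{"delta_pos":[0.1,0,0],"roll":0,"hand":0}]'; done
python3 d.py
python3 - <<'E'
from h import *
c=bot.capture("scene"); crop("a16.png",c,200,230,350,350,5)
E
```

```text
time_s: 30.75
eef_pos: [0.6102, 0.1252, 0.1934]
tool_rot: [[0.0, -0.998, 0.061], [0.0, 0.061, 0.998], [-1.0, -0.0, 0.0]]
ft_force: [1.1, -0.3, -2.0]
grip_width: 0.0107
t 30.75 pos [0.6102 0.1252 0.1934] yaw 1.5102 w 0.0107 F [ 1.0556 -0.3276 -1.9949] q [ 0.1005  0.4878  0.153   1.2355  0.     -1.4097] tilt -0.9999998744768941
```

View pics/a16.png

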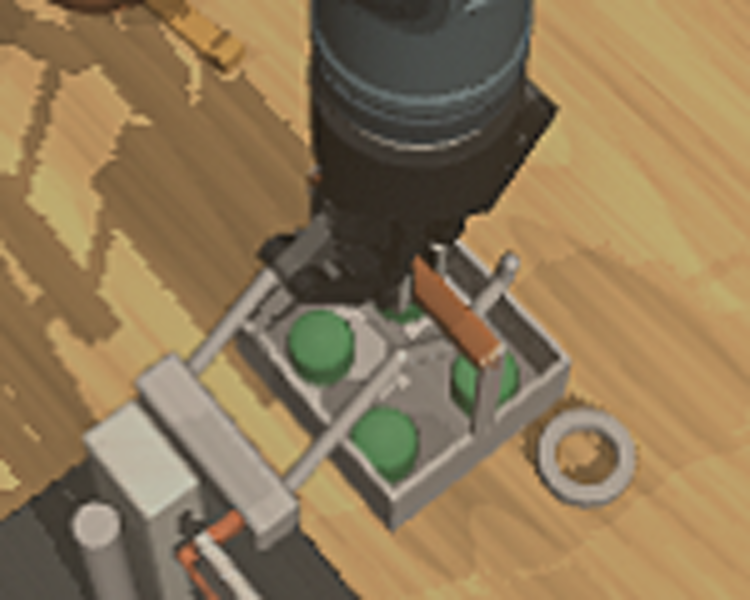

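```bash
python3 -m inch '[{"delta_pos":[0.3,0,0],"roll":0,"hand":0},{"delta_pos":[0.3,0,0],"roll":0,"hand":0},{"delta_pos":[0.3,0,0],"roll":0,"hand":0},{"delta_pos":[0.3,0,0],"roll":0,"hand":0},{"delta_pos":[0.2,0,0],"roll":0,"hand":0}]'
python3 - <<'E'
from h import *
F=[];
for i in range(10):
    c=bot.capture("scene"); F.append(bot.get_state()["ft_force"])
F=np.array(F); print(F.mean(0),F.std(0),bot.get_state()["eef_pos"])
crop("a17.png",c,200,230,350,350,5)
E
```

```text
time_s: 31.3
eef_pos: [0.6104, 0.1252, 0.1795]
tool_rot: [[0.001, -0.998, 0.061], [0.0, 0.061, 0.998], [-1.0, -0.001, 0.0]]
ft_force: [2.7, 0.3, -0.2]
grip_width: 0.0107
[ 2.587   0.1682 -0.463 ] [0.5816 0.586  0.3068] [0.6103 0.1252 0.1797]
```

```bash
python3 -m inch '[{"delta_pos":[0,-0.1,0],"roll":0,"hand":0},{"delta_pos":[0,-0.1,0],"roll":0,"hand":0},{"delta_pos":[0.1,0,0],"roll":0,"hand":0},{"delta_pos":[0.1,0,0],"roll":0,"hand":0},{"delta_pos":[0,0,0],"roll":0,"hand":0}]'
cat > f.py <<'E'
from h import *
F=[];
for i in range(8):
    c=bot.capture("scene"); F.append(bot.get_state()["ft_force"])
F=np.array(F); print(F.mean(0),F.std(0),bot.get_state()["eef_pos"],bot.get_state()["time_s"])
E
python3 f.py
```

```text
time_s: 32.3
eef_pos: [0.612, 0.1251, 0.1773]
tool_rot: [[-0.0, -0.998, 0.061], [0.0, 0.061, 0.998], [-1.0, 0.0, 0.0]]
ft_force: [1.5, 0.2, -1.0]
grip_width: 0.0104
[ 2.0167 -0.4088 -0.1351] [0.5195 0.4884 0.5276] [0.6121 0.125  0.1776] 32.7
```

```bash
python3 -m inch '[{"delta_pos":[0,-0.1,0],"roll":0,"hand":0},{"delta_pos":[0,-0.1,0],"roll":0,"hand":0},{"delta_pos":[0,-0.1,0],"roll":0,"hand":0},{"delta_pos":[0.1,0,0],"roll":0,"hand":0},{"delta_pos":[0,0,0],"roll":0,"hand":0}]'
python3 f.py
```

```text
time_s: 33.2
eef_pos: [0.6127, 0.125, 0.1754]
tool_rot: [[-0.005, -0.998, 0.06], [0.0, 0.06, 0.998], [-1.0, 0.005, -0.0]]
ft_force: [-5.7, 0.4, 0.0]
grip_width: 0.0106
[-5.6141  0.022  -0.145 ] [0.3611 0.7006 0.722 ] [0.6127 0.125  0.1756] 33.6
```

```bash
python3 -m inch '[{"delta_pos":[0,0.1,0],"roll":0,"hand":0},{"delta_pos":[0,0.08,0],"roll":0,"hand":0},{"delta_pos":[0,0,0],"roll":0,"hand":0},{"delta_pos":[0,0,0],"roll":0,"hand":0},{"delta_pos":[0,0,0],"roll":0,"hand":0}]'
python3 f.py
```

```text
time_s: 34.1
eef_pos: [0.6127, 0.125, 0.1764]
tool_rot: [[-0.001, -0.998, 0.061], [0.0, 0.061, 0.998], [-1.0, 0.001, 0.0]]
ft_force: [-5.5, -0.5, -0.2]
grip_width: 0.0102
[-5.2763 -0.0059 -0.0498] [0.3735 0.5432 0.604 ] [0.6128 0.125  0.1764] 34.5
```

```bash
python3 ov.py a18.png 200 230 350 350 5; python3 d.py
python3 - <<'E'
from h import *
c=bot.capture("top"); crop("b18.png",c,180,105,280,205,6)
print(bot.get_state()["torque"])
E
```

```text
bar [0.6128 0.125  0.1922] -0.060542879465078636
t 34.55 pos [0.6128 0.125  0.1763] yaw 1.5103 w 0.0108 F [-4.5282 -0.4812 -0.6489] q [ 0.0998  0.5002  0.1288  1.2003  0.0002 -1.4105] tilt -0.9999995560619945
[0.009  0.9288 0.0316]
```

View pics/a18.png

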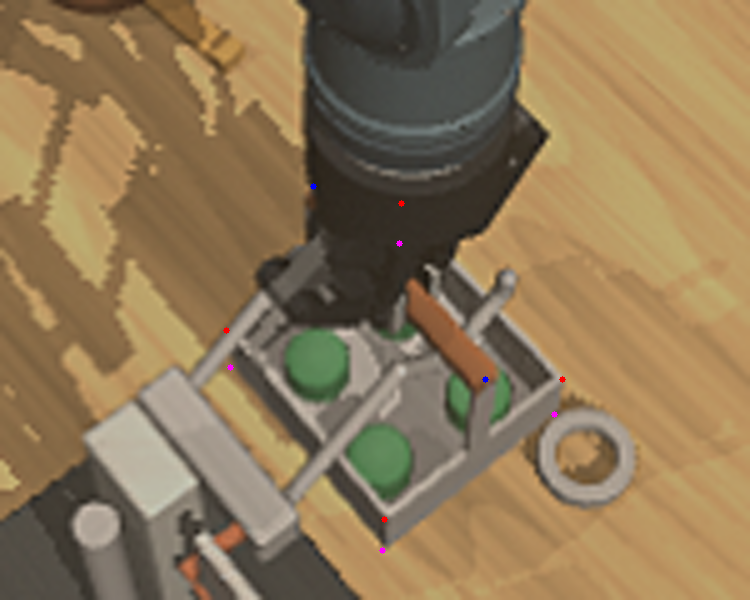

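View pics/b18.png

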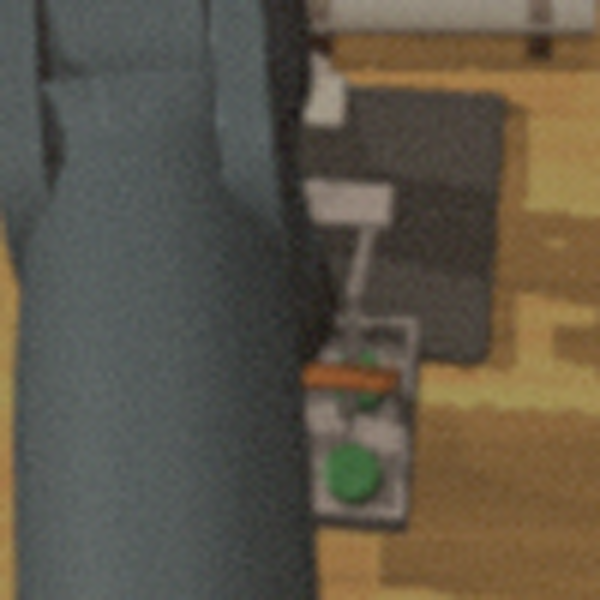

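```bash
python3 -m inch '[{"delta_pos":[0,0.05,0],"roll":0,"hand":0},{"delta_pos":[0,0.05,0],"roll":0,"hand":0},{"delta_pos":[0,0,0],"roll":0,"hand":0},{"delta_pos":[0,0,0],"roll":0,"hand":0},{"delta_pos":[0,0,0],"roll":0,"hand":0}]'
python3 f.py;  python3 d.py
```

```text
time_s: 35.1
eef_pos: [0.6126, 0.125, 0.1767]
tool_rot: [[0.001, -0.998, 0.061], [0.0, 0.061, 0.998], [-1.0, -0.001, 0.0]]
ft_force: [-1.6, -0.6, -0.6]
grip_width: 0.0108
[-2.1032  0.0575 -0.5698] [0.4347 0.4981 0.4368] [0.6126 0.125  0.1767] 35.5
t 35.50 pos [0.6126 0.125  0.1767] yaw 1.5102 w 0.0108 F [-1.8008  0.7239 -0.5441] q [ 0.1     0.4981  0.1263  1.1982 -0.     -1.4102] tilt -0.9999996872795898
```

```bash
python3 -m inch '[{"delta_pos":[0.1,0.05,0],"roll":0,"hand":0},{"delta_pos":[0.1,0,0],"roll":0,"hand":0},{"delta_pos":[0.1,0,0],"roll":0,"hand":0},{"delta_pos":[0,0,0],"roll":0,"hand":0},{"delta_pos":[0,0,0],"roll":0,"hand":0}]'
python3 f.py;  python3 d.py
```

```text
time_s: 36.0
eef_pos: [0.6124, 0.1251, 0.1738]
tool_rot: [[0.001, -0.998, 0.061], [0.0, 0.061, 0.998], [-1.0, -0.001, 0.0]]
ft_force: [0.6, -1.2, 0.6]
grip_width: 0.011
[ 2.4685 -0.3616  0.219 ] [0.9587 0.5253 0.3789] [0.6123 0.1251 0.1738] 36.4
t 36.40 pos [0.6123 0.1251 0.1738] yaw 1.5101 w 0.0105 F [ 3.1522  0.1574 -0.3472] q [ 0.1001  0.4982  0.1189  1.1902 -0.0001 -1.4101] tilt -0.9999992035731953
```

```bash
python3 -m inch '[{"delta_pos":[0,0,0],"roll":0,"hand":0.14},{"delta_pos":[0,0,0],"roll":0,"hand":0.18},{"delta_pos":[0,0,0],"roll":0,"hand":0.24},{"delta_pos":[0,0,0],"roll":0,"hand":0.35},{"delta_pos":[0,0,0],"roll":0,"hand":0.5}]' 20
python3 -m inch '[{"delta_pos":[0,0,0],"roll":0,"hand":0.5},{"delta_pos":[0,0,0],"roll":0,"hand":0.5},{"delta_pos":[0,0,0],"roll":0,"hand":0.5},{"delta_pos":[0,0,0],"roll":0,"hand":0.5},{"delta_pos":[0,0,0],"roll":0,"hand":0.5}]'
python3 ov.py a19.png 200 230 350 350 5; python3 d.py
```

```text
time_s: 36.9
eef_pos: [0.6112, 0.1252, 0.1733]
tool_rot: [[-0.001, -0.998, 0.06], [0.0, 0.06, 0.998], [-1.0, 0.001, 0.0]]
ft_force: [-0.1, 0.9, -0.1]
grip_width: 0.042
time_s: 37.4
eef_pos: [0.6117, 0.1251, 0.1735]
tool_rot: [[0.0, -0.998, 0.061], [0.0, 0.061, 0.998], [-1.0, -0.0, 0.0]]
ft_force: [-0.9, 0.1, -0.3]
grip_width: 0.0429
bar [0.6117 0.1251 0.1893] -0.06054206894760439
t 37.45 pos [0.6117 0.1251 0.1736] yaw 1.5102 w 0.0426 F [ 1.0578 -0.9808  0.0277] q [ 0.1001  0.4983  0.1184  1.1908  0.0001 -1.4101] tilt -0.9999999868969403
```

View pics/a19.png

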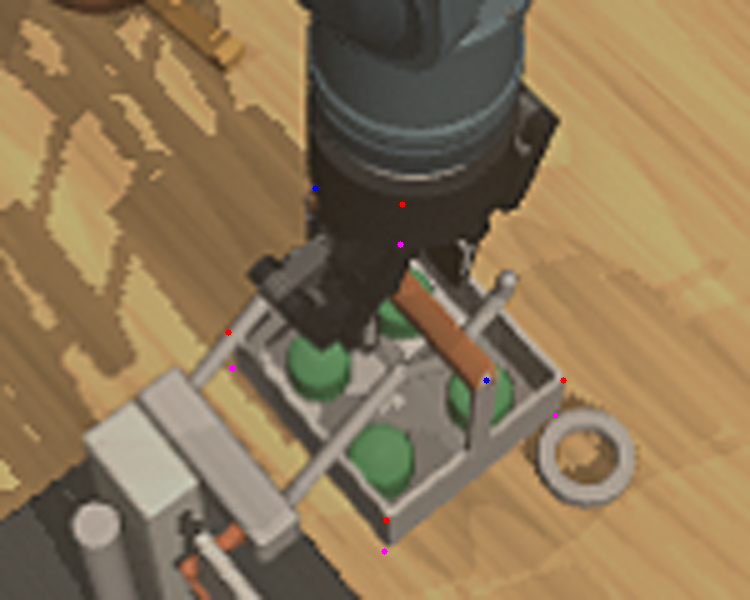

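```bash
python3 -m inch '[{"delta_pos":[-1,0,0],"roll":0,"hand":0.5},{"delta_pos":[-2,0,0],"roll":0,"hand":0.5},{"delta_pos":[-3,0,0],"roll":0,"hand":0.5},{"delta_pos":[-4,0,0],"roll":0,"hand":0.5},{"delta_pos":[-3,0,0],"roll":0,"hand":0.5}]'
python3 -m inch '[{"delta_pos":[0,0,0],"roll":0,"hand":0.5},{"delta_pos":[0,0,0],"roll":0,"hand":0.5},{"delta_pos":[0,0,0],"roll":0,"hand":0.5},{"delta_pos":[0,0,0],"roll":0,"hand":0.5},{"delta_pos":[0,0,0],"roll":0,"hand":0.5}]'
python3 -m inch '[{"delta_pos":[0,0,0],"roll":0,"hand":0.5},{"delta_pos":[0,0,0],"roll":0,"hand":0.5},{"delta_pos":[0,0,0],"roll":0,"hand":0.5},{"delta_pos":[0,0,0],"roll":0,"hand":0.5},{"delta_pos":[0,0,0],"roll":0,"hand":0.5}]'
python3 -m inch '[{"delta_pos":[0,0,0],"roll":0,"hand":0.5},{"delta_pos":[0,0,0],"roll":0,"hand":0.5},{"delta_pos":[0,0,0],"roll":0,"hand":0.5},{"delta_pos":[0,0,0],"roll":0,"hand":0.5},{"delta_pos":[0,0,0],"roll":0,"hand":0.5}]'
python3 d.py 0.541 -0.317 0.16 0.04
python3 - <<'E'
from h import *
c=bot.capture("scene"); crop("a20.png",c,180,220,340,350,5)
c=bot.capture("top"); crop("b20.png",c,290,120,420,300,4)
E
```

```text
time_s: 37.95
eef_pos: [0.6118, 0.1251, 0.3068]
tool_rot: [[0.003, -0.998, 0.061], [0.0, 0.061, 0.998], [-1.0, -0.003, 0.001]]
ft_force: [0.3, -0.3, 0.2]
grip_width: 0.0427
time_s: 38.45
eef_pos: [0.6111, 0.125, 0.3022]
tool_rot: [[-0.002, -0.998, 0.061], [-0.0, 0.061, 0.998], [-1.0, 0.002, -0.0]]
ft_force: [0.7, 0.8, 0.2]
grip_width: 0.043
time_s: 38.95
eef_pos: [0.6117, 0.1251, 0.3036]
tool_rot: [[0.0, -0.998, 0.061], [0.0, 0.061, 0.998], [-1.0, -0.0, 0.0]]
ft_force: [-1.0, 0.3, -0.1]
grip_width: 0.0426
time_s: 39.45
eef_pos: [0.6117, 0.1251, 0.3035]
tool_rot: [[0.0, -0.998, 0.061], [0.0, 0.061, 0.998], [-1.0, -0.0, 0.0]]
ft_force: [0.4, -0.4, 0.2]
grip_width: 0.0428
t 39.45 pos [0.6117 0.1251 0.3035] yaw 1.5102 w 0.0428 F [ 0.4229 -0.4451  0.2241] q [ 0.1001  0.4904  0.4403  1.5206  0.0001 -1.4101] tilt -0.999999994303818
x(down) 14.35 y -43.89 z -8.83 cm; roll 1.470
```

View pics/a20.png

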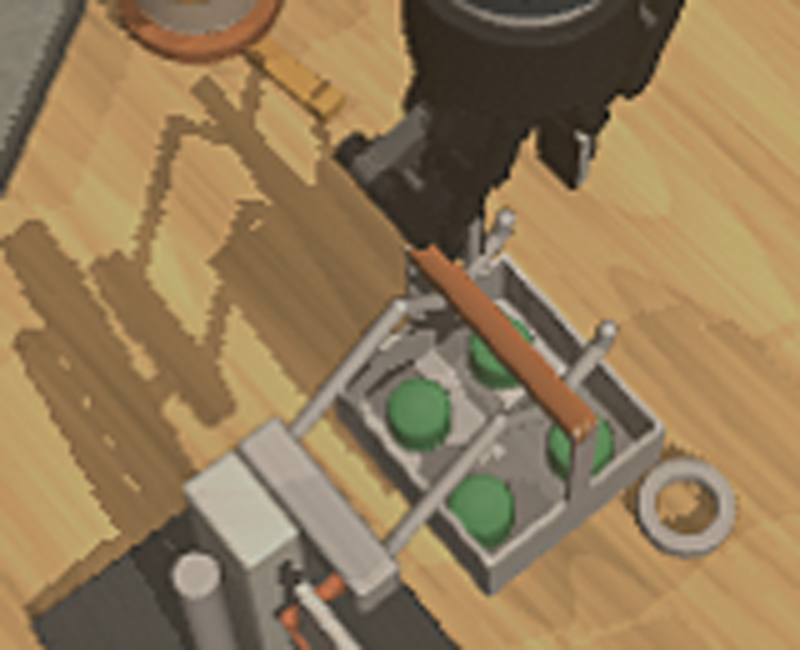

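View pics/b20.png

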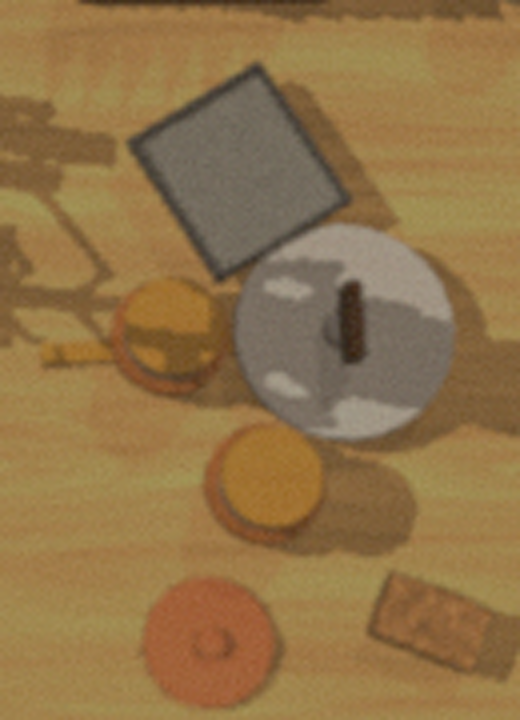

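The basket hangs level on both prongs with its four nuggets and the gripper clear of it, and it has been at rest for over 2 s. On to the table knob.

```bash
python3 -m inch '[{"delta_pos":[0,0,-3],"roll":0,"hand":0.5},{"delta_pos":[0,0.5,-4.6],"roll":0,"hand":0.5},{"delta_pos":[0,0.5,-4.6],"roll":0,"hand":0.5},{"delta_pos":[0,0.5,-4.6],"roll":0,"hand":0.5},{"delta_pos":[0,0.5,-4.6],"roll":0,"hand":0.5}]'
python3 -m inch '[{"delta_pos":[0,0.5,-4.6],"roll":0,"hand":0.5},{"delta_pos":[0,0.5,-4.6],"roll":0,"hand":0.5},{"delta_pos":[0,0.5,-4.6],"roll":0,"hand":0.5},{"delta_pos":[0,0.5,-4.6],"roll":0,"hand":0.5},{"delta_pos":[0,0.4,-4.6],"roll":0,"hand":0.5}]'
python3 -m inch '[{"delta_pos":[0,0,0],"roll":0.147,"hand":0.5},{"delta_pos":[0,0,0],"roll":0.147,"hand":0.5},{"delta_pos":[0,0,0],"roll":0.147,"hand":0.5},{"delta_pos":[0,0,0],"roll":0.147,"hand":0.5},{"delta_pos":[0,0,0],"roll":0.147,"hand":0.5}]'
python3 -m inch '[{"delta_pos":[0,0,0],"roll":0.147,"hand":0.5},{"delta_pos":[0,0,0],"roll":0.147,"hand":0.5},{"delta_pos":[0,0,0],"roll":0.147,"hand":0.5},{"delta_pos":[0,0,0],"roll":0.147,"hand":0.5},{"delta_pos":[0,0,0],"roll":0.147,"hand":0.5}]'
python3 -m inch '[{"delta_pos":[4,0,0],"roll":0,"hand":0.5},{"delta_pos":[4,0,0],"roll":0,"hand":0.5},{"delta_pos":[4,0,0],"roll":0,"hand":0.5},{"delta_pos":[2,0,0],"roll":0,"hand":0.5},{"delta_pos":[0,0,0],"roll":0,"hand":0.5}]'
python3 d.py 0.541 -0.318 0.045 0.04
python3 - <<'E'
from h import *
c=bot.capture("scene"); crop("a21.png",c,110,120,330,280,3); crop("a21b.png",c,180,220,340,350,3)
E
```

```text
time_s: 40.05
eef_pos: [0.5783, -0.0889, 0.3037]
tool_rot: [[0.0, -0.998, 0.06], [0.0, 0.06, 0.998], [-1.0, -0.0, 0.0]]
ft_force: [0.9, -0.2, -0.5]
grip_width: 0.0427
time_s: 40.55
eef_pos: [0.5403, -0.3172, 0.3037]
tool_rot: [[0.0, -0.998, 0.061], [-0.0, 0.061, 0.998], [-1.0, -0.0, -0.0]]
ft_force: [0.1, -0.1, 0.1]
grip_width: 0.0431
time_s: 41.05
eef_pos: [0.5409, -0.3156, 0.3035]
tool_rot: [[0.0, -0.695, 0.719], [0.0, 0.719, 0.695], [-1.0, 0.0, 0.0]]
ft_force: [-0.8, 1.1, -0.2]
grip_width: 0.043
time_s: 41.55
eef_pos: [0.5409, -0.3154, 0.3035]
tool_rot: [[0.0, -0.034, 0.999], [0.0, 0.999, 0.034], [-1.0, 0.0, 0.0]]
ft_force: [-0.1, 0.3, -0.2]
grip_width: 0.0427
time_s: 42.05
eef_pos: [0.5385, -0.3137, 0.1595]
tool_rot: [[-0.006, -0.04, 0.999], [0.005, 0.999, 0.04], [-1.0, 0.005, -0.006]]
ft_force: [-0.4, -0.1, 0.2]
grip_width: 0.0428
t 42.05 pos [ 0.5385 -0.3137  0.1595] yaw 0.0402 w 0.0428 F [-0.3551 -0.0858  0.1835] q [-0.6293  0.5091  0.0992  1.1688  0.0001 -0.6694] tilt -0.99996955893753
x(down) 11.45 y -0.44 z 0.24 cm; roll 0.000
```

View pics/a21.png

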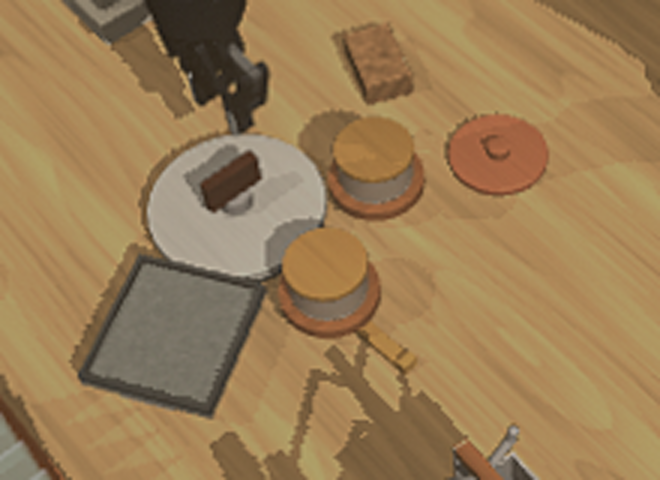

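```bash
python3 -m inch '[{"delta_pos":[2,-0.2,0.1],"roll":0,"hand":0.5},{"delta_pos":[3,0,0],"roll":0,"hand":0.5},{"delta_pos":[1,0,0],"roll":0,"hand":0.5},{"delta_pos":[0,0,0],"roll":0,"hand":0.5},{"delta_pos":[0,0,0],"roll":0,"hand":0.5}]'
python3 d.py 0.541 -0.318 0.05 0.04
python3 - <<'E'
from h import *
c=bot.capture("scene"); crop("a22.png",c,150,140,230,220,8)
E
```

```text
time_s: 42.6
eef_pos: [0.5429, -0.318, 0.1053]
tool_rot: [[0.002, -0.04, 0.999], [-0.001, 0.999, 0.04], [-1.0, -0.001, 0.002]]
ft_force: [0.3, 0.7, 1.1]
grip_width: 0.0425
t 42.60 pos [ 0.5429 -0.318   0.1053] yaw 0.0402 w 0.0425 F [0.2732 0.7096 1.1481] q [-0.6307  0.5434  0.0117  1.0369  0.0001 -0.671 ] tilt -0.9999973862675741
x(down) 5.53 y 0.01 z -0.19 cm; roll 0.000
```

View pics/a22.png

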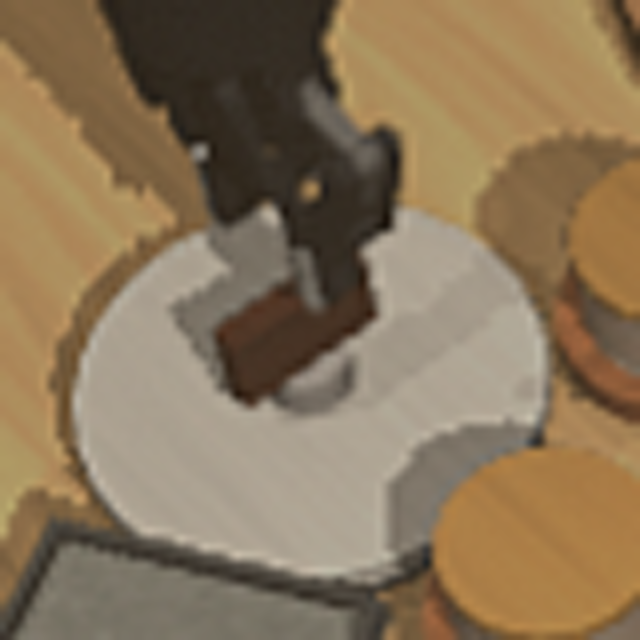

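```bash
python3 -m inch '[{"delta_pos":[2,0,-0.1],"roll":0,"hand":0.5},{"delta_pos":[2,0,0],"roll":0,"hand":0.5},{"delta_pos":[1.3,0,0],"roll":0,"hand":0.5},{"delta_pos":[0,0,0],"roll":0,"hand":0.5},{"delta_pos":[0,0,0],"roll":0,"hand":0.5}]' 40
python3 -m inch '[{"delta_pos":[0,0,0],"roll":0,"hand":0},{"delta_pos":[0,0,0],"roll":0,"hand":0},{"delta_pos":[0,0,0],"roll":0,"hand":0},{"delta_pos":[0,0,0],"roll":0,"hand":0},{"delta_pos":[0,0,0],"roll":0,"hand":0}]' 40
python3 d.py
python3 - <<'E'
from h import *
c=bot.capture("scene"); crop("a23.png",c,150,140,230,220,8)
E
```

```text
time_s: 43.15
eef_pos: [0.5414, -0.3177, 0.0513]
tool_rot: [[0.001, -0.04, 0.999], [-0.0, 0.999, 0.04], [-1.0, -0.0, 0.001]]
ft_force: [-0.3, 0.3, -0.8]
grip_width: 0.0427
time_s: 43.65
eef_pos: [0.5421, -0.3223, 0.0523]
tool_rot: [[0.002, -0.038, 0.999], [-0.009, 0.999, 0.038], [-1.0, -0.009, 0.002]]
ft_force: [-0.3, -11.1, -2.7]
grip_width: 0.0137
t 43.65 pos [ 0.5421 -0.3223  0.0523] yaw 0.0379 w 0.0137 F [ -0.326  -11.1125  -2.7264] q [-0.6341  0.5848 -0.0637  0.9153 -0.0056 -0.672 ] tilt -0.9999596494316759
```

View pics/a23.png

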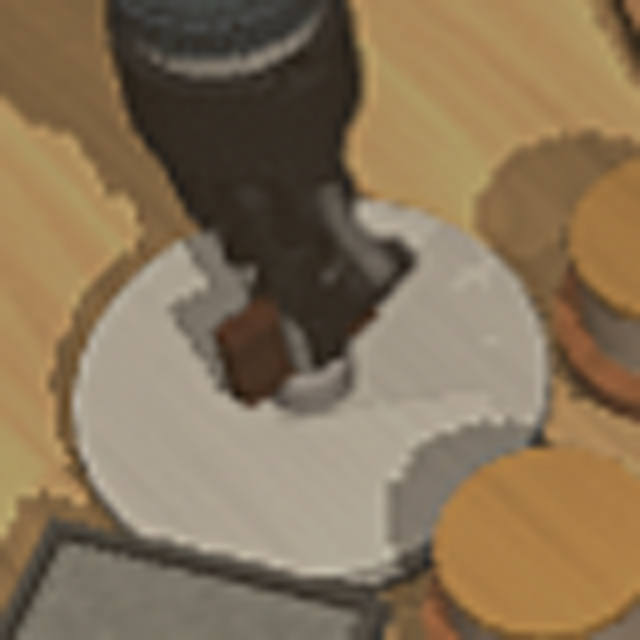

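```bash
python3 -m inch '[{"delta_pos":[0,-0.2,0],"roll":0,"hand":0},{"delta_pos":[0,-0.2,0],"roll":0,"hand":0},{"delta_pos":[0,0,0],"roll":0,"hand":0},{"delta_pos":[0,0,0],"roll":0,"hand":0},{"delta_pos":[0,0,0],"roll":0,"hand":0}]'
python3 f.py; python3 d.py
```

```text
time_s: 44.2
eef_pos: [0.5421, -0.3222, 0.0523]
tool_rot: [[0.002, -0.04, 0.999], [-0.002, 0.999, 0.04], [-1.0, -0.002, 0.002]]
ft_force: [-1.5, -0.5, 5.2]
grip_width: 0.0134
[-0.8039 -1.1643  4.9823] [0.3182 0.2072 0.2497] [ 0.5421 -0.3222  0.0522] 44.6
t 44.60 pos [ 0.5421 -0.3222  0.0522] yaw 0.0402 w 0.0134 F [-1.511  -1.5527  5.1296] q [-0.6367  0.5879 -0.0585  0.9216 -0.0002 -0.6769] tilt -0.9999958660763082
```

```bash
python3 -m inch '[{"delta_pos":[0,0,0],"roll":-0.08,"hand":0},{"delta_pos":[0,0,0],"roll":-0.1,"hand":0},{"delta_pos":[0,0,0],"roll":-0.1,"hand":0},{"delta_pos":[0,0,0],"roll":-0.1,"hand":0},{"delta_pos":[0,0,0],"roll":-0.1,"hand":0}]' 60
python3 f.py; python3 d.py
```

```text
time_s: 45.1
eef_pos: [0.5423, -0.3227, 0.0523]
tool_rot: [[0.003, -0.498, 0.867], [-0.002, 0.867, 0.498], [-1.0, -0.003, 0.001]]
ft_force: [-0.2, -2.8, 2.1]
grip_width: 0.0128
[-0.5919 -2.7237  5.5259] [0.5362 0.5936 0.5336] [ 0.5423 -0.3228  0.0523] 45.5
t 45.50 pos [ 0.5423 -0.3228  0.0523] yaw 0.5182 w 0.0131 F [ 0.475  -2.6394  5.177 ] q [-0.637   0.5879 -0.0581  0.9211 -0.0007 -1.1552] tilt -0.9999931346046098
```

```bash
python3 -m inch '[{"delta_pos":[0,0,0],"roll":-0.12,"hand":0},{"delta_pos":[0,0,0],"roll":-0.12,"hand":0},{"delta_pos":[0,0,0],"roll":-0.12,"hand":0},{"delta_pos":[0,0,0],"roll":-0.12,"hand":0},{"delta_pos":[0,0,0],"roll":-0.085,"hand":0}]' 60
python3 -m inch '[{"delta_pos":[0,0,0],"roll":0,"hand":0},{"delta_pos":[0,0,0],"roll":0,"hand":0},{"delta_pos":[0,0,0],"roll":0,"hand":0},{"delta_pos":[0,0,0],"roll":0,"hand":0},{"delta_pos":[0,0,0],"roll":0,"hand":0}]'
python3 d.py
python3 - <<'E'
from h import *
c=bot.capture("scene"); crop("a24.png",c,110,120,330,280,3); cv2.imwrite("pics/s24.png",c["image"])
print(bot.get_state()["torque"])
E
```

```text
time_s: 46.0
eef_pos: [0.5428, -0.3232, 0.0524]
tool_rot: [[0.003, -0.885, 0.465], [-0.003, 0.465, 0.885], [-1.0, -0.005, -0.002]]
ft_force: [0.9, -3.6, 3.9]
grip_width: 0.0132
time_s: 46.5
eef_pos: [0.5427, -0.3232, 0.0523]
tool_rot: [[0.003, -0.883, 0.469], [-0.004, 0.469, 0.883], [-1.0, -0.005, -0.002]]
ft_force: [0.4, -3.8, 5.7]
grip_width: 0.0132
t 46.50 pos [ 0.5427 -0.3232  0.0523] yaw 1.0827 w 0.0132 F [ 0.3845 -3.8101  5.7037] q [-0.637   0.5882 -0.0577  0.9201 -0.001  -1.7197] tilt -0.9999881923746359
[-0.5451  0.0747  0.1971]
```

View pics/s24.png

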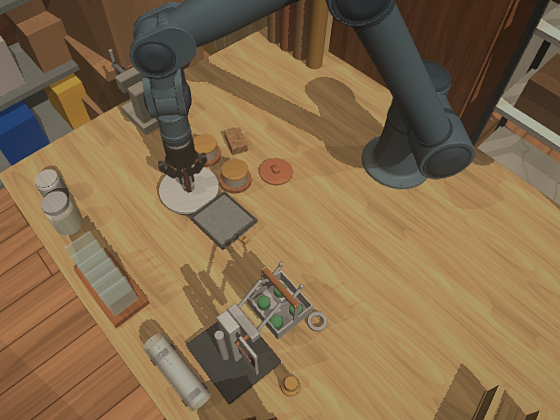

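```bash
python3 -m inch '[{"delta_pos":[0,0,0],"roll":0,"hand":0.5},{"delta_pos":[0,0,0],"roll":0,"hand":0.5},{"delta_pos":[0,0,0],"roll":0,"hand":0.5},{"delta_pos":[0,0,0],"roll":0,"hand":0.5},{"delta_pos":[0,0,0],"roll":0,"hand":0.5}]'
python3 -m inch '[{"delta_pos":[-3,0,0],"roll":0,"hand":0.5},{"delta_pos":[-5,0,0],"roll":0,"hand":0.5},{"delta_pos":[-5,0,0],"roll":0,"hand":0.5},{"delta_pos":[-5,0,0],"roll":0,"hand":0.5},{"delta_pos":[-5,0,0],"roll":0,"hand":0.5}]'
python3 -m inch '[{"delta_pos":[-2,0,0],"roll":-0.14,"hand":0.5},{"delta_pos":[0,0,0],"roll":-0.14,"hand":0.5},{"delta_pos":[0,0,0],"roll":-0.146,"hand":0.5},{"delta_pos":[0,0,0],"roll":0,"hand":0.5},{"delta_pos":[0,0,0],"roll":0,"hand":0.5}]'
python3 d.py
python3 - <<'E'
from h import *
c=bot.capture("scene"); crop("a25.png",c,140,140,300,260,5); crop("a25b.png",c,200,240,350,350,5)
c=bot.capture("top"); crop("b25.png",c,280,130,420,270,5)
E
```

```text
time_s: 47.05
eef_pos: [0.5409, -0.321, 0.0501]
tool_rot: [[-0.001, -0.884, 0.467], [0.001, 0.467, 0.884], [-1.0, 0.001, 0.0]]
ft_force: [0.3, -1.0, -0.9]
grip_width: 0.0424
time_s: 47.55
eef_pos: [0.5408, -0.321, 0.2826]
tool_rot: [[0.0, -0.884, 0.467], [0.0, 0.467, 0.884], [-1.0, -0.0, 0.0]]
ft_force: [1.3, -1.1, 0.1]
grip_width: 0.0429
time_s: 48.05
eef_pos: [0.541, -0.3213, 0.3002]
tool_rot: [[-0.0, -0.998, 0.063], [0.001, 0.063, 0.998], [-1.0, 0.001, 0.001]]
ft_force: [-0.3, 0.4, -0.4]
grip_width: 0.043
t 48.05 pos [ 0.541  -0.3213  0.3002] yaw 1.5081 w 0.0430 F [-0.3181  0.4078 -0.4352] q [-0.6368  0.5021  0.4506  1.5199  0.0002 -2.1449] tilt -0.9999997363288288
```

View pics/a25.png

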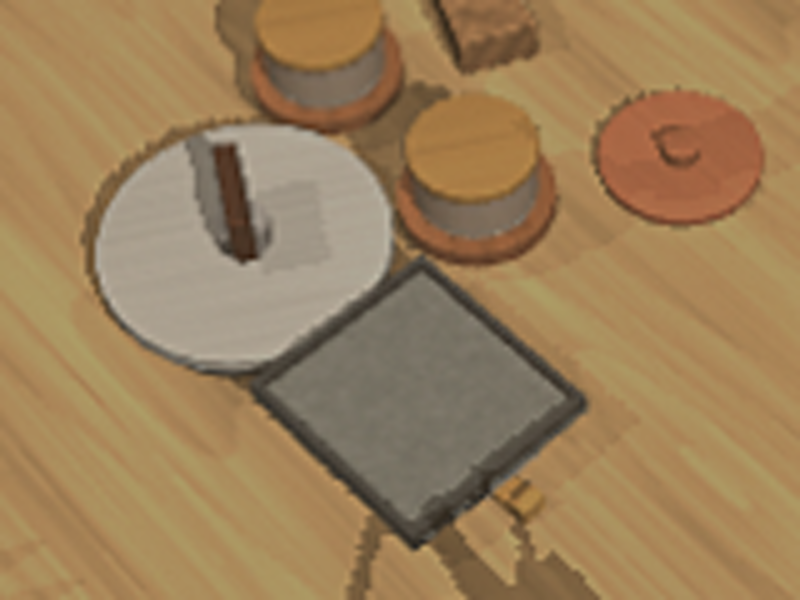

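View pics/b25.png

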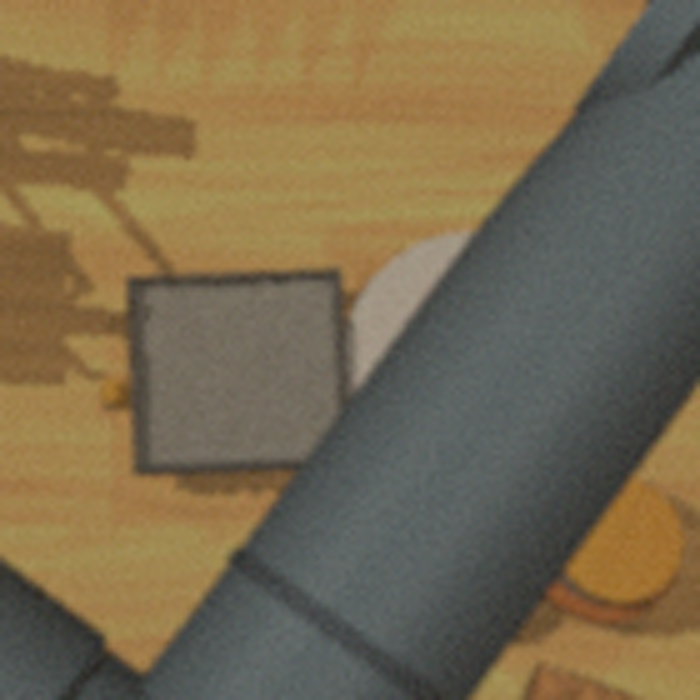

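View pics/a25b.png

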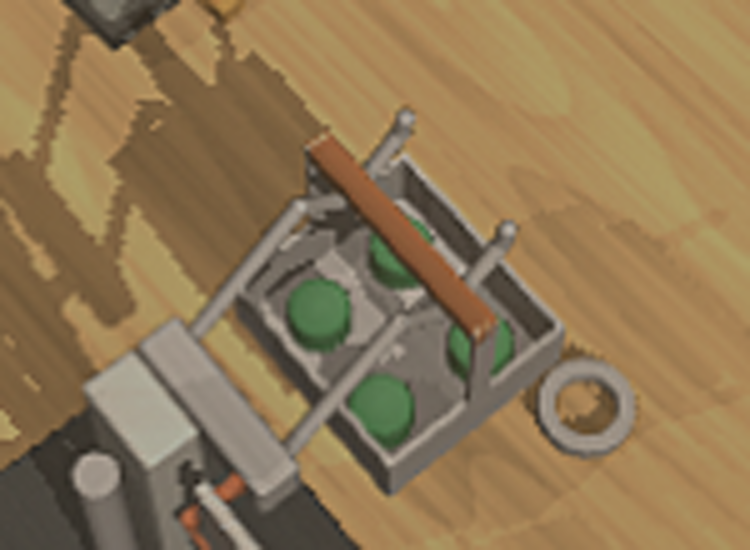

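The seat now lies over the tongue and the basket still hangs. Measuring the seat and the bar.

```bash
python3 - <<'E'
from h import *
S=bot.capture("scene");T=bot.capture("top")
s=lambda x,y,k=5,o=(140,140):(o[0]+(x+.5)/k-.5,o[1]+(y+.5)/k-.5)
c=np.array([plane(S,s(*p),.038) for p in((420,257),(585,403),(415,550),(250,383))])
print("S",c,c.mean(0));
for a,b in((0,3),(1,2)): d=c[a]-c[b];print("x-edge",np.arctan2(-d[1],-d[0]),np.linalg.norm(d))
for a,b in((1,0),(2,3)): d=c[a]-c[b];print("y-edge",np.arctan2(-d[0],d[1]),np.linalg.norm(d))
t=lambda x,y:(280+(x+.5)/5-.5,130+(y+.5)/5-.5)
c=np.array([plane(T,t(*p),.038) for p in((130,280),(337,270),(137,472))]);print("T",c,"ctr",(c[1]+c[2])/2)
d=c[0]-c[1];print(np.arctan2(-d[0],d[1]),np.linalg.norm(d)); d=c[0]-c[2];print(np.arctan2(d[1],d[0]),np.linalg.norm(d))
b=np.array([plane(S,s(*p,o=(200,240)),.195) for p in((306,150),(325,135),(495,325),(478,338))]);print("bar",b,b.mean(0))
# tongue tip
print("tongue",plane(T,t(103,393),.01),plane(S,s(530,505),.01))
E
```

```text
S [[ 0.4794 -0.2387  0.038 ]
 [ 0.4753 -0.1043  0.038 ]
 [ 0.5988 -0.0955  0.038 ]
 [ 0.6003 -0.2347  0.038 ]] [ 0.5385 -0.1683  0.038 ]
x-edge 0.03371828719340214 0.12095661023051407
x-edge 0.07082654752746399 0.12382134792706712
y-edge 0.03011109764549585 0.13454027869683347
y-edge 0.010257254275509308 0.13917144337516696
T [[ 0.592  -0.1045  0.038 ]
 [ 0.5986 -0.2333  0.038 ]
 [ 0.4712 -0.1082  0.038 ]] ctr [ 0.5349 -0.1707  0.038 ]
0.051651459745596776 0.12891775945276335
0.030882013042819255 0.12085047163958026
bar [[0.6151 0.0721 0.195 ]
 [0.6046 0.0722 0.195 ]
 [0.6111 0.1809 0.195 ]
 [0.62   0.1802 0.195 ]] [0.6127 0.1263 0.195 ]
tongue [ 0.5255 -0.0883  0.01  ] [ 0.5282 -0.0894  0.01  ]
```

```bash
python3 -m inch '[{"delta_pos":[0,-0.4,3],"roll":0,"hand":0.5},{"delta_pos":[0,-0.5,4.6],"roll":0,"hand":0.5},{"delta_pos":[0,-0.5,4.6],"roll":0,"hand":0.5},{"delta_pos":[0,-0.5,4.6],"roll":0,"hand":0.5},{"delta_pos":[0,-0.5,4.6],"roll":0,"hand":0.5}]'
python3 -m inch '[{"delta_pos":[0,-0.5,4.6],"roll":0,"hand":0.5},{"delta_pos":[0,-0.5,4.6],"roll":0,"hand":0.5},{"delta_pos":[0,-0.5,4.6],"roll":0,"hand":0.5},{"delta_pos":[0,-0.4,4.6],"roll":0,"hand":0.5},{"delta_pos":[0,-0.4,4],"roll":0,"hand":0.5}]'
python3 -m inch '[{"delta_pos":[0,0,0],"roll":0,"hand":0.5},{"delta_pos":[0,0,0],"roll":0,"hand":0.5},{"delta_pos":[0,0,0],"roll":0,"hand":0.5},{"delta_pos":[0,0,0],"roll":0,"hand":0.5},{"delta_pos":[0,0,0],"roll":0,"hand":0.5}]'
python3 d.py 0.6125 0.1257 0.174 1.51
```

```text
time_s: 48.75
eef_pos: [0.5778, -0.1075, 0.3005]
tool_rot: [[0.0, -0.998, 0.061], [0.0, 0.061, 0.998], [-1.0, -0.0, 0.0]]
ft_force: [0.3, -0.0, 0.5]
grip_width: 0.0425
time_s: 49.25
eef_pos: [0.614, 0.1154, 0.3005]
tool_rot: [[0.0, -0.998, 0.06], [0.0, 0.06, 0.998], [-1.0, -0.0, 0.0]]
ft_force: [0.6, -1.1, -0.5]
grip_width: 0.0428
time_s: 49.75
eef_pos: [0.6141, 0.1117, 0.3007]
tool_rot: [[0.0, -0.998, 0.062], [0.0, 0.062, 0.998], [-1.0, -0.0, 0.0]]
ft_force: [0.2, 0.9, -0.4]
grip_width: 0.0429
t 49.75 pos [0.6141 0.1117 0.3007] yaw 1.5091 w 0.0429 F [ 0.1556  0.9219 -0.4242] q [ 0.0783  0.489   0.4307  1.5124  0.     -1.4308] tilt -0.9999999935769691
x(down) 12.67 y 0.25 z 1.39 cm; roll -0.001
```

```bash
python3 -m inch '[{"delta_pos":[0,0.2,1.4],"roll":0,"hand":0.5},{"delta_pos":[2,0,0],"roll":0,"hand":0.5},{"delta_pos":[2,0,0],"roll":0,"hand":0.5},{"delta_pos":[0,0,0],"roll":0,"hand":0.5},{"delta_pos":[0,0,0],"roll":0,"hand":0.5}]' 40
python3 d.py 0.6125 0.1257 0.174 1.51
python3 -m inch '[{"delta_pos":[2,0,0],"roll":0,"hand":0.5},{"delta_pos":[2.5,0,0],"roll":0,"hand":0.5},{"delta_pos":[2.5,0,0],"roll":0,"hand":0.5},{"delta_pos":[1.5,0,0],"roll":0,"hand":0.5},{"delta_pos":[0,0,0],"roll":0,"hand":0.5}]'
python3 d.py 0.6125 0.1257 0.174 1.51
python3 - <<'E'
from h import *
c=bot.capture("scene"); crop("a26.png",c,200,230,350,350,5)
E
```

```text
time_s: 50.25
eef_pos: [0.6125, 0.1275, 0.2606]
tool_rot: [[-0.001, -0.998, 0.059], [0.0, 0.059, 0.998], [-1.0, 0.001, 0.0]]
ft_force: [0.3, 0.2, 0.2]
grip_width: 0.0423
t 50.25 pos [0.6125 0.1275 0.2606] yaw 1.5113 w 0.0423 F [0.2832 0.2128 0.2204] q [ 0.1036  0.4862  0.3232  1.4088  0.0004 -1.4077] tilt -0.9999994944002235
x(down) 8.66 y -0.01 z -0.18 cm; roll 0.001
time_s: 50.75
eef_pos: [0.6121, 0.1271, 0.1744]
tool_rot: [[-0.003, -0.998, 0.06], [-0.0, 0.06, 0.998], [-1.0, 0.003, -0.0]]
ft_force: [-1.0, 0.0, 0.3]
grip_width: 0.0426
t 50.75 pos [0.6121 0.1271 0.1744] yaw 1.5111 w 0.0426 F [-1.0325  0.0181  0.3344] q [ 0.1033  0.5022  0.1268  1.1983  0.0002 -1.4078] tilt -0.9999960265865125
x(down) 0.04 y -0.05 z -0.14 cm; roll 0.001
```

View pics/a26.png

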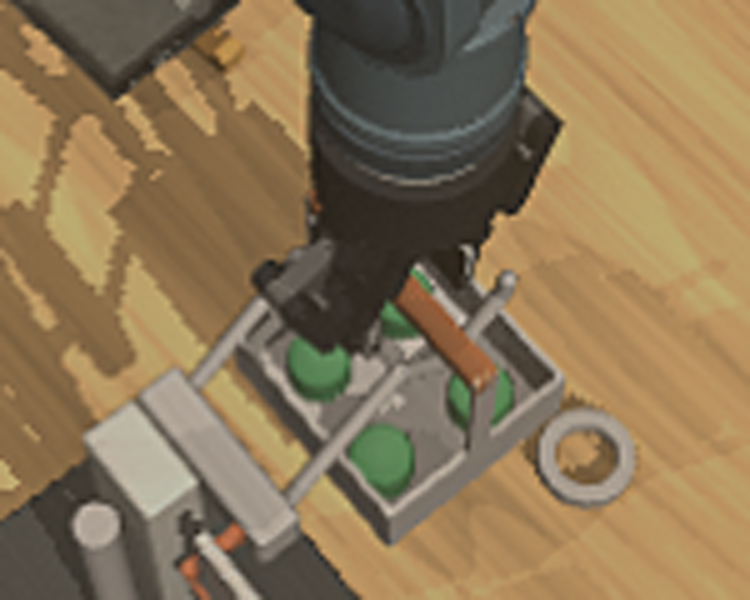

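```bash
python3 -m inch '[{"delta_pos":[0,0,0],"roll":0,"hand":0.3},{"delta_pos":[0,0,0],"roll":0,"hand":0.22},{"delta_pos":[0,0,0],"roll":0,"hand":0.16},{"delta_pos":[0,0,0],"roll":0,"hand":0.1},{"delta_pos":[0,0,0],"roll":0,"hand":0}]' 30
python3 -m inch '[{"delta_pos":[0,0,0],"roll":0,"hand":0},{"delta_pos":[0,0,0],"roll":0,"hand":0},{"delta_pos":[0,0,0],"roll":0,"hand":0},{"delta_pos":[0,0,0],"roll":0,"hand":0},{"delta_pos":[0,0,0],"roll":0,"hand":0}]' 60
python3 f.py
```

```text
time_s: 51.3
eef_pos: [0.6128, 0.1273, 0.1757]
tool_rot: [[-0.0, -0.998, 0.059], [0.0, 0.059, 0.998], [-1.0, 0.0, 0.0]]
ft_force: [-2.4, 0.4, -0.7]
grip_width: 0.0113
time_s: 51.8
eef_pos: [0.6128, 0.1272, 0.1754]
tool_rot: [[-0.0, -0.998, 0.059], [0.0, 0.059, 0.998], [-1.0, 0.0, 0.0]]
ft_force: [-2.3, 1.7, -0.3]
grip_width: 0.0105
[-2.7672  1.5241  0.3121] [0.5954 0.3756 0.2937] [0.6128 0.1272 0.1755] 52.2
```

```bash
python3 -m inch '[{"delta_pos":[-0.4,0,0],"roll":0,"hand":0},{"delta_pos":[-0.5,0,0],"roll":0,"hand":0},{"delta_pos":[-0.5,0,0],"roll":0,"hand":0},{"delta_pos":[-0.5,0,0],"roll":0,"hand":0},{"delta_pos":[-0.5,0,0],"roll":0,"hand":0}]'
python3 -m inch '[{"delta_pos":[-0.5,0,0],"roll":0,"hand":0},{"delta_pos":[-0.5,0,0],"roll":0,"hand":0},{"delta_pos":[-0.5,0,0],"roll":0,"hand":0},{"delta_pos":[-0.5,0,0],"roll":0,"hand":0},{"delta_pos":[-0.5,0,0],"roll":0,"hand":0}]'
python3 -m inch '[{"delta_pos":[-0.6,0,0],"roll":0,"hand":0},{"delta_pos":[-0.6,0,0],"roll":0,"hand":0},{"delta_pos":[-0.6,0,0],"roll":0,"hand":0},{"delta_pos":[-0.6,0,0],"roll":0,"hand":0},{"delta_pos":[0,0,0],"roll":0,"hand":0}]'
python3 d.py; python3 ov.py a27.png 200 230 350 350 5
```

```text
time_s: 52.7
eef_pos: [0.6128, 0.1271, 0.1998]
tool_rot: [[-0.0, -0.998, 0.06], [0.0, 0.06, 0.998], [-1.0, 0.0, 0.0]]
ft_force: [-2.9, 2.1, -3.1]
grip_width: 0.0104
time_s: 53.2
eef_pos: [0.6134, 0.1268, 0.225]
tool_rot: [[0.001, -0.998, 0.06], [-0.0, 0.06, 0.998], [-1.0, -0.001, -0.0]]
ft_force: [-1.0, 0.3, -3.5]
grip_width: 0.0104
time_s: 53.7
eef_pos: [0.6136, 0.1271, 0.2498]
tool_rot: [[0.002, -0.998, 0.06], [0.0, 0.06, 0.998], [-1.0, -0.002, 0.0]]
ft_force: [-0.6, 0.4, -3.8]
grip_width: 0.0106
t 53.70 pos [0.6136 0.1271 0.2498] yaw 1.5112 w 0.0106 F [-0.6033  0.3588 -3.8184] q [ 0.1031  0.4851  0.2938  1.3774  0.     -1.4081] tilt -0.9999978057029876
bar [0.6136 0.1271 0.2656] -0.059562623295800865
```

View pics/a27.png

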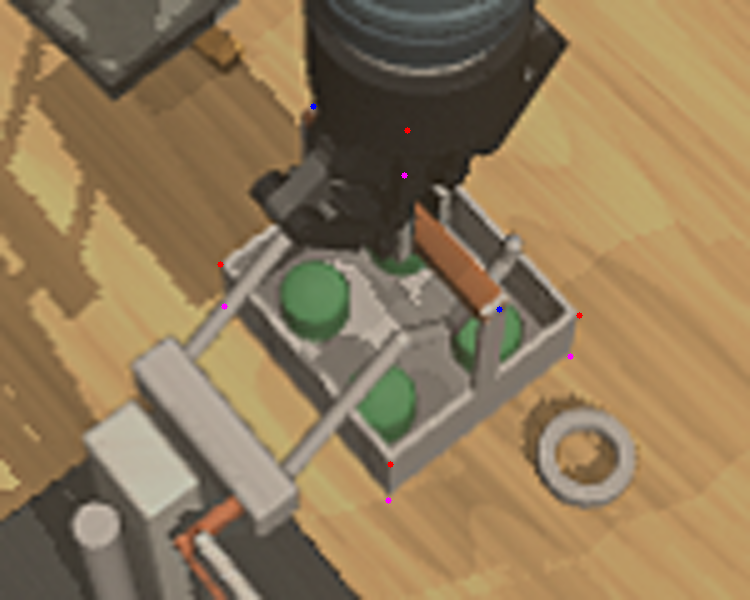

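```bash
python3 -m inch '[{"delta_pos":[0.1,0.5,0],"roll":0,"hand":0},{"delta_pos":[0,1.5,0],"roll":0,"hand":0},{"delta_pos":[0,1.5,0],"roll":0,"hand":0},{"delta_pos":[0,1.5,0],"roll":0,"hand":0},{"delta_pos":[0,1.5,0],"roll":0,"hand":0}]'
python3 -m inch '[{"delta_pos":[0,1.5,0],"roll":0,"hand":0},{"delta_pos":[0,1.5,0],"roll":0,"hand":0},{"delta_pos":[0,1.5,0],"roll":0,"hand":0},{"delta_pos":[0,1.5,0],"roll":0,"hand":0},{"delta_pos":[0,1,0],"roll":0,"hand":0}]'
python3 -m inch '[{"delta_pos":[0,0,0],"roll":-0.05,"hand":0},{"delta_pos":[0,0,0],"roll":-0.05,"hand":0},{"delta_pos":[0,0,0],"roll":0,"hand":0},{"delta_pos":[0,0,0],"roll":0,"hand":0},{"delta_pos":[0,0,0],"roll":0,"hand":0}]'
python3 d.py 0.536 -0.171 0.248 1.611; python3 ov.py a28.png 220 210 400 345 4
python3 - <<'E'
from h import *
c=bot.capture("top"); crop("b28.png",c,200,105,400,245,4)
E
```

```text
time_s: 54.25
eef_pos: [0.5467, 0.1309, 0.247]
tool_rot: [[-0.001, -0.998, 0.06], [-0.0, 0.06, 0.998], [-1.0, 0.001, -0.0]]
ft_force: [-0.3, 0.2, -4.2]
grip_width: 0.0106
time_s: 54.75
eef_pos: [0.4764, 0.1351, 0.2472]
tool_rot: [[-0.001, -0.998, 0.059], [-0.0, 0.059, 0.998], [-1.0, 0.001, -0.0]]
ft_force: [0.0, -0.4, -3.8]
grip_width: 0.0103
time_s: 55.25
eef_pos: [0.4782, 0.1351, 0.2474]
tool_rot: [[-0.0, -0.999, -0.04], [0.0, -0.04, 0.999], [-1.0, 0.0, 0.0]]
ft_force: [0.6, -0.2, -4.2]
grip_width: 0.01
t 55.25 pos [0.4782 0.1351 0.2474] yaw 1.6105 w 0.0100 F [ 0.6218 -0.2382 -4.1514] q [ 0.1476  0.2139 -0.1019  1.2551  0.0001 -1.4629] tilt -0.9999999937522069
x(down) -0.06 y -4.55 z -30.82 cm; roll -0.001
bar [0.4782 0.1351 0.2632] 0.03967281096373432
```

View pics/a28.png

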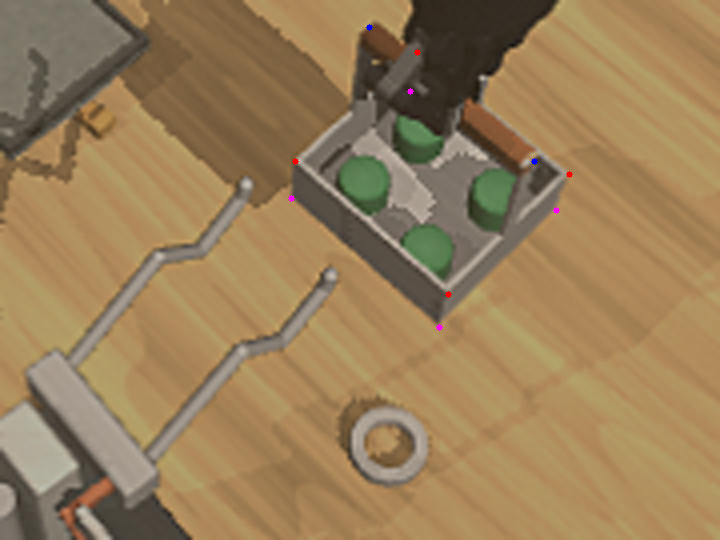

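View pics/b28.png

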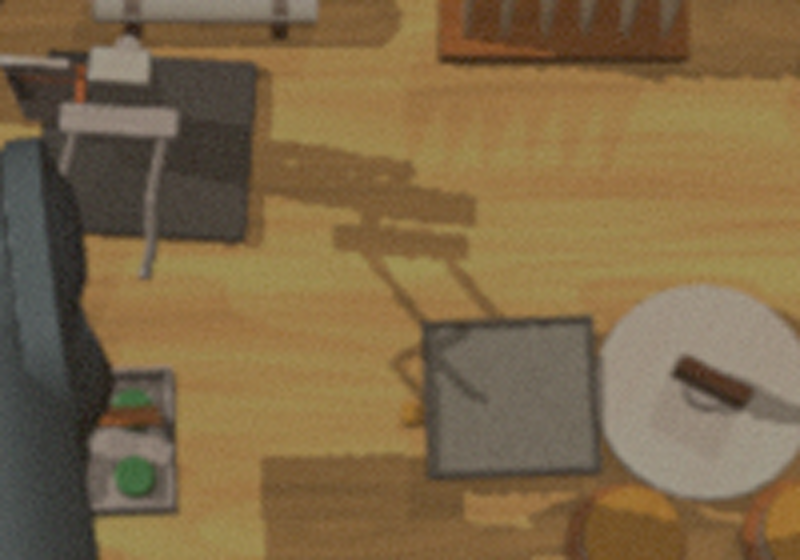

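```bash
python3 - <<'E'
from h import *
T=bot.capture("top")
t=lambda x,y:(200+(x+.5)/4-.5,105+(y+.5)/4-.5)
c=np.array([plane(T,t(*p),.036) for p in((426,323),(592,317),(600,470),(431,477))]);print(c,c.mean(0))
d=c[0]-c[1];print(np.arctan2(-d[0],d[1]),np.linalg.norm(d));d=c[3]-c[2];print(np.arctan2(-d[0],d[1]),np.linalg.norm(d))
d=c[0]-c[3];print(np.arctan2(d[1],d[0]),np.linalg.norm(d))
# floor mask centroid
g=cv2.cvtColor(T["image"],cv2.COLOR_BGR2HSV)
m=(cv2.inRange(g,(0,0,60),(179,75,150))>0); m2=np.zeros_like(m); m2[183:225,305:352]=m[183:225,305:352]
m3=cv2.morphologyEx(m2.astype(np.uint8),cv2.MORPH_OPEN,np.ones((3,3)))
cn=max(cv2.findContours(m3,0,2)[0],key=cv2.contourArea); r=cv2.minAreaRect(cn);print(r,plane(T,r[0],.034))
E
```

```text
[[ 0.5931 -0.1062  0.036 ]
 [ 0.5982 -0.2354  0.036 ]
 [ 0.4777 -0.2392  0.036 ]
 [ 0.4719 -0.1095  0.036 ]] [ 0.5352 -0.1726  0.036 ]
0.0392024559398035 0.12929188240886144
0.04523336867217547 0.12985457524866043
0.026804923727210776 0.12131733091887656
((328.931884765625, 204.09170532226562), (38.011478424072266, 44.82855987548828), 87.95458984375) [ 0.5343 -0.1766  0.034 ]
```

```bash
python3 -m inch '[{"delta_pos":[0,-0.3,-2],"roll":0,"hand":0},{"delta_pos":[0,-0.5,-3],"roll":0,"hand":0},{"delta_pos":[0,-0.5,-3.5],"roll":0,"hand":0},{"delta_pos":[0,-0.5,-3.5],"roll":0,"hand":0},{"delta_pos":[0,-0.5,-3.5],"roll":0,"hand":0}]'
python3 -m inch '[{"delta_pos":[0,-0.5,-3.5],"roll":0,"hand":0},{"delta_pos":[0,-0.5,-3.5],"roll":0,"hand":0},{"delta_pos":[0,-0.5,-3.5],"roll":0,"hand":0},{"delta_pos":[0,-0.5,-3],"roll":0,"hand":0},{"delta_pos":[0,-0.3,-1.8],"roll":0,"hand":0}]'
python3 -m inch '[{"delta_pos":[0,0,0],"roll":0,"hand":0},{"delta_pos":[0,0,0],"roll":0,"hand":0},{"delta_pos":[0,0,0],"roll":0,"hand":0},{"delta_pos":[0,0,0],"roll":0,"hand":0},{"delta_pos":[0,0,0],"roll":0,"hand":0}]'
python3 d.py 0.536 -0.171 0.165 1.611
```

```text
time_s: 55.9
eef_pos: [0.5077, -0.0201, 0.2476]
tool_rot: [[0.0, -0.999, -0.04], [0.0, -0.04, 0.999], [-1.0, -0.0, 0.0]]
ft_force: [0.8, 1.2, -3.2]
grip_width: 0.0104
time_s: 56.4
eef_pos: [0.537, -0.1732, 0.2473]
tool_rot: [[0.0, -0.999, -0.038], [-0.001, -0.038, 0.999], [-1.0, -0.0, -0.001]]
ft_force: [-0.2, 0.6, -4.5]
grip_width: 0.0106
time_s: 56.9
eef_pos: [0.5366, -0.1698, 0.2477]
tool_rot: [[0.0, -0.999, -0.042], [0.0, -0.042, 0.999], [-1.0, -0.0, 0.0]]
ft_force: [0.2, -1.0, -3.8]
grip_width: 0.0103
t 56.90 pos [ 0.5366 -0.1698  0.2477] yaw 1.6125 w 0.0103 F [ 0.2462 -0.9946 -3.8066] q [-0.4194  0.3486  0.0814  1.3035  0.0002 -2.0318] tilt -0.9999999756430856
x(down) 8.27 y 0.06 z -0.11 cm; roll 0.001
```

```bash
python3 -m inch '[{"delta_pos":[1.5,0.05,-0.1],"roll":0,"hand":0},{"delta_pos":[2,0,0],"roll":0,"hand":0},{"delta_pos":[2,0,0],"roll":0,"hand":0},{"delta_pos":[2,0,0],"roll":0,"hand":0},{"delta_pos":[1.1,0,0],"roll":0,"hand":0}]'
python3 -m inch '[{"delta_pos":[0,0,0],"roll":0,"hand":0},{"delta_pos":[0,0,0],"roll":0,"hand":0},{"delta_pos":[0,0,0],"roll":0,"hand":0},{"delta_pos":[0,0,0],"roll":0,"hand":0},{"delta_pos":[0,0,0],"roll":0,"hand":0}]'
python3 d.py 0.536 -0.171 0.131 1.611; python3 ov.py a29.png 170 150 290 245 6
python3 - <<'E'
from h import *
c=bot.capture("top"); crop("b29.png",c,280,150,400,240,6)
E
```

```text
time_s: 57.4
eef_pos: [0.5352, -0.1708, 0.1599]
tool_rot: [[-0.002, -0.999, -0.041], [0.001, -0.041, 0.999], [-1.0, 0.002, 0.001]]
ft_force: [-0.2, 1.3, -4.6]
grip_width: 0.0107
time_s: 57.9
eef_pos: [0.5367, -0.172, 0.1624]
tool_rot: [[0.001, -0.999, -0.04], [-0.001, -0.04, 0.999], [-1.0, -0.001, -0.001]]
ft_force: [0.1, 0.3, -4.5]
grip_width: 0.0102
t 57.90 pos [ 0.5367 -0.172   0.1624] yaw 1.6112 w 0.0102 F [ 0.059   0.3217 -4.5063] q [-0.4228  0.3806 -0.0945  1.0941  0.0001 -2.0339] tilt -0.9999987888561344
x(down) 3.14 y 0.07 z 0.10 cm; roll 0.000
bar [ 0.5367 -0.172   0.1782] 0.040382731214578804
```

View pics/a29.png

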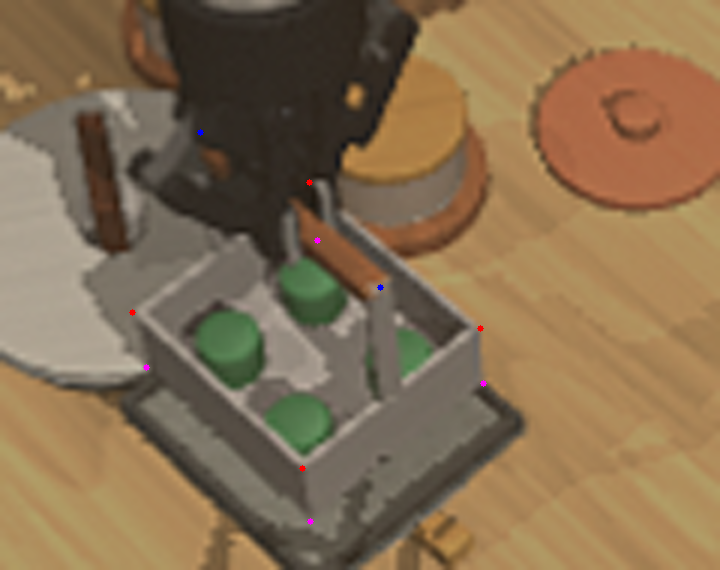

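View pics/b29.png

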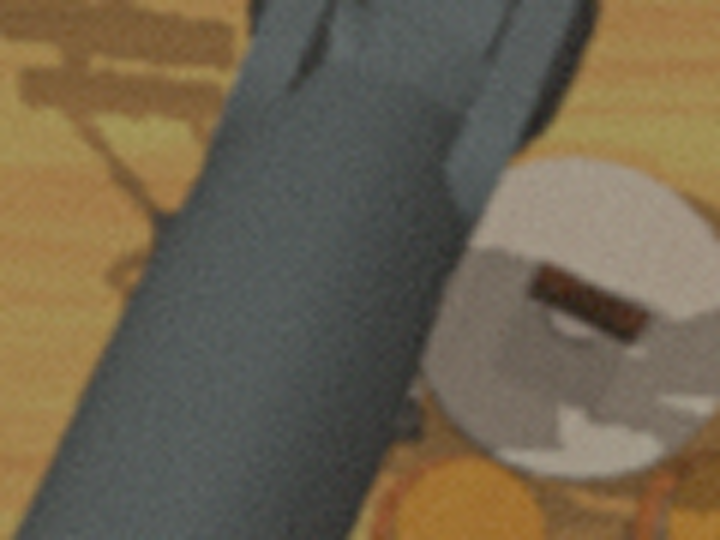

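```bash
python3 - <<'E'
from h import *
S=bot.capture("scene")
s=lambda x,y:(170+(x+.5)/6-.5,150+(y+.5)/6-.5)
for z in(.105,.108):
    c=np.array([plane(S,s(*p),z) for p in((137,312),(305,463),(477,325))]);print(c,"ctr",(c[0]+c[2])/2)
print(bot.get_state()["eef_pos"])
E
```

```text
[[ 0.5873 -0.2237  0.105 ]
 [ 0.5817 -0.1162  0.105 ]
 [ 0.4842 -0.1211  0.105 ]] ctr [ 0.5358 -0.1724  0.105 ]
[[ 0.5883 -0.2217  0.108 ]
 [ 0.5827 -0.1145  0.108 ]
 [ 0.4856 -0.1194  0.108 ]] ctr [ 0.5369 -0.1705  0.108 ]
[ 0.5363 -0.1719  0.1618]
```

```bash
python3 -m inch '[{"delta_pos":[0.5,0,0.1],"roll":0,"hand":0},{"delta_pos":[0.6,0,0],"roll":0,"hand":0},{"delta_pos":[0.6,0,0],"roll":0,"hand":0},{"delta_pos":[0.4,0,0],"roll":0,"hand":0},{"delta_pos":[0.2,0,0],"roll":0,"hand":0}]'
python3 f.py
python3 ov.py a30.png 170 150 290 245 6
```

```text
time_s: 58.55
eef_pos: [0.5356, -0.1706, 0.1376]
tool_rot: [[-0.001, -0.999, -0.04], [0.001, -0.04, 0.999], [-1.0, 0.001, 0.001]]
ft_force: [0.3, 0.2, -3.9]
grip_width: 0.0105
[ 0.0524  0.2712 -4.5292] [0.5173 0.2253 0.4986] [ 0.5364 -0.1709  0.1388] 58.95
bar [ 0.5364 -0.1709  0.1546] 0.04040684269579131
```

View pics/a30.png

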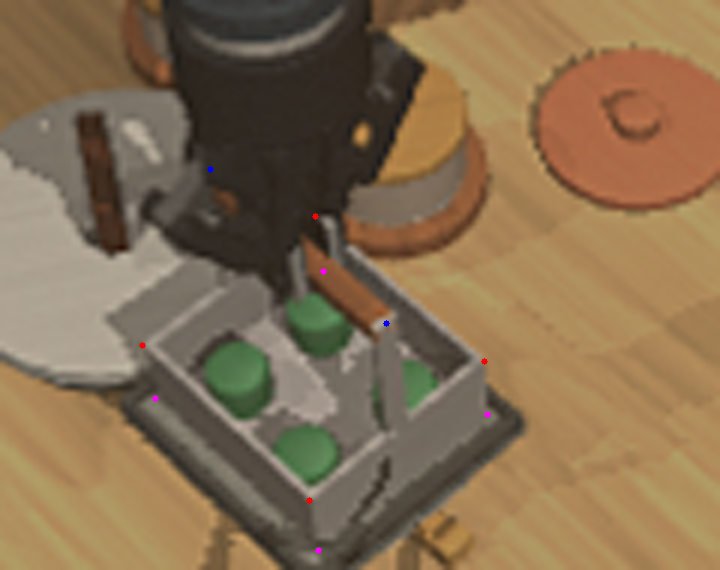

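```bash
python3 -m inch '[{"delta_pos":[0.2,0,0],"roll":0,"hand":0},{"delta_pos":[0.2,0,0],"roll":0,"hand":0},{"delta_pos":[0.1,0,0],"roll":0,"hand":0},{"delta_pos":[0.1,0,0],"roll":0,"hand":0},{"delta_pos":[0,0,0],"roll":0,"hand":0}]'
python3 f.py
python3 -m inch '[{"delta_pos":[0.1,0,0],"roll":0,"hand":0},{"delta_pos":[0.1,0,0],"roll":0,"hand":0},{"delta_pos":[0,0,0],"roll":0,"hand":0},{"delta_pos":[0,0,0],"roll":0,"hand":0},{"delta_pos":[0,0,0],"roll":0,"hand":0}]'
python3 f.py
```

```text
time_s: 59.5
eef_pos: [0.5362, -0.1709, 0.1337]
tool_rot: [[0.001, -0.999, -0.04], [-0.0, -0.04, 0.999], [-1.0, -0.001, -0.0]]
ft_force: [-3.5, 1.4, 5.2]
grip_width: 0.0103
[-3.698   1.0332  5.4635] [0.4394 0.4132 0.3655] [ 0.5362 -0.1709  0.1337] 59.9
time_s: 60.4
eef_pos: [0.5375, -0.171, 0.1335]
tool_rot: [[0.004, -0.999, -0.04], [-0.001, -0.04, 0.999], [-1.0, -0.004, -0.001]]
ft_force: [-4.6, 2.2, 13.4]
grip_width: 0.0104
[-4.3245  2.6524 13.3247] [0.3772 0.2805 0.4867] [ 0.5375 -0.171   0.1335] 60.8
```

```bash
python3 -m inch '[{"delta_pos":[-0.1,0,0],"roll":0,"hand":0},{"delta_pos":[-0.1,0,0],"roll":0,"hand":0},{"delta_pos":[0,0,0],"roll":0,"hand":0},{"delta_pos":[0,0,0],"roll":0,"hand":0},{"delta_pos":[0,0,0],"roll":0,"hand":0}]'
python3 f.py
python3 ov.py a31.png 170 150 290 245 6
```

```text
time_s: 61.3
eef_pos: [0.5371, -0.1711, 0.1336]
tool_rot: [[0.002, -0.999, -0.04], [-0.001, -0.04, 0.999], [-1.0, -0.002, -0.001]]
ft_force: [-1.2, 1.3, 7.0]
grip_width: 0.0104
[-1.1092  0.5134  6.2005] [0.4533 0.5071 0.5976] [ 0.5371 -0.1711  0.1335] 61.7
bar [ 0.5371 -0.1711  0.1493] 0.0403818789819792
```

View pics/a31.png

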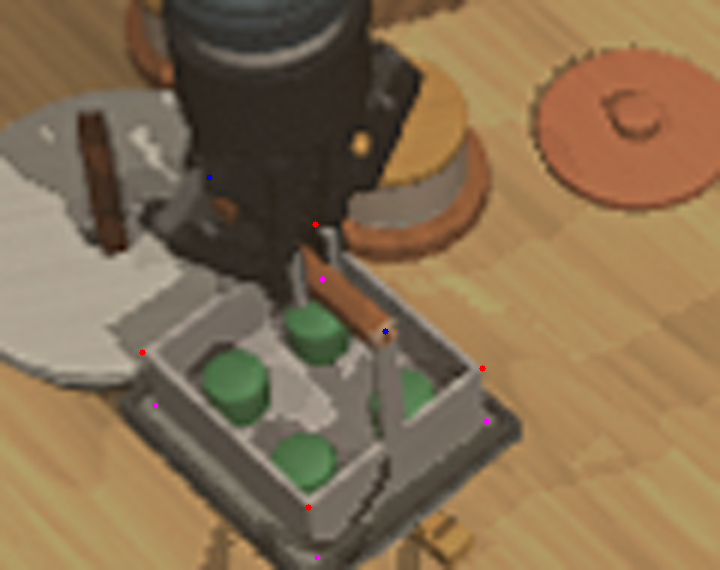

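```bash
python3 - <<'E'
from h import *
c=bot.capture("scene"); im=c["image"]; im=cv2.convertScaleAbs(im,alpha=1.8)
c2=dict(c,image=im); crop("a32.png",c2,188,200,262,252,10)
E
```

```text
(no output)
```

View pics/a32.png

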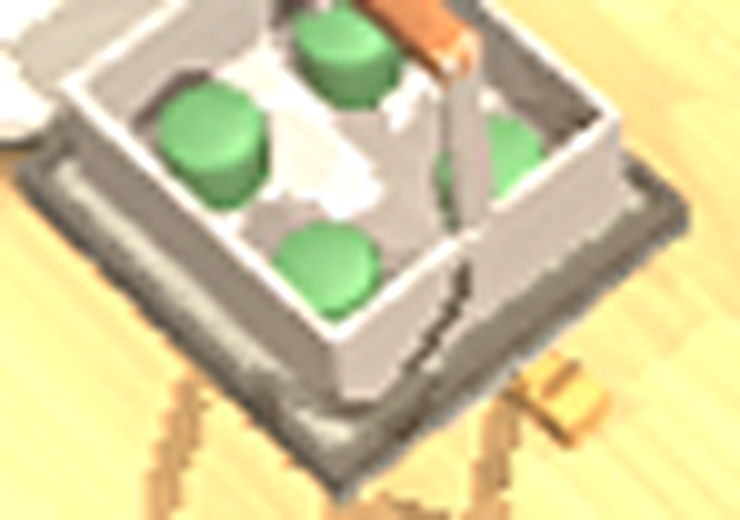

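```bash
python3 - <<'E'
from h import *
S=bot.capture("scene")
s=lambda x,y:(188+(x+.5)/10-.5,200+(y+.5)/10-.5)
for z in(.032,.038):
  print("z",z,"bottom front",plane(S,s(350,402),z),"right-bot",plane(S,s(610,212),z))
  print("  top front",plane(S,s(334,335),z+.042),"top left",plane(S,s(67,90),z+.042),"top right",plane(S,s(615,120),z+.042))
print("seat outer",[plane(S,s(*p),.038) for p in((340,480),(20,165),(687,212))])
E
```

```text
z 0.032 bottom front [ 0.5787 -0.1213  0.032 ] right-bot [ 0.49   -0.1204  0.032 ]
  top front [ 0.5823 -0.1177  0.074 ] top left [ 0.5872 -0.2231  0.074 ] top right [ 0.4871 -0.1196  0.074 ]
z 0.038 bottom front [ 0.5806 -0.1182  0.038 ] right-bot [ 0.4924 -0.1173  0.038 ]
  top front [ 0.5842 -0.1145  0.08  ] top left [ 0.5891 -0.2192  0.08  ] top right [ 0.4896 -0.1164  0.08  ]
seat outer [array([ 0.5971, -0.102 ,  0.038 ]), array([ 0.6001, -0.2352,  0.038 ]), array([ 0.4772, -0.1036,  0.038 ])]
```

```bash
python3 -m inch '[{"delta_pos":[-0.05,0,0],"roll":0,"hand":0},{"delta_pos":[0,0,0],"roll":0,"hand":0.16},{"delta_pos":[0,0,0],"roll":0,"hand":0.2},{"delta_pos":[0,0,0],"roll":0,"hand":0.35},{"delta_pos":[0,0,0],"roll":0,"hand":0.5}]' 20
python3 -m inch '[{"delta_pos":[0,0,0],"roll":0,"hand":0.5},{"delta_pos":[0,0,0],"roll":0,"hand":0.5},{"delta_pos":[0,0,0],"roll":0,"hand":0.5},{"delta_pos":[0,0,0],"roll":0,"hand":0.5},{"delta_pos":[0,0,0],"roll":0,"hand":0.5}]'
python3 -m inch '[{"delta_pos":[-2,0,0],"roll":0,"hand":0.5},{"delta_pos":[-3,0,0],"roll":0,"hand":0.5},{"delta_pos":[-4,0,0],"roll":0,"hand":0.5},{"delta_pos":[-4,0,0],"roll":0,"hand":0.5},{"delta_pos":[-2,0,0],"roll":0,"hand":0.5}]'
python3 -m inch '[{"delta_pos":[0,4,0],"roll":0,"hand":0.5},{"delta_pos":[0,4,0],"roll":0,"hand":0.5},{"delta_pos":[0,4,0],"roll":0,"hand":0.5},{"delta_pos":[0,2,3],"roll":0,"hand":0.5},{"delta_pos":[0,0,4],"roll":0,"hand":0.5}]'
python3 -m inch '[{"delta_pos":[0,0,4],"roll":0,"hand":0.5},{"delta_pos":[0,0,4.5],"roll":0,"hand":0.5},{"delta_pos":[0,0,4.5],"roll":0,"hand":0.5},{"delta_pos":[0,0,4.5],"roll":0,"hand":0.5},{"delta_pos":[0,0,4],"roll":0,"hand":0.5}]'
python3 d.py
python3 - <<'E'
from h import *
c=bot.capture("scene"); cv2.imwrite("pics/s33.png",c["image"]); crop("a33.png",c,170,150,290,245,6)
c=bot.capture("top"); cv2.imwrite("pics/t33.png",c["image"]);crop("b33.png",c,290,160,410,250,6)
E
```

```text
time_s: 62.35
eef_pos: [0.536, -0.1707, 0.1327]
tool_rot: [[-0.001, -0.999, -0.04], [0.0, -0.04, 0.999], [-1.0, 0.001, 0.0]]
ft_force: [-0.1, -0.6, -0.0]
grip_width: 0.0421
time_s: 62.85
eef_pos: [0.5361, -0.1708, 0.133]
tool_rot: [[0.0, -0.999, -0.04], [0.0, -0.04, 0.999], [-1.0, -0.0, 0.0]]
ft_force: [0.1, 0.6, 0.5]
grip_width: 0.0429
time_s: 63.35
eef_pos: [0.5373, -0.1713, 0.287]
tool_rot: [[0.005, -0.999, -0.04], [-0.002, -0.04, 0.999], [-1.0, -0.005, -0.002]]
ft_force: [-0.3, -1.1, 0.8]
grip_width: 0.0426
time_s: 63.85
eef_pos: [0.3911, -0.1068, 0.2832]
tool_rot: [[-0.0, -0.999, -0.035], [-0.0, -0.035, 0.999], [-1.0, 0.0, -0.0]]
ft_force: [0.1, 0.7, -0.2]
grip_width: 0.0429
time_s: 64.35
eef_pos: [0.3843, 0.1103, 0.2833]
tool_rot: [[0.001, -0.999, -0.041], [0.0, -0.041, 0.999], [-1.0, -0.001, 0.0]]
ft_force: [0.8, -0.5, 0.2]
grip_width: 0.043
t 64.35 pos [0.3843 0.1103 0.2833] yaw 1.6117 w 0.0430 F [ 0.7795 -0.5297  0.1939] q [ 0.1203  0.0094 -0.2431  1.3172  0.0002 -1.4914] tilt -0.9999994266745037
```

View pics/a33.png

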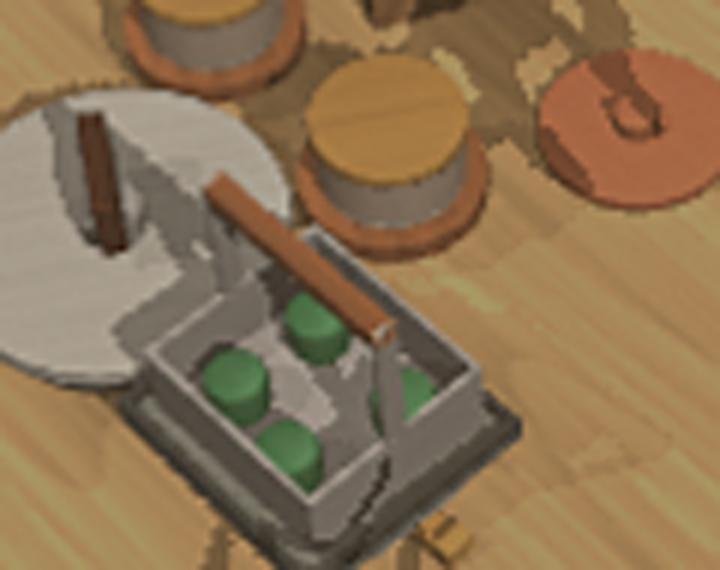

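View pics/b33.png

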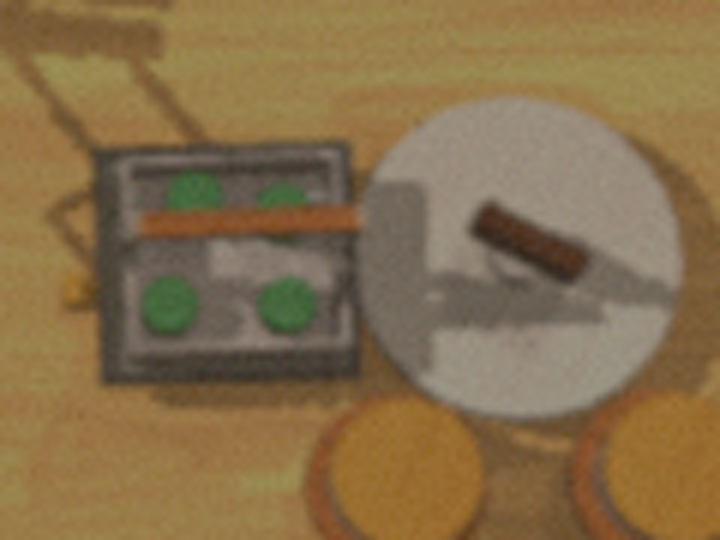

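View pics/t33.png

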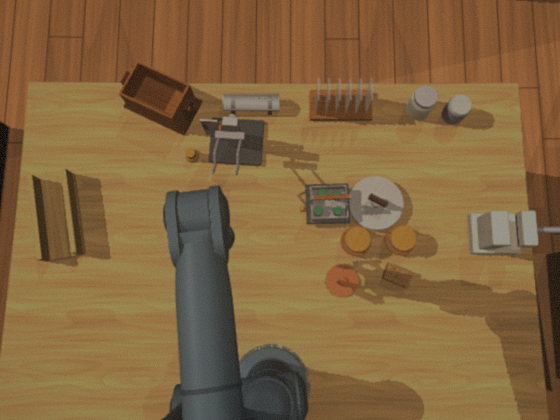

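```bash
python3 - <<'E'
from h import *
T=bot.capture("top");S=bot.capture("scene")
im=cv2.convertScaleAbs(T["image"],alpha=1.6); crop("b34.png",dict(image=im),300,178,355,228,14)
im=cv2.convertScaleAbs(S["image"],alpha=1.6); crop("a34.png",dict(image=im),188,170,262,252,9)
E
```

```text
(no output)
```

View pics/b34.png

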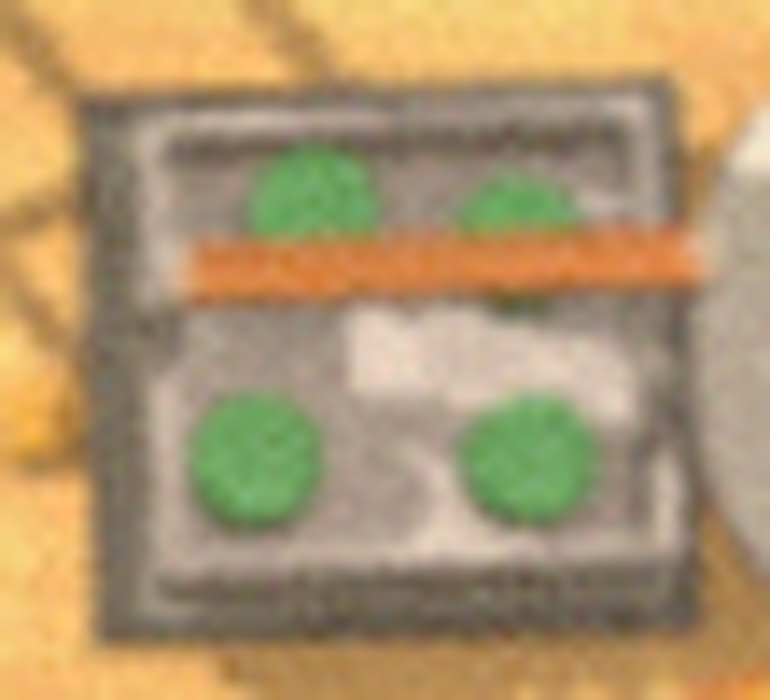

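View pics/a34.png

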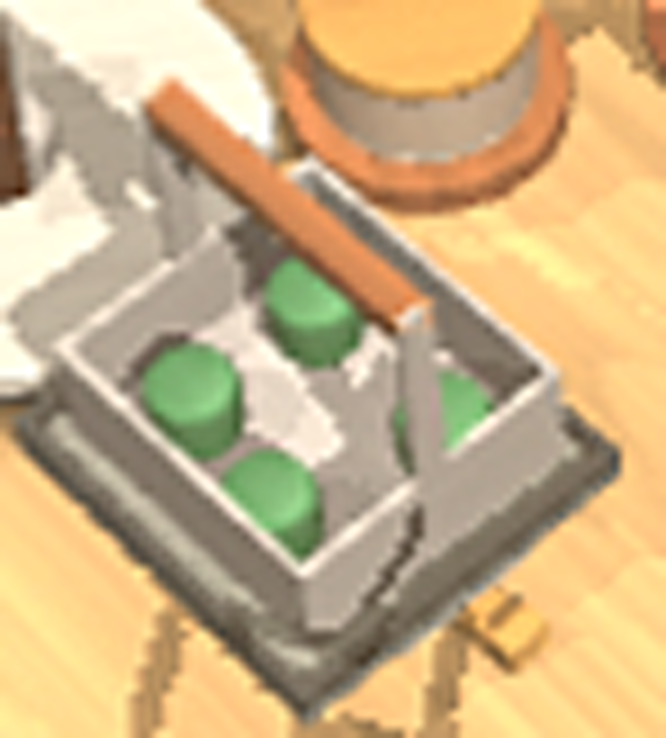

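```bash
python3 - <<'E'
from h import *
T=bot.capture("top");S=bot.capture("scene")
t=lambda x,y:(300+(x+.5)/14-.5,178+(y+.5)/14-.5); s=lambda x,y:(188+(x+.5)/9-.5,170+(y+.5)/9-.5)
for z in(.152,.158):
  b=[plane(T,t(188,272),z),plane(T,t(706,256),z)]; print(z,"T",b,(b[0]+b[1])/2,np.linalg.norm(b[0]-b[1]))
  b=[plane(S,s(416,310),z),plane(S,s(161,94),z)]; print(z,"S",b,(b[0]+b[1])/2,np.linalg.norm(b[0]-b[1]))
print(two(T,t(188,272),S,s(416,310)),two(T,t(706,256),S,s(161,94)))
c=np.array([plane(T,t(*p),.037) for p in((80,100),(672,80),(697,622),(103,640))]);print("seat T",c,c.mean(0))
c=np.array([plane(S,s(*p),.037) for p in((20,425),(310,715),(618,460))]);print("seat S",c,(c[0]+c[2])/2)
for z in (.074,.08): 
  c=np.array([plane(S,s(*p),z) for p in((65,345),(303,570),(555,372),(312,160))]);print("box S",z,c,c.mean(0))
E
```

```text
0.152 T [array([ 0.5327, -0.121 ,  0.152 ]), array([ 0.5363, -0.2274,  0.152 ])] [ 0.5345 -0.1742  0.152 ] 0.10644864660757458
0.152 S [array([ 0.5325, -0.1193,  0.152 ]), array([ 0.5382, -0.2238,  0.152 ])] [ 0.5354 -0.1716  0.152 ] 0.10469958352250716
0.158 T [array([ 0.5315, -0.1207,  0.158 ]), array([ 0.5351, -0.2266,  0.158 ])] [ 0.5333 -0.1737  0.158 ] 0.10602049185713103
0.158 S [array([ 0.5349, -0.1158,  0.158 ]), array([ 0.5406, -0.2196,  0.158 ])] [ 0.5378 -0.1677  0.158 ] 0.10397874258067764
(array([ 0.5325, -0.1205,  0.1508]), np.float64(0.001365901443105312)) (array([ 0.5368, -0.2275,  0.1475]), np.float64(0.0012018088163031184))
seat T [[ 0.5951 -0.1035  0.037 ]
 [ 0.6    -0.2351  0.037 ]
 [ 0.4781 -0.2382  0.037 ]
 [ 0.4736 -0.108   0.037 ]] [ 0.5367 -0.1712  0.037 ]
seat S [[ 0.6007 -0.2335  0.037 ]
 [ 0.5986 -0.0984  0.037 ]
 [ 0.4766 -0.1043  0.037 ]] [ 0.5387 -0.1689  0.037 ]
box S 0.074 [[ 0.5849 -0.2238  0.074 ]
 [ 0.5815 -0.1176  0.074 ]
 [ 0.4854 -0.1208  0.074 ]
 [ 0.4891 -0.228   0.074 ]] [ 0.5352 -0.1726  0.074 ]
box S 0.08 [[ 0.5868 -0.22    0.08  ]
 [ 0.5834 -0.1144  0.08  ]
 [ 0.4879 -0.1176  0.08  ]
 [ 0.4916 -0.2241  0.08  ]] [ 0.5374 -0.169   0.08  ]
```

View pics/s33.png

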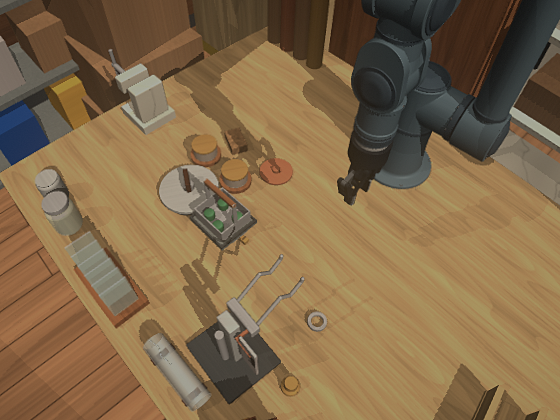

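All bystanders are where they were: ring at px (316,321), eyepiece (290,384), wheel (276,171) and cork (235,140). The gripper is clear and four nuggets are in the basket on the seat, so I'm handing the job in.

```bash
python3 -m inch '[{"delta_pos":[0,0,0],"roll":0,"hand":0.5},{"delta_pos":[0,0,0],"roll":0,"hand":0.5},{"delta_pos":[0,0,0],"roll":0,"hand":0.5},{"delta_pos":[0,0,0],"roll":0,"hand":0.5},{"delta_pos":[0,0,0],"roll":0,"hand":0.5}]'; python3 -c "
from workcell import bot
print(bot.sign_off())"
```

```text
time_s: 65.15
eef_pos: [0.3848, 0.1081, 0.283]
tool_rot: [[0.0, -0.999, -0.04], [0.0, -0.04, 0.999], [-1.0, -0.0, 0.0]]
ft_force: [-1.1, 0.5, -1.1]
grip_width: 0.0425
the job is handed in; nothing more can be done
None
```

I carried out the whole task and handed it in at 65 s; the sign-off gives no verdict. All four nuggets went into the basket. It was let down slowly onto the hook and hung free for over 2 s. I then turned the table one click anticlockwise and set the basket in the seat over the tongue.

**Last checks:**
- **Nuggets:** all four are in the basket. One shifted a little inside it around the final release.
- **Position:** the basket is about 3 mm off the seat's centre in both views and inside the rim. I looked at whether it might be resting on the rim, because contact came about 2.5 mm higher than expected. Two-view heights of the bar's top gave 148–151 mm (152 expected on the floor, 158 on the rim), so it is on the floor.
- **Level:** the bar's two ends differed by about 3 mm in that measurement (0.03 rad, limit 0.06), which is within the camera error.
- **Camera disagreement:** the two cameras' seat centres differed by 2–3 mm, so I aimed between them.
- **Table, bystanders and gripper:** the seat covers the tongue, the four bystanders are at their starting pixels, and the gripper is clear and touching nothing.

The hook's speed and the table's joint angle could not be read directly. I judged them from the slow lowering, the force readings and the pictures.

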